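# Clear the garage paint bench: fill and hang the pail, line up the tins

### The job

Clear up the bench after the paint touch-up: put every cork sanding block into the blue pail, then swing the pail's folded bail up until it stands upright by itself with the pail still standing on the bench, then hang the pail by its bail across both prongs of the yellow stand's double hook. Nudge the paint tins into their straight row, each standing upright in the circle of its own colour and wholly inside its outer edge (before, between or after the rest). Some blocks or a tin may be missing; leave the jar, tape roll and screwdriver where they are and never tip the pail over.

Things in the scene. Friction and masses are not known exactly. Their poses are not given: they have to be found in the camera images.
- tin_red_mid (a point): centre (half-way up, 33 mm above its underside) of the red sample paint tin: a closed upright round metal tin 56 mm across, 66 mm high, 0.2 kg, with a red label band and a red dot on its lid, standing on the dark board. May be absent.
- tin_yellow_mid (a point): centre (half-way up, 33 mm above its underside) of the yellow sample paint tin: a closed upright round metal tin 56 mm across, 66 mm high, 0.2 kg, with a yellow label band and a yellow dot on its lid, standing on the dark board. May be absent.
- tin_green_mid (a point): centre (half-way up, 33 mm above its underside) of the green sample paint tin: a closed upright round metal tin 56 mm across, 66 mm high, 0.2 kg, with a green label band and a green dot on its lid, standing on the dark board. May be absent.
- tin_blue_mid (a point): centre (half-way up, 33 mm above its underside) of the blue sample paint tin: a closed upright round metal tin 56 mm across, 66 mm high, 0.2 kg, with a blue label band and a blue dot on its lid, standing on the dark board. May be absent.
- spot_red (a point): centre of the red circle on the dark board's top face: a red ring 80 mm across outside with a white middle, printed flat. The board (200 x 360 x 3 mm, fixed) carries four such circles in a straight row 85 mm apart along this point's y axis (red, yellow, green, blue towards +y); z up.
- spot_yellow (a point): centre of the yellow circle on the dark board's top face: a yellow ring 80 mm across outside with a white middle, printed flat. The board (200 x 360 x 3 mm, fixed) carries four such circles in a straight row 85 mm apart along this point's y axis (red, yellow, green, blue towards +y); z up.
- spot_green (a point): centre of the green circle on the dark board's top face: a green ring 80 mm across outside with a white middle, printed flat. The board (200 x 360 x 3 mm, fixed) carries four such circles in a straight row 85 mm apart along this point's y axis (red, yellow, green, blue towards +y); z up.
- spot_blue (a point): centre of the blue circle on the dark board's top face: a blue ring 80 mm across outside with a white middle, printed flat. The board (200 x 360 x 3 mm, fixed) carries four such circles in a straight row 85 mm apart along this point's y axis (red, yellow, green, blue towards +y); z up.
- block0_mid (a point): centre (12 mm above its underside) of a loose cork sanding block with a grey abrasive strip, 64 (its x) x 36 (its y) x 24 mm (its z), 50 g, lying flat on the bench. May be absent.
- block1_mid (a point): centre (12 mm above its underside) of a loose cork sanding block with a grey abrasive strip, 64 (its x) x 36 (its y) x 24 mm (its z), 50 g, lying flat on the bench. May be absent.
- block2_mid (a point): centre (12 mm above its underside) of a loose cork sanding block with a grey abrasive strip, 64 (its x) x 36 (its y) x 24 mm (its z), 50 g, lying flat on the bench. May be absent.
- pail: small blue open metal pail, 0.35 kg; origin at the centre of its underside, z up. 110 mm high, 116 mm across at the foot, 132 mm at the rim, wall 3 mm, floor 4 mm thick. Its steel bail hinges on two ears at its +y and -y sides: the hinge axis runs along y, 98 mm above the underside. Folded, the bail sticks out over the pail's -x side.
- bail (a joint): angle of the pail's bail (rad): 0 folded level towards the pail's -x side (lower stop), 1.57 upright above the mouth, 2.4 at most. The hinge is stiff (0.035 N m): the bail stays where it is left, and pushing its bar takes about 1 N.
- bail_grip (a point): middle of the bail's black grip sleeve (14 mm thick, 44 mm long), on the axis of the bail's top bar; y runs along the bar. The bail is a U of 8 mm wire, 156 mm wide overall at the hinge; its top bar lies 90 mm from the hinge axis and is straight for 60 mm either side of this point.
- stand: fixed yellow hook stand, origin under the middle of its base (140 x 120 x 12 mm). A 22 mm square post rises at the origin to a 100 mm crossbar (top 251 mm up). From it two level steel prongs (the double hook) point to the stand's -x side, the last bit turned up to red tips 134 mm from the post, tops 266 mm above the bench.
- hook (a point): where the bail's bar is to lie: midway between the two prongs (8 mm round, 76 mm apart between centres, so fingers on the sleeve fit between), level with their tops (244 mm up), 75 mm in front (-x) of the post; x from tips to post, y across the prongs, z up. The prongs turn up 47 mm in front of here, rising 22 mm. A bar lying on them has its axis 4 mm above this.
- jar: glass screw jar, 60 mm across, 75 mm high; a bystander, to be left alone. Origin at the centre of its underside.
- tape: yellow tape roll lying flat, 90 mm across, 24 mm high; a bystander, to be left alone. Origin at the centre of its underside.
- driver: small orange-handled screwdriver, 120 mm long, lying on the bench in front of the pail; a bystander, to be left alone. Origin at the centre of its underside (lowest side).
Mind the look-alikes: they are no part of the job. What is shaped like the part that bears tin_blue_mid but purple or turquoise is not meant.

How it is judged:
By the outcome, as a careful person would: the job done as asked, in the order asked, and still so for the second after the job is handed in, with the robot touching nothing.
Of tin_red, tin_yellow, tin_green, tin_blue only 3 to 4 are there at a start; the rules pass over those that are not, and their reading is None.
Of block0, block1, block2 only 2 to 3 are there at a start; the rules pass over those that are not, and their reading is None.
At some moment in a run one of tin_red, tin_yellow, tin_green, tin_blue, block0, block1, block2 may be knocked a few centimetres aside while the robot is not near it.
It also fails if it takes over 210 s, if anything falls off the work surface, if the arm or the gripper's body presses on something with over 40 N, if the wrist force passes 120 N, or if a joint passes its speed limit or range.

### The arm

A 6-joint arm with a two-finger parallel gripper is mounted at the origin on the work surface. World frame = base frame: x ahead of the robot, y to its left, z up, the work surface at z = 0. Lengths are in mm, angles in degrees, forces in N, time in s.
With the tool pointing down it reaches from about 325 to 900 mm from the base axis. Payload 3.5 kg.
Tool frame: the origin (TCP) lies at the centre of the arm's flange, where the gripper is bolted on; the fingertips stand robot.tip_extent ahead of it and the grasp point (between the pads) lies 155 mm ahead of it (robot.tip_extent is the distance from the TCP to the fingertips, in mm); z points along the fingers, y is the direction in which the jaws open and shut (so a half turn about z gives the same grasp; the last joint's range is limited). The gripper opens to 85 mm and grips with 20 to 120 N. Pads are 22 mm wide; open, the fingers measure 114 mm over their backs; the gripper's body (76 mm by 85 mm) begins 54 mm behind the grasp point. The pads swing forward as they close: fully open they stand 13 mm farther back than shut.
Start: joints at [-79.893, 15.837, -1.513, 72.651, 0, 84.076], TCP at [172.59, -600.696, 404.713] pointing down, gripper open.
Joint ranges: [-178.77, 178.77], [-48.84, 107.48], [-61.69, 71.31], [-111.58, 123.2], [-90, 87.43], [-180, 180]. Speed limits (degrees/s): [147.25, 147.25, 180, 180, 180, 180].

### API

Orientations are given as a 3x3 rotation matrix whose columns are the frame's x, y, z axes.
In Python, from workcell import sensors, grab_frame, camera_model, close_job, robot gives the robot as it stands.
- The arm moves only by the tool carry_out, never from a script. Its argument "targets" is a list of rows, each a list of 5 numbers: the opening, from -1 (shut) to 1 (fully open), then the shift along the tool's x, y, z in mm, then the turn about the tool's z in rad. In form: [[grip, dx, dy, dz, twist], ...]. A call has 1 to 5 rows; each row is the pose to reach, as a shift and turn from the pose measured when the call began, along the tool's axes at that moment; what a row does not reach only later rows make up. A row lasts 1/10 s, in which the tool goes at most 50 mm and 8.59 degrees, less where a joint would pass 70% of its speed; a pose out of reach is approached as far as the arm can. A call with a gripper value outside its range is refused whole. The fingers move at their own pace and stop on an object; "force" is the grip in N (left out, the last holds). Time passes only in rows, so rows that repeat a pose let the fingers close. It gives the time, the measured TCP pose, the force and the opening at its end, in the units of the state.
- sensors.get_obs(): the state, without advancing time (a new reading comes with each control period).
- grab_frame(name): name is "side" or "top"; returns the picture (420x560x3 uint8, blue, green, red); there is no depth.
- camera_model(name): a dict with "camera_matrix" (3x3 intrinsics, pixels), "rvec" (rotation vector, rad) and "tvec" (3), from world to camera coordinates, as OpenCV has them. Camera axes: x right, y down, z forward; pixel columns grow to the right and rows downward; lengths in mm; the calibration is good to about 2 mm. A picture is of the moment at which its call begins. camera_model takes no time and is no camera call.
- close_job(): hands the job in, once; it reports no verdict.
The state is a dict: "clock": time; "joint_pos": joint angles; "dq": joint speeds; "tau": joint torques, N m; "ee_pos": TCP position; "eef_rot": TCP orientation; "ft_force": force on the tool from outside, world axes, zero at the start; "torque": the same for the moment, N m; "finger_gap": finger opening in mm.
Only numpy, scipy, OpenCV 4.12 (cv2) and the standard library are available. Lean on these libraries where they do the work, as an engineer would, in place of code of your own. Each camera call takes 0.05 s, during which the arm holds its last target.

## Working session

There is one attempt and no reset: what is moved stays moved. The work goes in short steps, Python scripts to look and compute and a tool call to move; the robot and the scene stay as the last step left them, time stands still between calls to the robot, and variables do not carry over. Pictures are saved under pics/ and viewed, and the job is handed in when it is done.

Besides the shell and the picture viewer there is one more tool, called after "Emit:" by a JSON object that holds its "method" and its "body", one argument or row to a line. carry_out: Moves the arm, as the interface text tells. Its arguments: {"type":"object","properties":{"targets":{"type":"array","items":{"type":"array","items":{"type":"number"}}},"force":{"type":"number"}},"required":["targets"]}

```bash
ls; mkdir -p pics
python3 - <<'E'
from workcell import sensors, grab_frame, camera_model, robot
import cv2
print(sensors.get_obs()); print(robot, robot.tip_extent)
for n in("side","top"):
    cv2.imwrite(f"pics/{n}0.png",grab_frame(n)); print(n,camera_model(n))
E
```

```text
pics
{'clock': 0.0, 'joint_pos': array([-7.98935637e+01,  1.58791128e+01, -1.59888338e+00,  7.26524330e+01,
       -2.03457450e-03,  8.40751823e+01]), 'dq': array([-0.01630097, -0.03652715, -0.0212611 ,  0.00427049,  0.03663086,
        0.01479289]), 'tau': array([-1.02576443e-03, -4.45503795e+01,  2.95205981e+01,  1.62739644e-02,
       -2.51948850e-04, -4.65095184e-06]), 'ee_pos': array([ 172.51109402, -600.29697569,  403.541462  ]), 'eef_rot': array([[ 9.61111229e-01,  2.76161216e-01, -4.34418423e-04],
       [ 2.76161486e-01, -9.61108651e-01,  2.23486280e-03],
       [ 1.99659125e-04, -2.26792137e-03, -9.99997408e-01]]), 'ft_force': array([-0.31264301, -0.15285069, -0.05162981]), 'torque': array([ 0.06077081, -0.00840445, -0.00589798]), 'finger_gap': 85.34001703379793}
<Robot object at 0x7ff422b73a10> 173.4
side {'camera_matrix': array([[494.2290534 ,   0.        , 283.75779855],
       [  0.        , 494.2290534 , 208.56793077],
       [  0.        ,   0.        ,   1.        ]]), 'rvec': array([ 0.06509878, -2.84429274,  1.27586803]), 'tvec': array([ 481.99323063,  138.50136282, 1240.63216479])}
top {'camera_matrix': array([[474.21212219,   0.        , 280.98360724],
       [  0.        , 474.21212219, 196.92109197],
       [  0.        ,   0.        ,   1.        ]]), 'rvec': array([ 2.17983028, -2.18430358,  0.08916663]), 'tvec': array([  11.20037709,  509.71718204, 1263.32423474])}
```

View pics/side0.png

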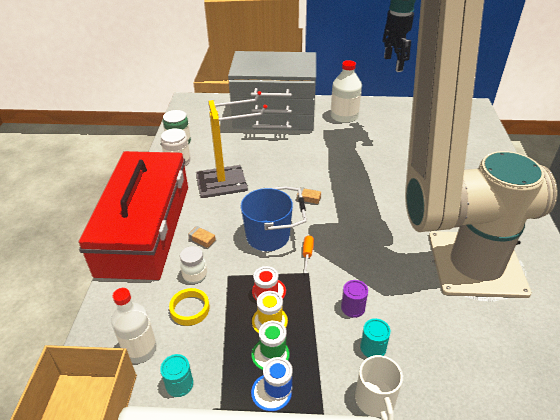

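View pics/top0.png

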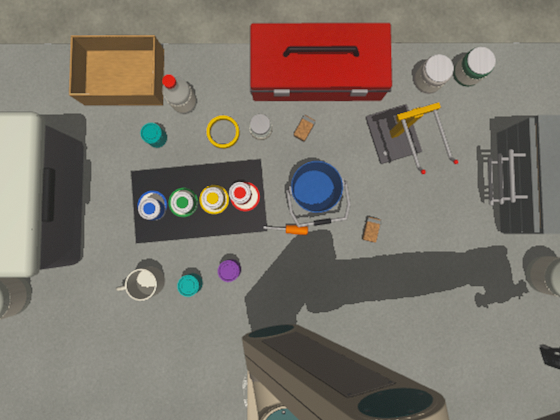

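The side view shows two cork blocks, at about (202,237) and (311,196), four tins on the board, the pail with its bail folded towards the robot, and the stand. The top view puts the blocks at about (304,128) and (371,229). Next I'll measure them.

```bash
cat > h.py <<'E'
import numpy as np, cv2, time
from workcell import sensors, grab_frame, camera_model, robot
def cam(n):
    m=camera_model(n); K=np.array(m['camera_matrix']);R=cv2.Rodrigues(np.array(m['rvec'],float))[0];t=np.array(m['tvec'],float);return K,R,t
def ray(n,uv):
    K,R,t=cam(n); d=R.T@np.linalg.inv(K)@np.array([uv[0],uv[1],1.]); return -R.T@t,d/np.linalg.norm(d)
def plane(n,uv,z):
    c,d=ray(n,uv); return c+d*(z-c[2])/d[2]
def tri(a,b):
    c1,d1=ray('side',a);c2,d2=ray('top',b)
    A=np.stack([d1,-d2],1);s=np.linalg.lstsq(A,c2-c1,rcond=None)[0]
    p=c1+s[0]*d1;q=c2+s[1]*d2;return (p+q)/2,np.linalg.norm(p-q)
def proj(n,p):
    K,R,t=cam(n);q=K@(R@np.array(p,float)+t);return q[:2]/q[2]
def crop(im,x,y,w,h,s,name):
    cv2.imwrite(name,cv2.resize(im[y:y+h,x:x+w],None,fx=s,fy=s,interpolation=cv2.INTER_CUBIC))
E
python3 - <<'E'
from h import *
t=cv2.imread('pics/top0.png');s=cv2.imread('pics/side0.png')
crop(t,120,90,380,190,2,'pics/tc.png');crop(s,160,80,200,150,4,'pics/sc1.png');crop(s,200,230,200,180,3.2,'pics/sc2.png')
for n in('side','top'):print(n,ray(n,(280,210)))
E
```

```text
side (array([437.51387019, 856.43615054, 930.46601422]), array([ 0.04609155, -0.74362825, -0.66700269]))
top (array([ 408.05191635,   13.3034444 , 1299.70836272]), array([ 5.17153956e-02, -3.24457314e-04, -9.98661811e-01]))
```

View pics/tc.png

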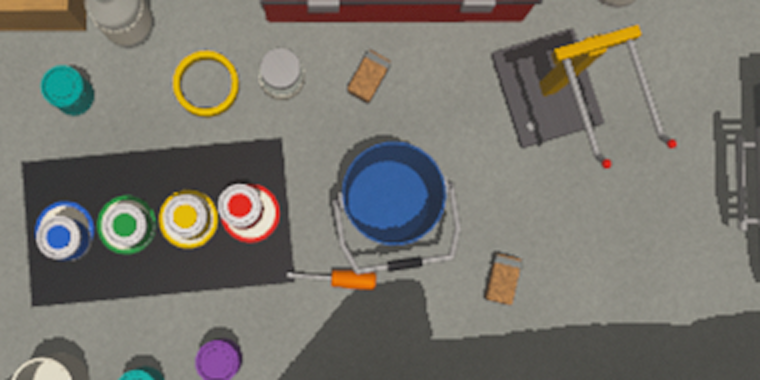

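View pics/sc1.png

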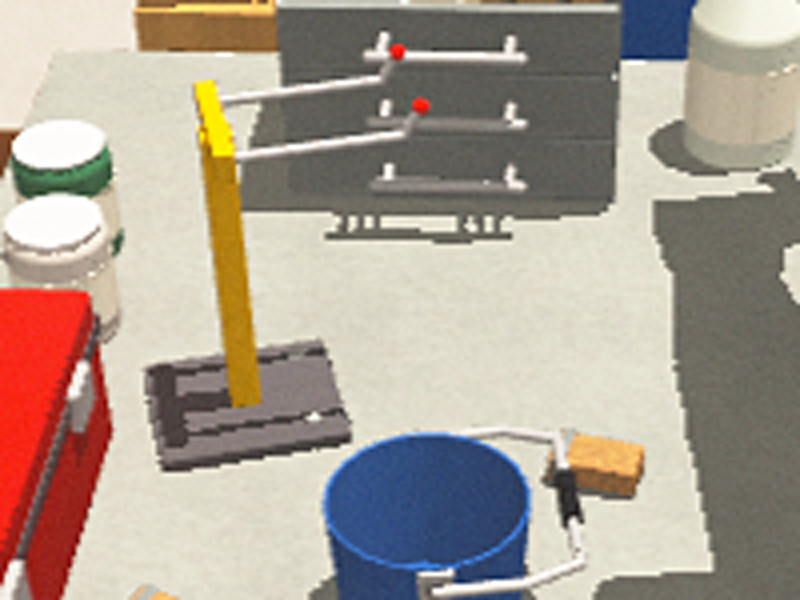

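View pics/sc2.png

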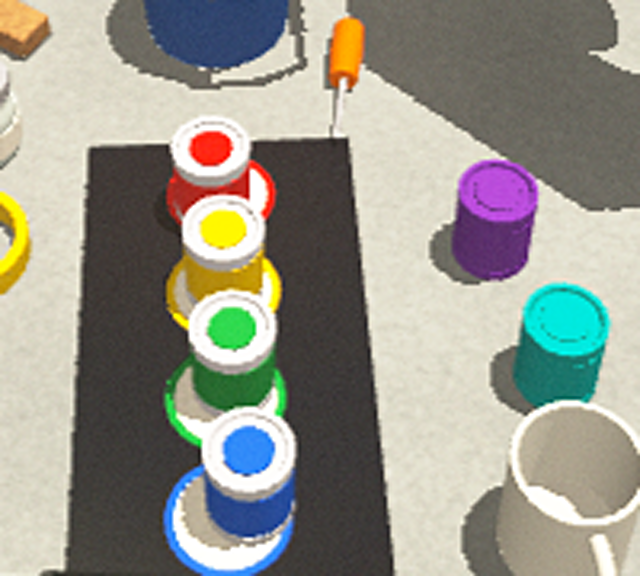

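```bash
cat > meas.py <<'E'
from h import *
from scipy.optimize import least_squares
HUE={'red':None,'yellow':(22,34),'green':(50,80),'blue':(104,118)}
def mask(im,c):
    H=cv2.cvtColor(im,cv2.COLOR_BGR2HSV);h,s,v=cv2.split(H)
    g=(s>130)&(v>90)
    if c=='red': return g&((h<6)|(h>174))
    a,b=HUE[c];return g&(h>=a)&(h<=b)
def dot(n,im,c,guess=None):
    pass
def comps(m,minA=8):
    k,l,st,ce=cv2.connectedComponentsWithStats(m.astype(np.uint8),connectivity=8)
    return [(ce[i],st[i],l==i) for i in range(1,k) if st[i,4]>=minA]
E
python3 - <<'E'
from meas import *
for n in('top','side'):
    im=cv2.imread(f'pics/{n}0.png')
    for c in HUE:
        for ce,st,_ in comps(mask(im,c)):
            if st[4]<1500: print(n,c,ce.round(1),st)
    H=cv2.cvtColor(im,cv2.COLOR_BGR2HSV);h,s,v=cv2.split(H)
    for ce,st,m in comps((h>8)&(h<20)&(s>100)&(v>110),20):
        r=cv2.minAreaRect(np.argwhere(m)[:,::-1].astype(np.float32));print(n,'cork?',ce.round(1),st,r)
E
```

```text
top red [168.6  81. ] [162  74  14  15 154]
top red [316.   96.6] [253  93 133   8 863]
top red [455.5 161.5] [454 160   4   4  16]
top red [422.9 171.4] [421 170   5   4  17]
top red [248.5 199.5] [230 182  30  30 137]
top red [239.4 192.3] [234 187  12  12 107]
top yellow [417.5 111.7] [397 103  43  18 290]
top yellow [222.4 131.1] [207 115  32  33 348]
top yellow [411.5 122.6] [408 119   9   8  14]
top yellow [214.  199.5] [199 185  30  29 184]
top yellow [212.  197.8] [207 193  11  11 103]
top yellow [221.3 204.5] [217 200   8   9  15]
top green [176.8 203.8] [169 188  22  29  86]
top green [195.9 197.4] [195 195   3   6   9]
top green [181.9 202.1] [177 197  11  11  97]
top blue [317.7 174.9] [291 161  52  46 144]
top blue [312.8 187.2] [ 293  170   42   35 1107]
top blue [152.5 197. ] [137 191  30  18  94]
top blue [148.8 208.1] [144 203  11  11 102]
top blue [314.4 208.9] [299 204  32   8  41]
top blue [158.4 216.1] [153 213  10   7  18]
top cork? [117.5  70.2] [  69   35   86   61 3542] ((111.49998474121094, 64.99999237060547), (84.99998474121094, 59.99999237060547), -0.0)
to
[... 1994 characters left out ...]
062012), 1.2060487270355225)
side cork? [528.7 126.3] [501 120  59  15 517] ((530.0, 127.0), (14.0, 58.0), 90.0)
side cork? [311.2 195.6] [302 189  19  15 218] ((310.7692565917969, 195.6538543701172), (18.631032943725586, 12.747549057006836), 11.309932708740234)
side cork? [203.1 237.3] [192 228  23  20 294] ((203.10000610351562, 237.30001831054688), (21.913467407226562, 14.758047103881836), 26.56505012512207)
side cork? [307.3 246.6] [302 235  12  23 144] ((307.90576171875, 246.0369110107422), (10.502145767211914, 22.362327575683594), 5.194429397583008)
side cork? [ 76.7 378.3] [  10  345  127   75 4667] ((72.99999237060547, 381.9999694824219), (125.99998474121094, 73.99998474121094), -0.0)
```

```bash
cat > rings.py <<'E'
from meas import *
def rings(im,n='top'):
    P={}
    for c in HUE:
        m=mask(im,c); pts=[]
        for ce,st,mm in comps(m,5):
            q=plane(n,ce,3)
            fill=st[4]/(st[2]*st[3])
            if 300<q[0]<640 and 0<q[1]<450 and st[4]<250 and fill<0.6 and st[1]>150:
                pts+= [plane(n,(x,y),3)[:2] for y,x in np.argwhere(mm)]
        P[c]=np.array(pts)
    def f(v):
        u=np.array([-np.sin(v[2]),np.cos(v[2])]);r=[]
        for i,c in enumerate(HUE):
            if len(P[c]): r.append(np.linalg.norm(P[c]-(v[:2]+u*85*(i-1.5)),axis=1)-v[3])
        return np.concatenate(r)
    s=least_squares(f,[430,225,0.05,38],loss='soft_l1',f_scale=1.5)
    return s.x,np.median(abs(f(s.x))),{c:len(P[c]) for c in P}
E
python3 - <<'E'
from rings import *
im=cv2.imread('pics/top0.png')
v,e,k=rings(im);print(v,e,k)
u=np.array([-np.sin(v[2]),np.cos(v[2])])
b=[plane('top',(120+x/2,90+y/2),3)[:2] for x,y in((22,162),(281,139),(293,283),(34,306))];print('board',np.mean(b,0),np.array(b).round(0))
d={'red':((265.4,275.9),(239.4,192.3)),'yellow':((269.4,301.1),(212,197.8)),'green':((272.1,332.2),(181.9,202.1)),'blue':((277.2,370.3),(148.8,208.1))}
for i,c in enumerate(HUE):
    s=v[:2]+u*85*(i-1.5); p,g=tri(*d[c]); a=plane('side',d[c][0],69);bb=plane('top',d[c][1],69)
    print(c,'spot',s.round(1),'tin',p.round(1),round(g,1),a[:2].round(1),bb[:2].round(1),'off',np.linalg.norm((a+bb)[:2]/2-s).round(1))
print('red tips',tri((258.8,92.5),(455.5,161.5)),tri((264.7,105.9),(422.9,171.4)))
for s,t in(((311.2,195.6),(371,231.5)),((203.1,237.3),(303.1,129.1))): print('cork',tri(s,t),plane('top',t,24),plane('side',s,20))
# block rect in top at z24
m=mask
H=cv2.cvtColor(im,cv2.COLOR_BGR2HSV);h,s,vv=cv2.split(H)
mm=(h>8)&(h<20)&(s>70)&(vv>80)
for ce,st,q in comps(mm,100):
    if st[4]<400:
        P=np.array([plane('top',(x,y),24)[:2] for y,x in np.argwhere(q)],np.float32);print(ce,cv2.minAreaRect(P),np.linalg.eigh(np.cov(P.T)))
E
```

```text
[-4.93922710e+05 -1.70404877e+05 -5.14068331e-02  5.23042395e+05] 19.480028257181402 {'red': 143, 'yellow': 199, 'green': 95, 'blue': 112}
board [500.26406027 235.28889897] [[584. 423.]
 [615.  66.]
 [417.  50.]
 [386. 402.]]
red spot [-493929.3 -170532.2] tin [518.5 118.9  65.6] 0.1 [518.2 121.8] [518.1 118.6] off 523068.4
yellow spot [-493924.9 -170447.3] tin [504.3 190.2  66.1] 0.3 [504.2 192.4] [503.9 189.8] off 523046.3
green spot [-493920.5 -170362.4] tin [493.3 268.7  65.4] 0.3 [493.2 271.1] [492.9 267.9] off 523029.6
blue spot [-493916.2 -170277.5] tin [477.8 354.5  65.9] 0.4 [477.8 356.3] [477.4 353.6] off 523011.1
red tips (array([ 568.58894603, -375.78116301,  260.26141292]), np.float64(0.038439839615652276)) (array([ 546.57639736, -302.82666937,  260.79013793]), np.float64(0.049263569803913984))
cork (array([ 415.24163167, -233.55388547,   11.93679356]), np.float64(1.371099358913939)) [ 415.85307858 -231.26424653   24.        ] [ 414.7582016  -223.95453511   20.        ]
cork (array([697.29176009, -51.20827648,  12.41432533]), np.float64(0.7193052761826889)) [695.05326399
[... 181 characters left out ...]
95797729492) EighResult(eigenvalues=array([110.84187396, 247.32858884]), eigenvectors=array([[-0.49991074, -0.86607693],
       [-0.86607693,  0.49991074]]))
[371.00763359 231.47709924] ((415.8751220703125, -231.3594970703125), (36.48554992675781, 50.9642333984375), 76.092041015625) EighResult(eigenvalues=array([112.24705566, 220.26988298]), eigenvectors=array([[-0.24768146, -0.96884152],
       [-0.96884152,  0.24768146]]))
[296.11616162 229.64141414] ((421.64422607421875, -31.286380767822266), (62.73057556152344, 24.25896644592285), 84.18321228027344) EighResult(eigenvalues=array([ 46.61253275, 314.17741811]), eigenvectors=array([[-0.9949374,  0.1004966],
       [ 0.1004966,  0.9949374]]))
```

```bash
sed -i 's/\[430,225,0.05,38\]/[500,235,0.087,38]/' rings.py
python3 - <<'E'
from rings import *
im=cv2.imread('pics/top0.png')
for n in('top','side'):
  v,e,k=rings(cv2.imread(f'pics/{n}0.png'),n);print(n,v,e,k)
  if n=='side':continue
  u=np.array([-np.sin(v[2]),np.cos(v[2])])
  d={'red':((265.4,275.9),(239.4,192.3)),'yellow':((269.4,301.1),(212,197.8)),'green':((272.1,332.2),(181.9,202.1)),'blue':((277.2,370.3),(148.8,208.1))}
  for i,c in enumerate(HUE):
    s=v[:2]+u*85*(i-1.5); bb=plane('top',d[c][1],69)[:2]
    print(c,'spot',s.round(1),'tin',bb.round(1),'move',(s-bb).round(1),np.linalg.norm(bb-s).round(1))
s=cv2.imread('pics/side0.png')
crop(im,284,150,80,90,7,'pics/pt.png');crop(s,230,180,90,80,7,'pics/ps.png')
crop(im,360,90,110,90,7,'pics/st.png')
E
```

```text
top [5.02034644e+02 2.37214961e+02 9.30914634e-02 3.79599651e+01] 1.495923145247076 {'red': 143, 'yellow': 199, 'green': 95, 'blue': 112}
red spot [513.9 110.3] tin [518.1 118.6] move [-4.3 -8.3] 9.3
yellow spot [506.  194.9] tin [503.9 189.8] move [2.1 5.1] 5.5
green spot [498.1 279.5] tin [492.9 267.9] move [ 5.2 11.6] 12.7
blue spot [490.2 364.2] tin [477.4 353.6] move [12.8 10.6] 16.6
side [5.01314097e+02 2.40042702e+02 7.55204352e-02 3.55314875e+01] 2.9674432936216064 {'red': 224, 'yellow': 0, 'green': 0, 'blue': 224}
```

View pics/pt.png

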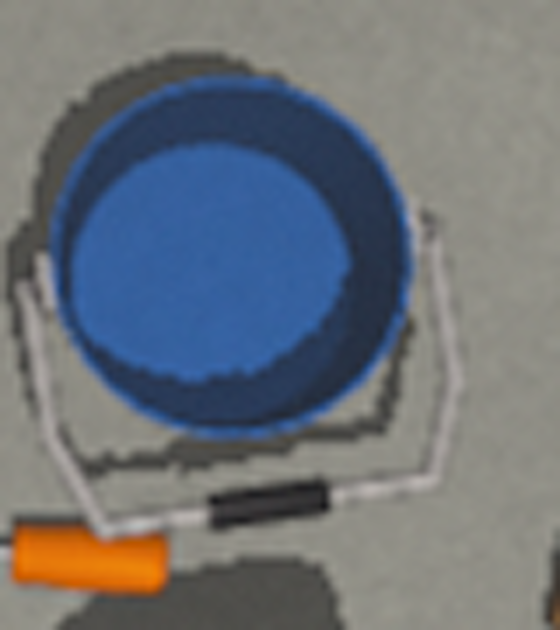

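View pics/ps.png

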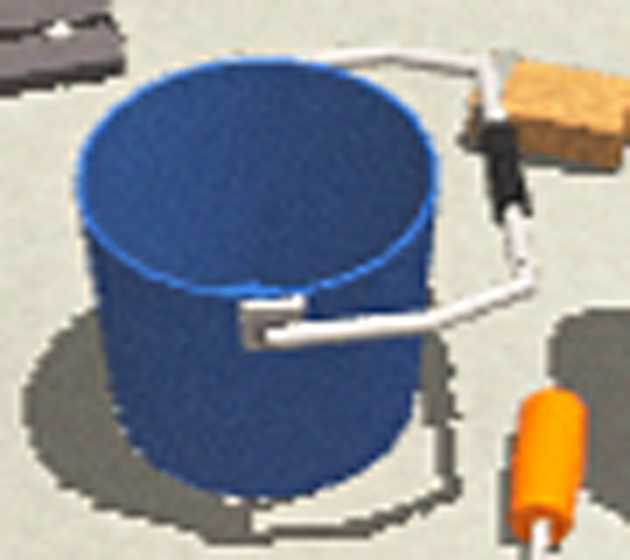

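View pics/st.png

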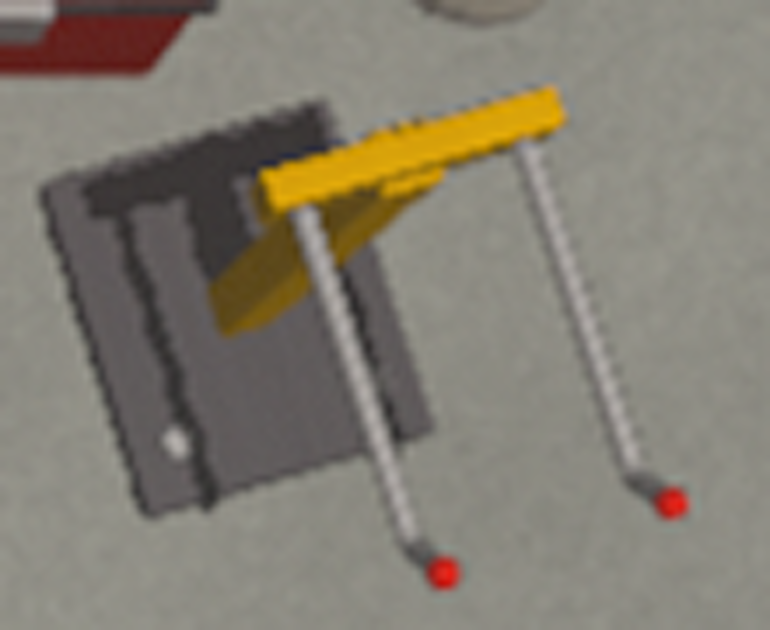

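The top view shows the pail rim centred near (317,187), the sleeve near (322,222) and the ears left and right. The stand's prongs run from (403,120) to (423,171) and from (435,111) to (455,161).

Run:
```python
from h import *
im=cv2.imread('pics/top0.png')
P=lambda x,y,z:plane('top',(x,y),z).round(1)
print('blkB',P(371.7,228.7,24),'blkA mid',P(120+369/2,90+75.5/2,24))
c=P(284+231/7,150+256/7,110);g=P(284+269/7,150+503/7,98)
print('pail rim c',c,'grip',g,'d',np.linalg.norm((g-c)[:2]),np.degrees(np.arctan2(*(c-g)[:2][::-1])))
print('ears',P(284+40/7,150+280/7,98),P(284+420/7,150+225/7,98))
print('tip dia',np.linalg.norm(P(284+50/7,150+256/7,110)-P(284+413/7,150+256/7,110)))
print('sleeve ends',P(284+213/7,150+510/7,98),P(284+327/7,150+495/7,98))
# foot of post, stand base corners z=12
for q in((325,100),(433,432),(150,517),(42,187)): print('base',P(360+q[0]/7,90+q[1]/7,12))
print('cross',P(360+410/7,90+148/7,251))
for q in((443,572),(670,502)): print('tip',P(360+q[0]/7,90+q[1]/7,262))
crop(im,290,110,30,40,15,'pics/bA.png');crop(im,355,210,35,40,15,'pics/bB.png')
```

```text
blkB [ 423.3 -233.3   24. ] blkA mid [698.8 -54.5  24. ]
pail rim c [528.6 -80.5 110. ] grip [440.  -94.5  98. ] d 89.69927535939186 8.979268063749581
ears [521.2 -11.9  98. ] [ 541.  -150.4   98. ]
tip dia 130.8001529051094
sleeve ends [437.5 -74.2  98. ] [ 442.9 -115.5   98. ]
base [ 767.  -337.7   12. ]
base [ 634.2 -377.1   12. ]
base [ 600.8 -265.3   12. ]
base [ 732.2 -225.2   12. ]
cross [ 684.6 -299.6  251. ]
tip [ 545.7 -303.3  262. ]
tip [ 567.8 -375.6  262. ]
```

View pics/bA.png

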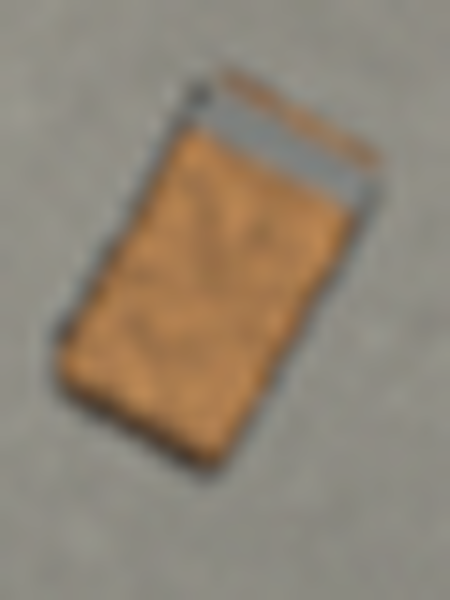

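View pics/bB.png

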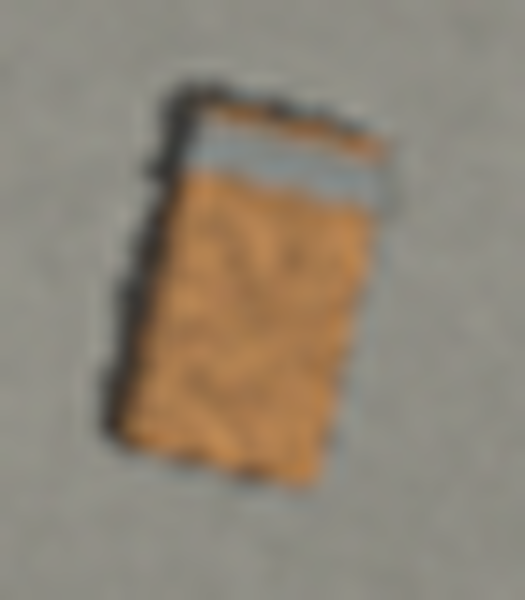

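The block crops give the centres: block B at top pixel (372,230) and block A at (304,128). Their long axes point at about -13.5° and -29.5°. The pail is at (529,-80) with yaw about 8.5°, and its bar-to-rim distance of 90 mm agrees with the given size.

```bash
cat > go.py <<'E'
import sys
from h import *
def show():
    o=sensors.get_obs();R=np.array(o['eef_rot']);p=np.array(o['ee_pos']);psi=np.degrees(np.arctan2(R[1,0],R[0,0]))
    print('t',round(o['clock'],2),'p',p.round(1),'psi',round(psi,1),'gap',round(o['finger_gap'],1),'F',np.array(o['ft_force']).round(1),'j6',round(o['joint_pos'][5],0))
    return p,R,psi
if __name__=='__main__':
    p,R,psi=show()
    a=[float(x) for x in sys.argv[1:]]
    while a:
        d=R.T@(np.array(a[:3])-p);t=psi-a[3];print('->',a[:4],'d',d.round(1),'len',np.linalg.norm(d).round(0),'twist',round(np.radians((t+180)%360-180),3));a=a[4:]
E
python3 go.py 421.5 -234 260 -13.5
```

```text
t 0.1 p [ 172.5 -600.3  403.6] psi 16.0 gap 85.4 F [ 1.  -0.2 -0.7] j6 84.0
-> [421.5, -234.0, 260.0, -13.5] d [ 340.4 -283.   144.3] len 466.0 twist 0.515
```

Emit:
{"method": "carry_out", "body": {
  "targets": [
    [1, 34, -28, 14, 0.1],
    [1, 68, -57, 29, 0.2],
    [1, 102, -85, 43, 0.3],
    [1, 136, -113, 58, 0.4],
    [1, 170, -141, 72, 0.515]
  ],
  "force": 40
}}

```text
clock: 0.6
ee_pos: [297.4, -415.9, 330.9]
eef_rot: [[0.971, -0.238, -0.001], [-0.238, -0.971, 0.003], [-0.001, -0.003, -1.0]]
ft_force: [0.4, -0.4, 0.2]
finger_gap: 85.3
```

```bash
python3 go.py 421.5 -234 260 -13.5
```

```text
t 0.6 p [ 297.4 -415.9  330.9] psi -13.8 gap 85.3 F [ 0.4 -0.4  0.2] j6 132.0
-> [421.5, -234.0, 260.0, -13.5] d [  77.3 -206.    71.4] len 231.0 twist -0.005
```

Emit:
{"method": "carry_out", "body": {
  "targets": [
    [1, 15, -41, 14, 0],
    [1, 31, -82, 29, 0],
    [1, 46, -124, 43, 0],
    [1, 62, -165, 57, 0],
    [1, 77, -206, 71, 0]
  ]
}}

```text
clock: 1.1
ee_pos: [421.7, -232.2, 259.7]
eef_rot: [[0.971, -0.238, -0.001], [-0.238, -0.971, 0.003], [-0.001, -0.003, -1.0]]
ft_force: [1.4, -1.0, 0.2]
finger_gap: 85.2
```

Emit:
{"method": "carry_out", "body": {
  "targets": [
    [1, 0, 0, 40, 0],
    [1, 0, 0, 70, 0],
    [1, 0, 0, 83, 0],
    [0, 0, 0, 83, 0],
    [-0.5, 0, 0, 83, 0]
  ]
}}

```text
clock: 1.6
ee_pos: [421.6, -231.9, 176.6]
eef_rot: [[0.971, -0.238, -0.001], [-0.238, -0.971, 0.003], [-0.002, -0.003, -1.0]]
ft_force: [0.3, -0.2, 0.4]
finger_gap: 58.9
```

Emit:
{"method": "carry_out", "body": {
  "targets": [
    [-0.5, 0, 0, 0, 0],
    [-0.5, 0, 0, 0, 0],
    [-0.5, 0, 0, 0, 0],
    [-0.5, 0, 0, 0, 0]
  ]
}}

```text
clock: 2.0
ee_pos: [422.4, -232.7, 178.0]
eef_rot: [[0.971, -0.238, 0.001], [-0.238, -0.971, 0.001], [0.001, -0.002, -1.0]]
ft_force: [0.4, -1.5, 5.6]
finger_gap: 35.2
```

```bash
python3 go.py 421.5 -234 270 -13.5
```

```text
t 2.0 p [ 422.4 -232.7  178. ] psi -13.8 gap 35.2 F [ 0.4 -1.5  5.6] j6 157.0
-> [421.5, -234.0, 270.0, -13.5] d [ -0.5   1.3 -92. ] len 92.0 twist -0.005
```

Emit:
{"method": "carry_out", "body": {
  "targets": [
    [-0.5, 0, 0, -40, 0],
    [-0.5, 0, 0, -90, 0],
    [-0.5, 0, 0, -140, 0],
    [-0.5, 0, 0, -160, 0]
  ]
}}

```text
clock: 2.4
ee_pos: [423.4, -233.8, 343.4]
eef_rot: [[0.971, -0.238, 0.008], [-0.238, -0.971, -0.004], [0.009, 0.002, -1.0]]
ft_force: [0.8, -0.3, -0.9]
finger_gap: 35.4
```

```bash
python3 go.py 527 -91 340 -13.8
```

```text
t 2.4 p [ 423.4 -233.8  343.4] psi -13.8 gap 35.4 F [ 0.8 -0.3 -0.9] j6 157.0
-> [527.0, -91.0, 340.0, -13.8] d [  66.5 -163.4    3.7] len 176.0 twist 0.0
```

Emit:
{"method": "carry_out", "body": {
  "targets": [
    [-0.5, 18, -44, 0, 0],
    [-0.5, 36, -88, 0, 0],
    [-0.5, 54, -132, 0, 0],
    [-0.5, 66, -163, 3, 0],
    [-0.5, 66, -163, 3, 0]
  ]
}}

```text
clock: 2.9
ee_pos: [527.8, -88.4, 340.4]
eef_rot: [[0.972, -0.234, 0.009], [-0.234, -0.972, -0.003], [0.009, 0.0, -1.0]]
ft_force: [-0.4, -0.7, -0.5]
finger_gap: 35.0
```

Emit:
{"method": "carry_out", "body": {
  "targets": [
    [-0.5, 0, 0, 40, 0],
    [-0.5, 0, 0, 80, 0],
    [-0.5, 0, 0, 98, 0],
    [-0.05, 0, 0, 98, 0],
    [0.25, 0, 0, 98, 0]
  ]
}}

```text
clock: 3.4
ee_pos: [528.4, -89.2, 242.7]
eef_rot: [[0.972, -0.234, 0.008], [-0.234, -0.972, -0.003], [0.009, 0.001, -1.0]]
ft_force: [-0.5, 0.4, -0.2]
finger_gap: 52.5
```

Emit:
{"method": "carry_out", "body": {
  "targets": [
    [0.25, 0, 0, 0, 0],
    [0.25, 0, 0, -45, 0],
    [0.25, 0, 0, -90, 0],
    [0.25, 0, 0, -110, 0]
  ]
}}

```text
clock: 3.8
ee_pos: [529.3, -89.6, 359.3]
eef_rot: [[0.972, -0.235, 0.018], [-0.234, -0.972, -0.006], [0.019, 0.001, -1.0]]
ft_force: [0.8, -0.6, 0.8]
finger_gap: 53.5
```

```bash
python3 go.py 698 -54 340 -29.5
```

```text
t 3.8 p [529.3 -89.6 359.3] psi -13.6 gap 53.5 F [ 0.8 -0.6  0.8] j6 177.0
-> [698.0, -54.0, 340.0, -29.5] d [155.3 -74.2  22.2] len 174.0 twist 0.278
```

Emit:
{"method": "carry_out", "body": {
  "targets": [
    [1, 31, -15, 4, -0.14],
    [1, 62, -30, 8, -0.28],
    [1, 93, -45, 12, -0.42],
    [1, 124, -60, 16, -0.56],
    [1, 155, -74, 20, -0.7]
  ]
}}

```text
clock: 4.3
ee_pos: [699.3, -54.0, 344.6]
eef_rot: [[0.892, 0.452, 0.022], [0.452, -0.892, -0.006], [0.017, 0.016, -1.0]]
ft_force: [0.5, -0.0, 0.1]
finger_gap: 85.4
```

Emit:
{"method": "carry_out", "body": {
  "targets": [
    [1, 0, 0, 0, -0.14],
    [1, 0, 0, 0, -0.28],
    [1, 0, 0, 0, -0.42],
    [1, 0, 0, 0, -0.56],
    [1, 0, 0, 0, -0.7]
  ]
}}

```text
clock: 4.8
ee_pos: [699.8, -54.3, 347.0]
eef_rot: [[0.386, 0.922, 0.025], [0.923, -0.386, -0.007], [0.003, 0.026, -1.0]]
ft_force: [-0.6, -1.0, 0.7]
finger_gap: 85.4
```

Emit:
{"method": "carry_out", "body": {
  "targets": [
    [1, 0, 0, 0, -0.14],
    [1, 0, 0, 0, -0.28],
    [1, 0, 0, 0, -0.42],
    [1, 0, 0, 0, -0.56],
    [1, 0, 0, 0, -0.7]
  ]
}}

```text
clock: 5.3
ee_pos: [700.2, -54.6, 349.5]
eef_rot: [[-0.304, 0.952, 0.029], [0.952, 0.305, -0.008], [-0.016, 0.025, -1.0]]
ft_force: [0.3, 0.3, -0.7]
finger_gap: 85.5
```

Emit:
{"method": "carry_out", "body": {
  "targets": [
    [1, 0, 0, 0, -0.14],
    [1, 0, 0, 0, -0.28],
    [1, 0, 0, 0, -0.42],
    [1, 0, 0, 0, -0.56],
    [1, 0, 0, 0, -0.7]
  ]
}}

```text
clock: 5.8
ee_pos: [700.5, -55.0, 352.0]
eef_rot: [[-0.849, 0.528, 0.032], [0.528, 0.849, -0.008], [-0.032, 0.01, -0.999]]
ft_force: [0.2, 0.1, 0.1]
finger_gap: 85.4
```

```bash
python3 - <<'E'
from go import *
p,R,psi=show();print(R.round(3))
im=grab_frame('top');cv2.imwrite('pics/t1.png',im);cv2.imwrite('pics/s1.png',grab_frame('side'))
H=cv2.cvtColor(im,cv2.COLOR_BGR2HSV);h,s,v=cv2.split(H)
import meas
for ce,st,_ in meas.comps((h>8)&(h<20)&(s>70)&(v>80),60):
    if st[4]<500: print(ce.round(1),st)
E
python3 go.py 698 -54 260 150.5
```

```text
t 5.8 p [700.5 -55.  352. ] psi 148.1 gap 85.4 F [0.2 0.1 0.1] j6 22.0
[[-0.849  0.528  0.032]
 [ 0.528  0.849 -0.008]
 [-0.032  0.01  -0.999]]
t 5.9 p [700.5 -54.9 351.8] psi 147.8 gap 85.4 F [-0.5  0.1  0.9] j6 22.0
-> [698.0, -54.0, 260.0, 150.5] d [ 5.5 -1.5 91.7] len 92.0 twist -0.047
```

View pics/t1.png

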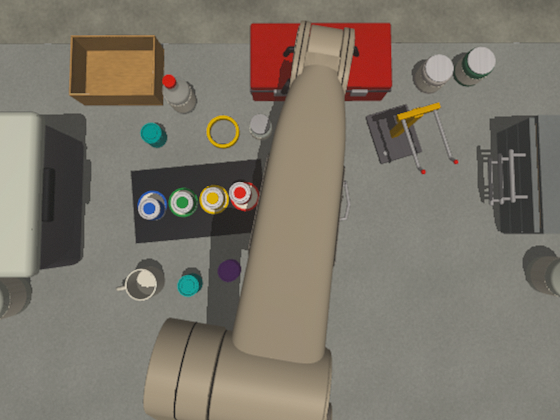

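View pics/s1.png

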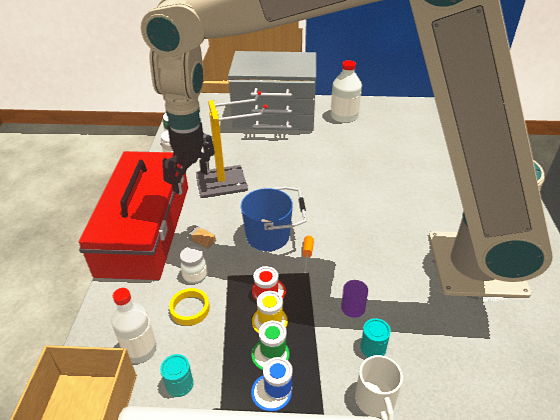

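The top view is largely hidden by the arm. In the side view block A is still at (202,237) and the pail is upright. The tool has drifted to about 1.8° of tilt, so I'll plan with the true grasp point from now on.

```bash
python3 - <<'E'
s=open('go.py').read()
s=s.replace("print('t',","g=p+155*R[:,2];print('grasp',g.round(1),'tilt',np.degrees(R[:2,2]).round(2),'t',").replace("return p,R,psi","return g,R,psi")
open('go.py','w').write(s)
E
python3 go.py 698 -54 105 150.5
```

```text
grasp [705.5 -56.2 196.9] tilt [ 1.85 -0.48] t 5.9 p [700.5 -54.9 351.8] psi 147.8 gap 85.4 F [-0.5  0.1  0.9] j6 22.0
-> [698.0, -54.0, 105.0, 150.5] d [10.5 -3.1 91.6] len 92.0 twist -0.047
```

Emit:
{"method": "carry_out", "body": {
  "targets": [
    [1, 0, 0, 0, 0],
    [1, 0, 0, 0, 0],
    [1, 0, 0, 0, 0],
    [1, 0, 0, 0, 0],
    [1, 0, 0, 0, 0]
  ]
}}

```text
clock: 6.4
ee_pos: [700.5, -54.9, 351.7]
eef_rot: [[-0.846, 0.533, 0.032], [0.533, 0.846, -0.008], [-0.031, 0.01, -0.999]]
ft_force: [-0.3, 0.5, -0.1]
finger_gap: 85.3
```

```bash
python3 go.py 698 -54 105 150.5; python3 -c "
from go import *
print(sensors.get_obs()['joint_pos'],sensors.get_obs()['tau'])"
```

```text
grasp [705.5 -56.2 196.8] tilt [ 1.83 -0.48] t 6.4 p [700.5 -54.9 351.7] psi 147.8 gap 85.3 F [-0.3  0.5 -0.1] j6 22.0
-> [698.0, -54.0, 105.0, 150.5] d [10.4 -3.1 91.5] len 92.0 twist -0.048
[-9.72125845 24.56635711  4.24167206 67.78799378 -0.1589055  22.49298395] [-9.71047935e-03 -5.22709072e+01  2.93747377e+01 -2.25797254e-01
 -8.39125336e-03  3.01184918e-03]
```

Emit:
{"method": "carry_out", "body": {
  "targets": [
    [0.5, 10, -3, 40, -0.05],
    [0.5, 10, -3, 85, -0.05],
    [0.5, 10, -3, 125, -0.05],
    [0.5, 10, -3, 130, -0.05],
    [0.5, 10, -3, 130, -0.05]
  ]
}}

```text
clock: 6.9
ee_pos: [693.9, -53.1, 220.1]
eef_rot: [[-0.871, 0.49, 0.029], [0.49, 0.872, -0.008], [-0.029, 0.007, -1.0]]
ft_force: [-0.2, -0.0, 1.1]
finger_gap: 64.1
```

```bash
python3 go.py 698 -54 24 150.5; python3 -c "
from h import *
im=grab_frame('side');crop(im,150,180,120,100,6,'pics/s2.png')"
```

```text
grasp [698.4 -54.3  65.1] tilt [ 1.64 -0.44] t 6.9 p [693.9 -53.1 220.1] psi 150.6 gap 64.1 F [-0.2 -0.   1.1] j6 20.0
-> [698.0, -54.0, 24.0, 150.5] d [ 1.6 -0.2 41.1] len 41.0 twist 0.002
```

View pics/s2.png

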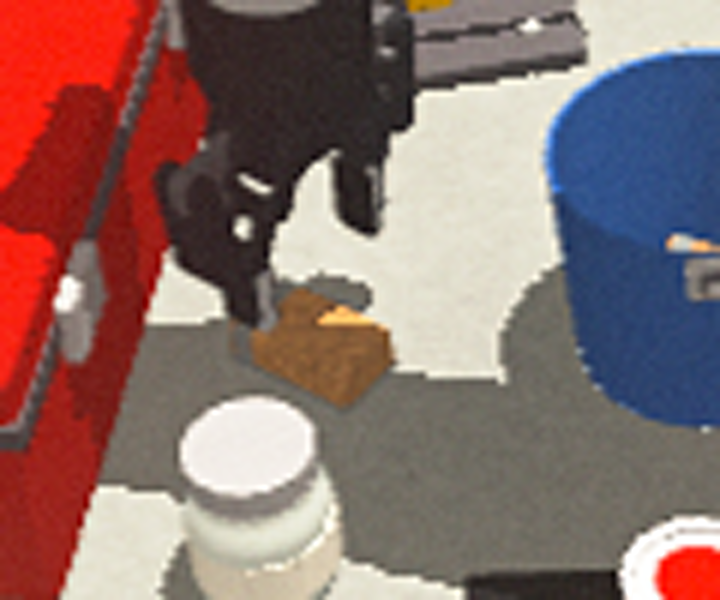

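The side crop shows the fingers straddling block A, clear of the jar and the toolbox. Now I'll go down and grip it.

Emit:
{"method": "carry_out", "body": {
  "targets": [
    [0.5, 1, 0, 25, 0],
    [0.5, 1, 0, 40, 0],
    [0.5, 1, 0, 40, 0],
    [-0.5, 1, 0, 40, 0],
    [-0.5, 1, 0, 40, 0]
  ]
}}

```text
clock: 7.45
ee_pos: [696.4, -53.2, 184.0]
eef_rot: [[-0.871, 0.49, 0.035], [0.49, 0.872, -0.009], [-0.035, 0.01, -0.999]]
ft_force: [0.4, 1.7, 2.4]
finger_gap: 36.0
```

Emit:
{"method": "carry_out", "body": {
  "targets": [
    [-0.5, 0, 0, 0, 0],
    [-0.5, 0, 0, 0, 0],
    [-0.5, 0, 0, 0, 0],
    [-0.5, 0, 0, 0, 0]
  ]
}}

```text
clock: 7.85
ee_pos: [696.5, -53.3, 184.2]
eef_rot: [[-0.871, 0.49, 0.036], [0.49, 0.872, -0.009], [-0.035, 0.01, -0.999]]
ft_force: [-0.4, -0.1, 0.1]
finger_gap: 35.5
```

Emit:
{"method": "carry_out", "body": {
  "targets": [
    [-0.5, 0, 0, -45, 0],
    [-0.5, 0, 0, -90, 0],
    [-0.5, 0, 0, -135, 0],
    [-0.5, 0, 0, -150, 0],
    [-0.5, 0, 0, -150, 0]
  ]
}}

```text
clock: 8.35
ee_pos: [692.3, -52.1, 337.9]
eef_rot: [[-0.871, 0.49, 0.043], [0.49, 0.872, -0.01], [-0.042, 0.012, -0.999]]
ft_force: [0.1, 0.5, -0.9]
finger_gap: 35.2
```

```bash
python3 go.py 530 -72 175 165
```

```text
grasp [698.9 -53.6 183.1] tilt [ 2.44 -0.57] t 8.35 p [692.3 -52.1 337.9] psi 150.6 gap 35.2 F [ 0.1  0.5 -0.9] j6 20.0
-> [530.0, -72.0, 175.0, 165.0] d [138.4 -98.9   1.1] len 170.0 twist -0.251
```

Emit:
{"method": "carry_out", "body": {
  "targets": [
    [-0.5, 35, -25, 0, -0.06],
    [-0.5, 70, -50, 0, -0.12],
    [-0.5, 105, -75, 0, -0.18],
    [-0.5, 138, -99, 0, -0.25],
    [-0.5, 138, -99, 0, -0.25]
  ]
}}

```text
clock: 8.85
ee_pos: [516.2, -69.7, 325.5]
eef_rot: [[-0.965, 0.26, 0.028], [0.26, 0.966, -0.007], [-0.029, 0.001, -1.0]]
ft_force: [0.3, -0.1, -1.4]
finger_gap: 34.8
```

```bash
python3 go.py 530 -72 92 165
```

```text
grasp [520.5 -70.8 170.5] tilt [ 1.6  -0.38] t 8.85 p [516.2 -69.7 325.5] psi 164.9 gap 34.8 F [ 0.3 -0.1 -1.4] j6 0.0
-> [530.0, -72.0, 92.0, 165.0] d [-7.2  1.2 78.8] len 79.0 twist -0.001
```

Emit:
{"method": "carry_out", "body": {
  "targets": [
    [-0.5, -7, 1, 35, 0],
    [-0.5, -7, 1, 70, 0],
    [-0.5, -7, 1, 78, 0],
    [-0.5, -7, 1, 78, 0],
    [0.15, -7, 1, 78, 0]
  ]
}}

```text
clock: 9.35
ee_pos: [526.1, -71.2, 248.1]
eef_rot: [[-0.965, 0.26, 0.028], [0.26, 0.966, -0.007], [-0.029, 0.001, -1.0]]
ft_force: [0.9, -0.2, 0.8]
finger_gap: 48.1
```

Emit:
{"method": "carry_out", "body": {
  "targets": [
    [0.2, 0, 0, 0, 0],
    [0.2, 0, 0, 0, 0],
    [0.2, 0, 0, -40, 0],
    [0.2, 0, 0, -85, 0],
    [0.2, 0, 0, -130, 0]
  ]
}}

```text
clock: 9.85
ee_pos: [522.2, -70.2, 380.4]
eef_rot: [[-0.965, 0.26, 0.029], [0.26, 0.966, -0.007], [-0.03, 0.001, -1.0]]
ft_force: [1.0, -0.9, 1.0]
finger_gap: 51.3
```

```bash
python3 go.py 440 -94.5 190 -170
```

```text
grasp [526.7 -71.3 225.4] tilt [ 1.68 -0.4 ] t 9.85 p [522.2 -70.2 380.4] psi 164.9 gap 51.3 F [ 1.  -0.9  1. ] j6 0.0
-> [440.0, -94.5, 190.0, -170.0] d [ 78.8 -44.9  33. ] len 97.0 twist -0.437
```

```bash
python3 go.py 430 -340 225 98.5
```

```text
grasp [526.7 -71.3 225.4] tilt [ 1.68 -0.4 ] t 9.85 p [522.2 -70.2 380.4] psi 164.9 gap 51.3 F [ 1.  -0.9  1. ] j6 0.0
-> [430.0, -340.0, 225.0, 98.5] d [  23.6 -284.6   -0.5] len 286.0 twist 1.16
```

Emit:
{"method": "carry_out", "body": {
  "targets": [
    [0, 4, -48, 0, 0.14],
    [0, 8, -96, 0, 0.28],
    [0, 12, -144, 0, 0.42],
    [0, 16, -192, 0, 0.56],
    [0, 20, -240, 0, 0.7]
  ]
}}

```text
clock: 10.35
ee_pos: [439.8, -298.5, 381.2]
eef_rot: [[-0.566, 0.824, 0.032], [0.824, 0.567, -0.009], [-0.025, 0.021, -0.999]]
ft_force: [0.4, 0.4, -0.7]
finger_gap: 42.5
```

Emit:
{"method": "carry_out", "body": {
  "targets": [
    [0, 0, 0, 0, 0.14],
    [0, 0, 0, 0, 0.28],
    [0, 0, 0, 0, 0.42],
    [0, 0, 0, 0, 0.46],
    [0, 0, 0, 0, 0.46]
  ]
}}

```text
clock: 10.85
ee_pos: [439.9, -298.7, 382.4]
eef_rot: [[-0.142, 0.989, 0.033], [0.99, 0.142, -0.01], [-0.015, 0.032, -0.999]]
ft_force: [0.4, -0.5, -0.9]
finger_gap: 42.8
```

```bash
python3 go.py 440 -94.5 190 98.5; python3 -c "
from h import *
im=grab_frame('top');cv2.imwrite('pics/t3.png',im);crop(im,270,110,130,140,5,'pics/t3c.png');im=grab_frame('side');cv2.imwrite('pics/s3.png',im);crop(im,220,170,110,100,6,'pics/s3c.png')"
```

```text
grasp [ 445.  -300.3  227.5] tilt [ 1.91 -0.6 ] t 10.85 p [ 439.9 -298.7  382.4] psi 98.1 gap 42.8 F [ 0.4 -0.5 -0.9] j6 41.0
-> [440.0, -94.5, 190.0, 98.5] d [205.   23.1  35.1] len 209.0 twist -0.006
```

View pics/t3c.png

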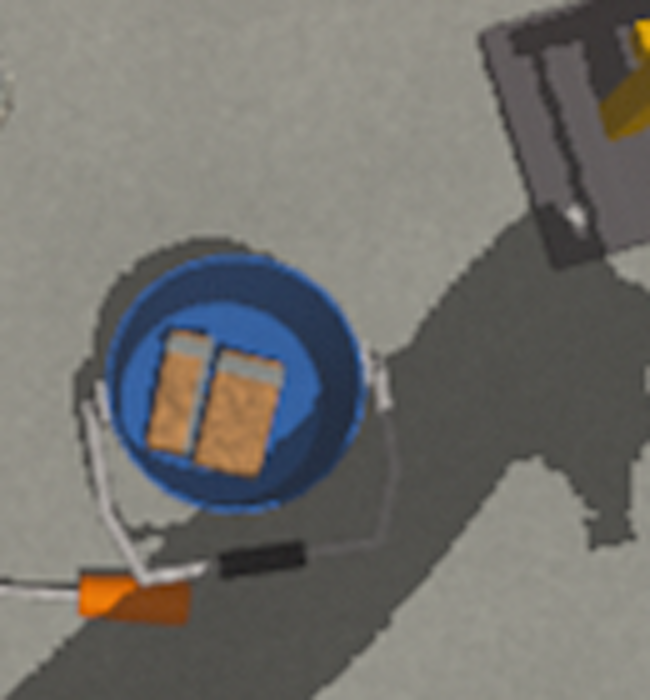

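View pics/s3c.png

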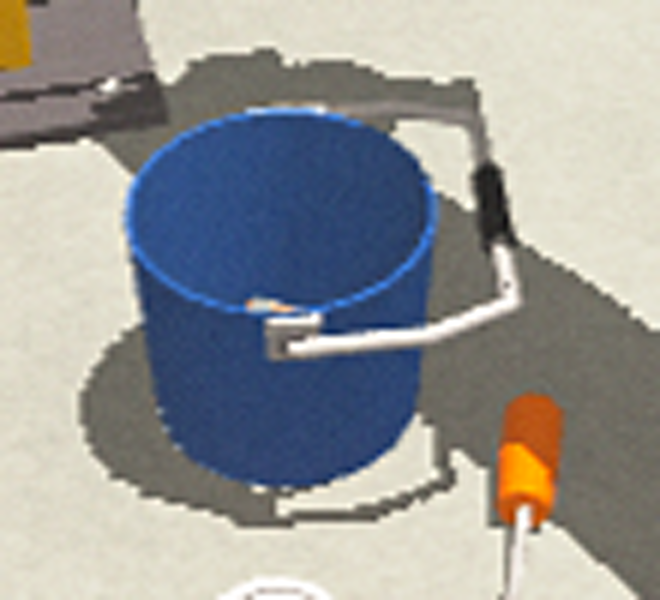

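View pics/t3.png

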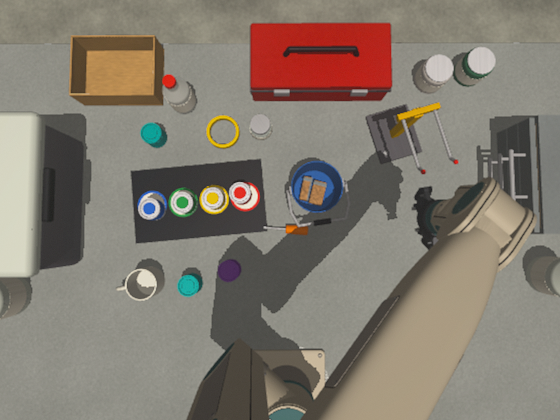

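Both blocks lie side by side in the pail, at crop pixels (180,393) and (240,413). The bail is still folded with its sleeve at (263,560), and no third block is visible. Next I'll measure the bail's leg shape to choose where to grip it.

Run:
```python
from h import *
c=plane('top',(317.15,186.6),110)[:2];a=np.radians(8.5);X=np.array([np.cos(a),np.sin(a)]);Y=np.array([-X[1],X[0]])
print(c)
for n,q in dict(Lh=(25,285),Lb=(50,430),Lc=(105,525),s1=(213,510),s2=(327,495),Rc=(432,483),Rb=(456,385),Rh=(432,225)).items():
    p=plane('top',(284+q[0]/7,150+q[1]/7),98)[:2];print(n,p.round(1),'local',((p-c)@X).round(1),((p-c)@Y).round(1))
im=cv2.imread('pics/t3.png');crop(im,395,160,110,100,7,'pics/g.png')
im=cv2.imread('pics/s2.png')
```

```text
[528.53150605 -80.87435399]
Lh [519.4  -6.5] local 1.9 75.0
Lb [466.6 -15.3] local -51.6 74.0
Lc [432.2 -35.1] local -88.5 59.5
s1 [437.5 -74.2] local -89.0 20.1
s2 [ 442.9 -115.5] local -89.8 -21.6
Rc [ 447.1 -153.5] local -91.3 -59.8
Rb [ 482.6 -162.7] local -57.5 -74.1
Rh [ 541.  -154.7] local 1.4 -74.9
```

Run:
```python
from h import *
im=cv2.imread('pics/s3.png');crop(im,230,0,180,200,4,'pics/g2.png')
```

```text
(no output)
```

View pics/g2.png

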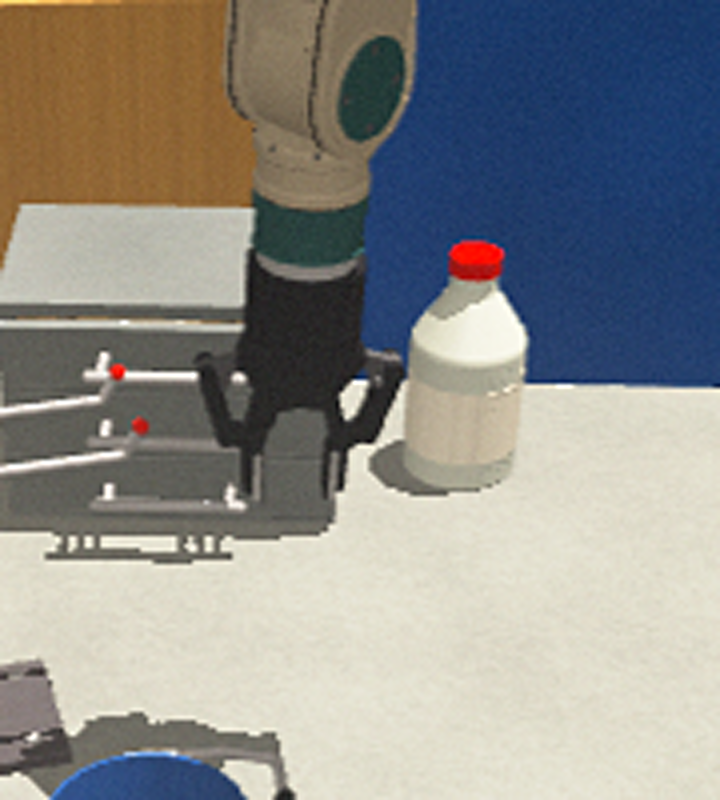

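The gripper crop shows the fingers about 11 mm thick at the tips. The inner finger would sit very close to the rim if I gripped the folded sleeve. So I'll lift the bail by its right (-y) leg at 50 mm radius, which pivots between the pads, and finish the swing at the sleeve.

```bash
python3 go.py 490 -161.5 200 -171.5
```

```text
grasp [ 445.  -300.1  227.1] tilt [ 1.89 -0.57] t 10.95 p [ 439.9 -298.5  382. ] psi 98.2 gap 42.7 F [-0.4  0.7  0.1] j6 40.0
-> [490.0, -161.5, 200.0, -171.5] d [131.1  63.5  27.2] len 148.0 twist -1.576
```

Emit:
{"method": "carry_out", "body": {
  "targets": [
    [-0.6, 27, 10, 5, -0.14],
    [-0.6, 54, 20, 10, -0.28],
    [-0.6, 80, 30, 15, -0.42],
    [-0.6, 106, 40, 20, -0.56],
    [-0.6, 125, 46, 22, -0.7]
  ]
}}

```text
clock: 11.45
ee_pos: [468.3, -166.9, 359.5]
eef_rot: [[-0.752, 0.659, 0.033], [0.659, 0.752, -0.01], [-0.031, 0.014, -0.999]]
ft_force: [0.2, -0.1, 0.3]
finger_gap: 16.9
```

Emit:
{"method": "carry_out", "body": {
  "targets": [
    [-0.6, 0, 0, 0, -0.14],
    [-0.6, 0, 0, 0, -0.28],
    [-0.6, 0, 0, 0, -0.42],
    [-0.6, 0, 0, 0, -0.56],
    [-0.6, 0, 0, 0, -0.7]
  ]
}}

```text
clock: 11.95
ee_pos: [468.4, -166.7, 360.0]
eef_rot: [[-0.999, 0.013, 0.034], [0.012, 1.0, -0.01], [-0.034, -0.01, -0.999]]
ft_force: [-0.2, 0.2, -0.1]
finger_gap: 17.2
```

```bash
python3 go.py 490 -161.5 150 -171.5
```

```text
grasp [ 473.7 -168.2  205.1] tilt [ 1.93 -0.57] t 11.95 p [ 468.4 -166.7  360. ] psi 179.3 gap 17.2 F [-0.2  0.2 -0.1] j6 -26.0
-> [490.0, -161.5, 150.0, -171.5] d [-14.4   7.5  55.5] len 58.0 twist -0.161
```

Emit:
{"method": "carry_out", "body": {
  "targets": [
    [-0.6, -14, 7, 20, -0.13],
    [-0.6, -14, 7, 50, -0.16],
    [-0.6, -14, 7, 55, -0.16],
    [-0.6, -14, 7, 55, -0.16]
  ]
}}

```text
clock: 12.35
ee_pos: [483.7, -160.0, 304.5]
eef_rot: [[-0.989, -0.147, 0.031], [-0.147, 0.989, -0.009], [-0.029, -0.013, -0.999]]
ft_force: [0.1, -0.4, 0.5]
finger_gap: 17.4
```

```bash
python3 go.py 490 -161.5 106 -171.5; python3 -c "
from h import *
print(proj('side',(490,-161.5,98)),proj('side',(479,-145,140)))
im=grab_frame('top');cv2.imwrite('pics/t4.png',im);crop(im,280,150,110,100,7,'pics/t4c.png');im=grab_frame('side');cv2.imwrite('pics/s4.png',im);crop(im,220,130,130,120,6,'pics/s4c.png')"
```

```text
grasp [ 488.5 -161.3  149.6] tilt [ 1.77 -0.5 ] t 12.35 p [ 483.7 -160.   304.5] psi -171.6 gap 17.4 F [ 0.1 -0.4  0.5] j6 -34.0
-> [490.0, -161.5, 106.0, -171.5] d [-0.2  0.2 43.6] len 44.0 twist -0.001
[283.69467793 187.54908813] [287.57706227 179.08321992]
```

View pics/s4c.png

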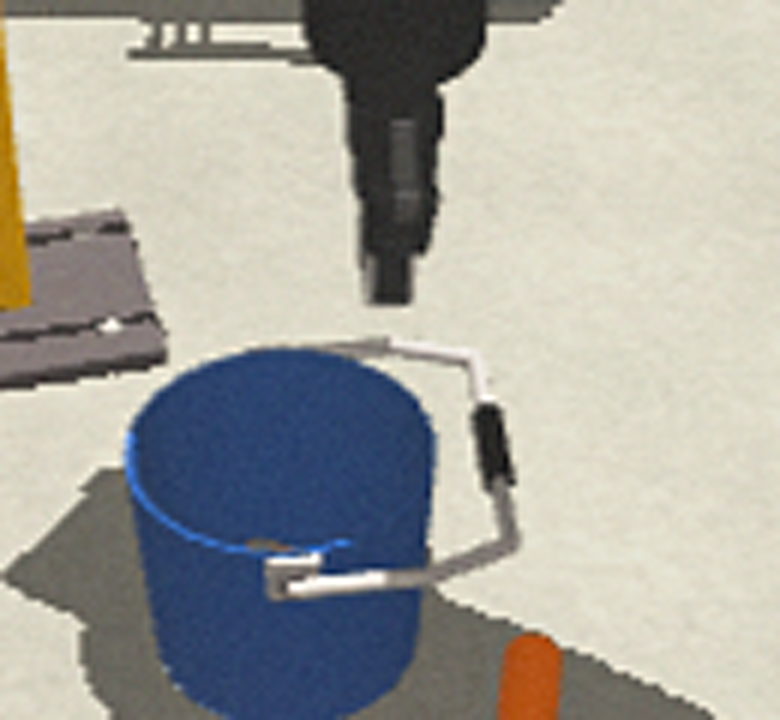

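View pics/t4c.png

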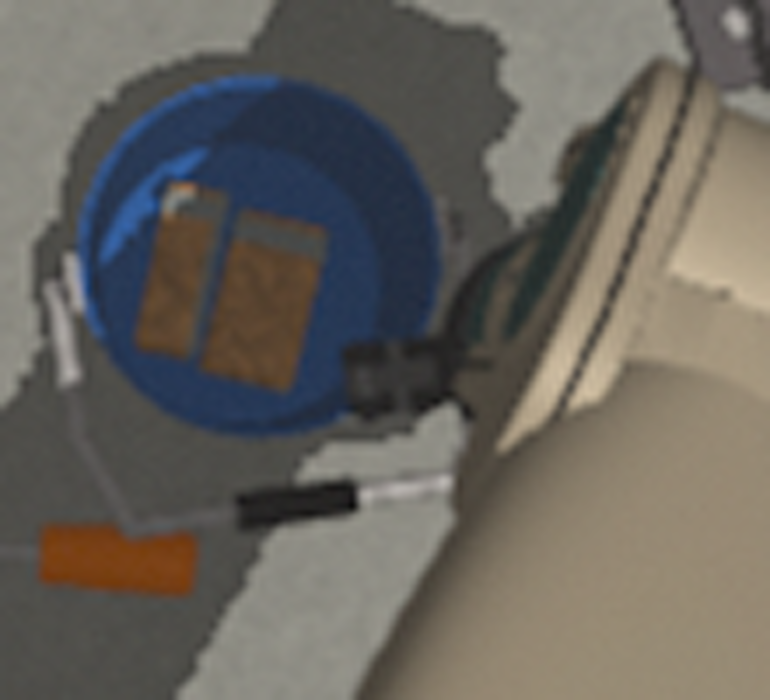

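The side crop shows the fingertips at (390,290), directly above the right leg's bend at (385,345). Going down onto the leg.

Emit:
{"method": "carry_out", "body": {
  "targets": [
    [-0.6, 0, 0, 20, 0],
    [-0.6, 0, 0, 38, 0],
    [-0.6, 0, 0, 44, 0],
    [-0.6, 0, 0, 44, 0],
    [-0.6, 0, 0, 44, 0]
  ]
}}

```text
clock: 12.95
ee_pos: [486.5, -161.1, 263.3]
eef_rot: [[-0.989, -0.146, 0.036], [-0.147, 0.989, -0.01], [-0.034, -0.016, -0.999]]
ft_force: [0.8, 2.3, -1.1]
finger_gap: 17.1
```

```bash
python3 go.py 490 -161.5 106 -171.5; python3 -c "
from h import *
im=grab_frame('side');cv2.imwrite('pics/s5.png',im);crop(im,220,130,130,120,6,'pics/s5c.png')"
```

```text
grasp [ 492.1 -162.7  108.5] tilt [ 2.05 -0.6 ] t 12.95 p [ 486.5 -161.1  263.3] psi -171.6 gap 17.1 F [ 0.8  2.3 -1.1] j6 -34.0
-> [490.0, -161.5, 106.0, -171.5] d [1.9 1.5 2.4] len 3.0 twist -0.001
```

View pics/s5c.png

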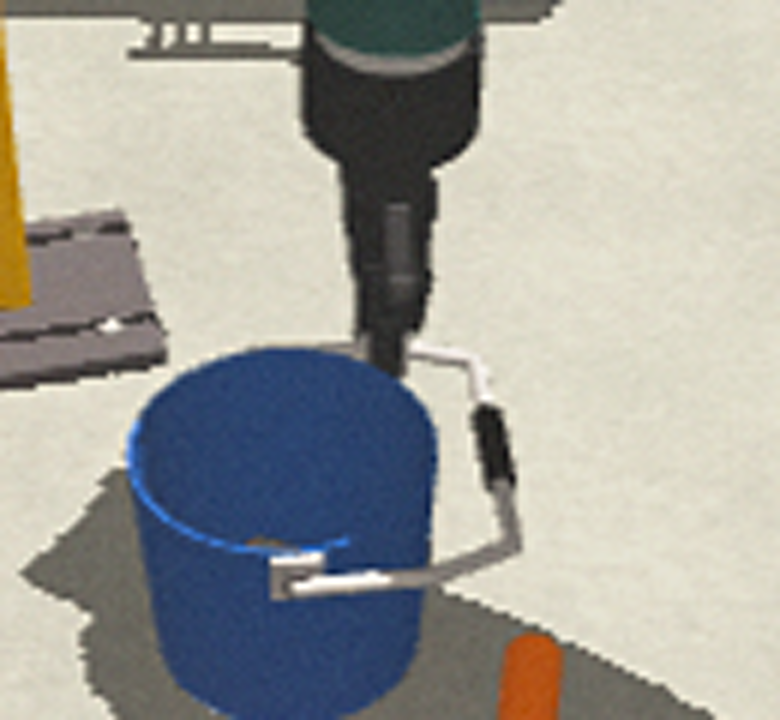

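Emit:
{"method": "carry_out", "body": {
  "targets": [
    [-1, 0, 0, 0, 0],
    [-1, 0, 0, 0, 0],
    [-1, 0, 0, 0, 0],
    [-1, 0, 0, 0, 0]
  ],
  "force": 20
}}

```text
clock: 13.4
ee_pos: [486.9, -161.5, 263.9]
eef_rot: [[-0.989, -0.146, 0.037], [-0.147, 0.989, -0.012], [-0.035, -0.017, -0.999]]
ft_force: [1.3, -0.4, 1.6]
finger_gap: 7.7
```

Emit:
{"method": "carry_out", "body": {
  "targets": [
    [-1, 0, 0, -4, 0],
    [-1, -1, 0, -8, 0],
    [-1, -2, 0, -12, 0],
    [-1, -3, 0, -16, 0],
    [-1, -3, 0, -16, 0]
  ]
}}

```text
clock: 13.9
ee_pos: [489.5, -160.9, 280.6]
eef_rot: [[-0.989, -0.146, 0.038], [-0.147, 0.989, -0.012], [-0.036, -0.018, -0.999]]
ft_force: [0.6, 0.7, -2.8]
finger_gap: 7.4
```

```bash
python3 go.py 490 -161.5 106 -171.5; python3 -c "
from h import *
im=grab_frame('side');cv2.imwrite('pics/s6.png',im);crop(im,220,130,130,120,6,'pics/s6c.png')"
```

```text
grasp [ 495.4 -162.8  125.7] tilt [ 2.16 -0.71] t 13.9 p [ 489.5 -160.9  280.6] psi -171.6 gap 7.4 F [ 0.6  0.7 -2.8] j6 -34.0
-> [490.0, -161.5, 106.0, -171.5] d [ 5.8  2.4 19.5] len 20.0 twist -0.001
```

View pics/s6c.png

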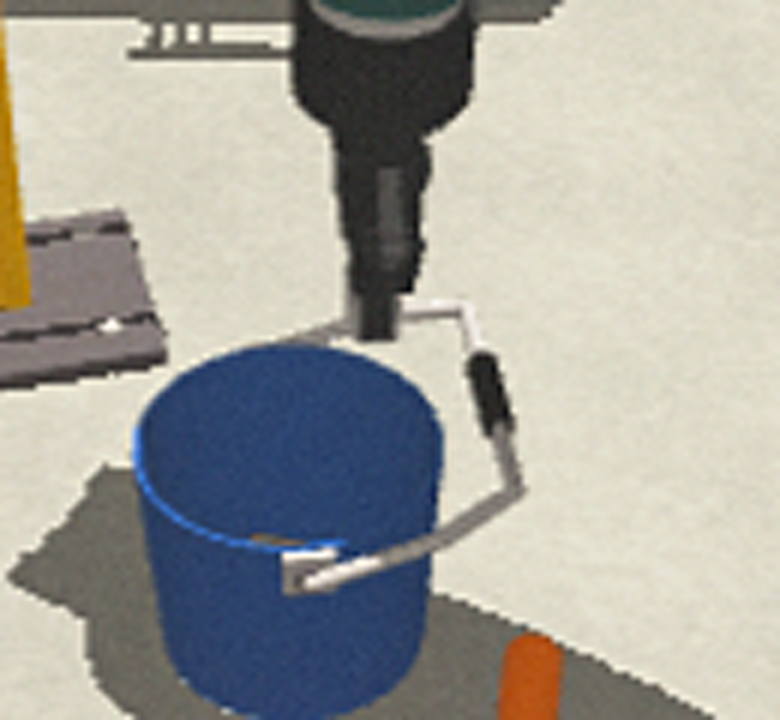

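The leg is lifting, at about 20°, and the pail still stands, having shifted slightly. Continuing the arc.

Emit:
{"method": "carry_out", "body": {
  "targets": [
    [-1, -2, 0, -5, 0],
    [-1, -5, 0, -10, 0],
    [-1, -9, 0, -16, 0],
    [-1, -13, 0, -21, 0],
    [-1, -13, 0, -21, 0]
  ]
}}

```text
clock: 14.45
ee_pos: [502.5, -159.0, 303.0]
eef_rot: [[-0.988, -0.147, 0.039], [-0.147, 0.989, -0.014], [-0.037, -0.02, -0.999]]
ft_force: [-0.8, -0.6, -2.0]
finger_gap: 7.2
```

```bash
python3 go.py 490 -161.5 106 -171.5; python3 -c "
from h import *
im=grab_frame('side');cv2.imwrite('pics/s7.png',im);crop(im,220,130,130,120,6,'pics/s7c.png')"
```

```text
grasp [ 508.6 -161.1  148.1] tilt [ 2.26 -0.8 ] t 14.45 p [ 502.5 -159.   303. ] psi -171.5 gap 7.2 F [-0.8 -0.6 -2. ] j6 -33.0
-> [490.0, -161.5, 106.0, -171.5] d [20.   3.2 41.3] len 46.0 twist -0.0
```

View pics/s7c.png

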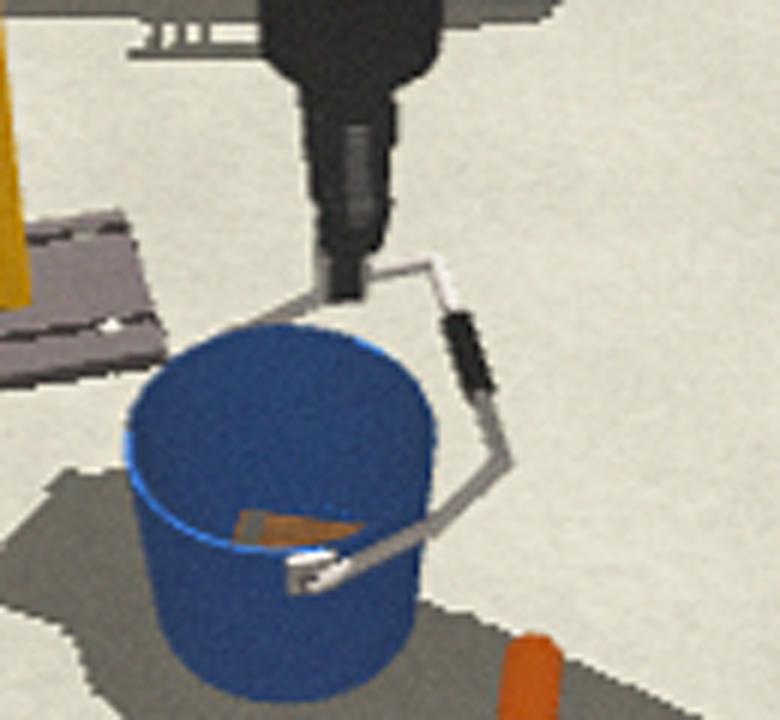

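The pail's far side has lifted a few millimetres (the rim tilts in the crop). I'll lower and let go.

Emit:
{"method": "carry_out", "body": {
  "targets": [
    [-1, 1, 0, 4, 0],
    [-1, 2, 0, 8, 0],
    [-1, 2, 0, 10, 0],
    [-1, 2, 0, 10, 0]
  ]
}}

```text
clock: 14.9
ee_pos: [500.4, -160.1, 292.6]
eef_rot: [[-0.989, -0.146, 0.038], [-0.146, 0.989, -0.016], [-0.036, -0.021, -0.999]]
ft_force: [-1.7, -3.8, 2.1]
finger_gap: 7.2
```

```bash
python3 go.py 490 -161.5 106 -171.5; python3 -c "
from h import *
im=grab_frame('side');cv2.imwrite('pics/s8.png',im);crop(im,220,130,130,120,6,'pics/s8c.png')"
```

```text
grasp [ 506.4 -162.5  137.7] tilt [ 2.21 -0.9 ] t 14.9 p [ 500.4 -160.1  292.6] psi -171.6 gap 7.2 F [-1.7 -3.8  2.1] j6 -33.0
-> [490.0, -161.5, 106.0, -171.5] d [17.2  4.1 31. ] len 36.0 twist -0.001
```

View pics/s8c.png

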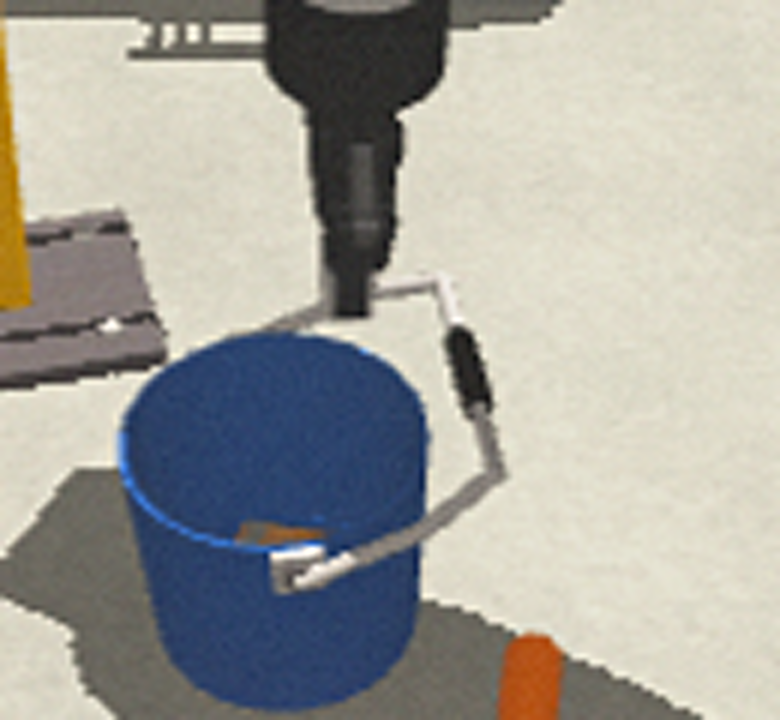

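Emit:
{"method": "carry_out", "body": {
  "targets": [
    [-0.55, 0, 0, 3, 0],
    [-0.55, 0, 0, 3, 0],
    [-0.55, 0, 0, 3, 0]
  ]
}}

```text
clock: 15.25
ee_pos: [500.6, -159.6, 289.2]
eef_rot: [[-0.989, -0.146, 0.039], [-0.147, 0.989, -0.014], [-0.036, -0.02, -0.999]]
ft_force: [0.8, -0.7, 0.1]
finger_gap: 18.9
```

Emit:
{"method": "carry_out", "body": {
  "targets": [
    [-0.55, 0, 0, -40, 0],
    [-0.55, 0, 0, -85, 0],
    [-0.55, 0, 0, -100, 0],
    [-0.55, 0, 0, -100, 0]
  ]
}}

```text
clock: 15.65
ee_pos: [497.9, -158.2, 392.5]
eef_rot: [[-0.988, -0.147, 0.045], [-0.147, 0.989, -0.015], [-0.042, -0.022, -0.999]]
ft_force: [0.7, -1.0, -0.4]
finger_gap: 19.0
```

```bash
python3 go.py 430 -300 220 98.5
```

```text
grasp [ 504.8 -160.6  237.7] tilt [ 2.57 -0.88] t 15.65 p [ 497.9 -158.2  392.5] psi -171.5 gap 19.0 F [ 0.7 -1.  -0.4] j6 -33.0
-> [430.0, -300.0, 220.0, 98.5] d [  95.3 -126.5   16.4] len 159.0 twist 1.571
```

Emit:
{"method": "carry_out", "body": {
  "targets": [
    [-0.3, 19, -25, 3, 0.14],
    [-0.3, 38, -50, 6, 0.28],
    [-0.3, 57, -75, 9, 0.42],
    [-0.3, 76, -100, 12, 0.56],
    [-0.3, 95, -126, 16, 0.7]
  ]
}}

```text
clock: 16.15
ee_pos: [422.2, -297.1, 373.2]
eef_rot: [[-0.848, 0.529, 0.043], [0.529, 0.849, -0.012], [-0.043, 0.013, -0.999]]
ft_force: [1.1, -0.1, -0.0]
finger_gap: 29.7
```

Emit:
{"method": "carry_out", "body": {
  "targets": [
    [-0.3, 0, 0, 0, 0.14],
    [-0.3, 0, 0, 0, 0.28],
    [-0.3, 0, 0, 0, 0.42],
    [-0.3, 0, 0, 0, 0.56],
    [-0.3, 0, 0, 0, 0.7]
  ]
}}

```text
clock: 16.65
ee_pos: [421.7, -296.4, 371.0]
eef_rot: [[-0.302, 0.952, 0.041], [0.953, 0.303, -0.009], [-0.021, 0.037, -0.999]]
ft_force: [0.7, -0.6, -0.1]
finger_gap: 29.8
```

Emit:
{"method": "carry_out", "body": {
  "targets": [
    [-0.3, 0, 0, 0, 0.1],
    [-0.3, 0, 0, 0, 0.17],
    [-0.3, 0, 0, 0, 0.17]
  ]
}}

```text
clock: 16.95
ee_pos: [421.2, -295.6, 368.9]
eef_rot: [[-0.137, 0.99, 0.039], [0.99, 0.138, -0.005], [-0.011, 0.038, -0.999]]
ft_force: [-0.1, 0.6, -0.8]
finger_gap: 29.8
```

```bash
python3 go.py 430 -300 220 98.5;python3 -c "
from h import *
im=grab_frame('top');cv2.imwrite('pics/t9.png',im);crop(im,280,150,110,100,7,'pics/t9c.png');im=grab_frame('side');cv2.imwrite('pics/s9.png',im);crop(im,220,130,130,120,6,'pics/s9c.png')"
```

```text
grasp [ 427.3 -296.4  214.1] tilt [ 2.25 -0.3 ] t 16.95 p [ 421.2 -295.6  368.9] psi 97.9 gap 29.8 F [-0.1  0.6 -0.8] j6 40.0
-> [430.0, -300.0, 220.0, 98.5] d [-4.   2.4 -5.8] len 7.0 twist -0.01
```

View pics/s9c.png

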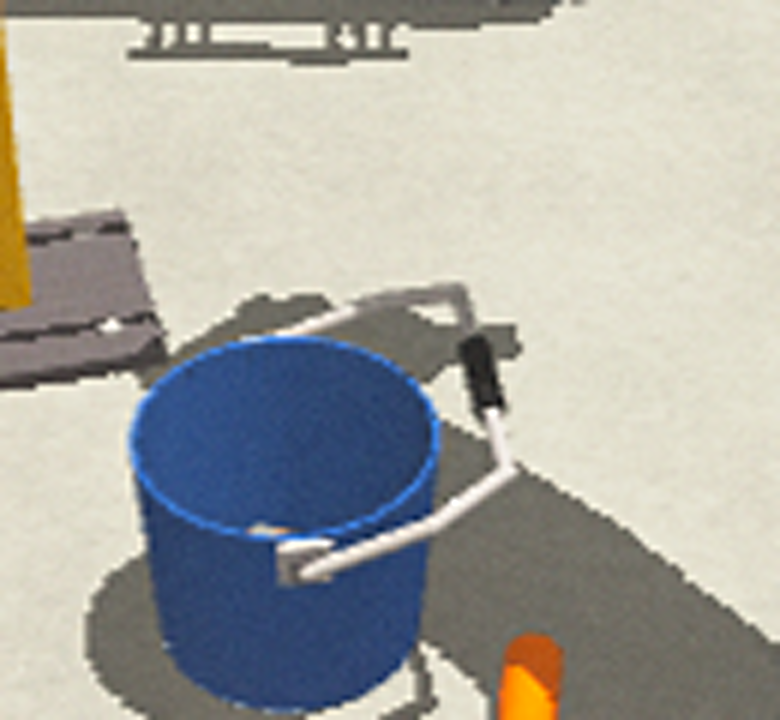

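View pics/t9c.png

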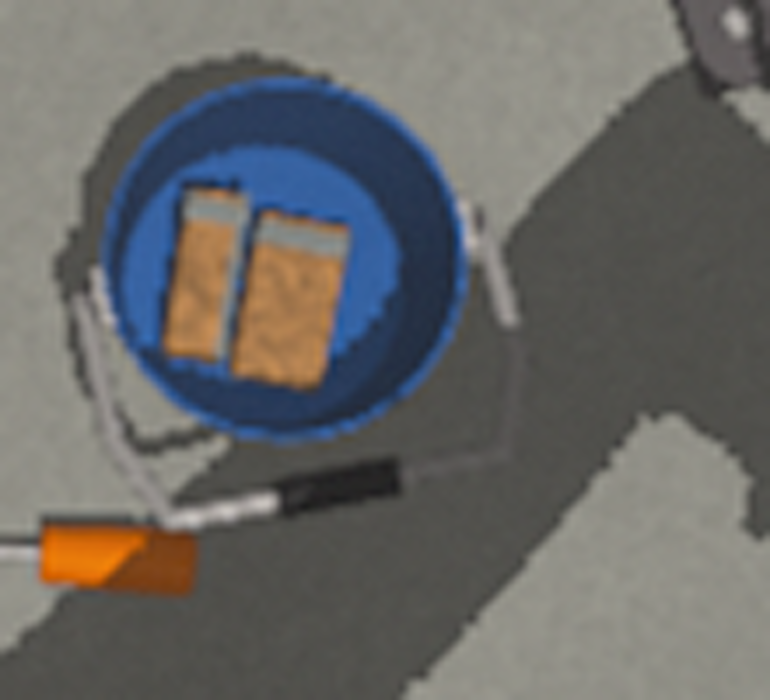

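Run:
```python
from h import *
c=plane('top',(320.9,186.9),110);g,e=tri((300.3,192.8),(328.6,219.6));print(c,g,e)
b0,_=tri((301.7+0,204.3-0.1),(322.5,221.9));print('ref folded?',b0)
d=(c-g)[:2];print(np.linalg.norm(d),np.degrees(np.arctan2(d[1],d[0])),np.degrees(np.arctan2(g[2]-98,np.linalg.norm(d))))
e1=plane('top',(280+88/7,150+280/7),98);e2=plane('top',(280+475/7,150+222/7),98);print(e1,e2,np.degrees(np.arctan2((e1-e2)[1],(e1-e2)[0]))-90)
```

```text
[527.75333076 -90.32524239 110.        ] [ 444.94994054 -107.20392131  126.67048655] 0.3112346940719113
ref folded? [440.31150588 -94.51411425  99.49704974]
84.5061609205192 11.521352876335873 18.740582478401283
[521.17022189 -19.18447204  98.        ] [ 542.11385996 -160.22646799   98.        ] 8.446258131571796
```

The pail stands level, shifted to about (528,-90). The bail is now near 19° with the sleeve at (445,-107,127), clear above the rim. I'll grip the sleeve from above and continue the arc.

```bash
python3 go.py 445 -107 185 100
```

```text
grasp [ 427.6 -296.9  214.7] tilt [ 2.29 -0.36] t 17.05 p [ 421.4 -295.9  369.6] psi 98.0 gap 30.0 F [ 0.6 -1.1 -0.2] j6 39.0
-> [445.0, -107.0, 185.0, 100.0] d [185.9  42.5  29.2] len 193.0 twist -0.035
```

Emit:
{"method": "carry_out", "body": {
  "targets": [
    [-0.3, 46, -2, 7, -0.01],
    [-0.3, 92, -4, 14, -0.02],
    [-0.3, 138, -6, 21, -0.03],
    [-0.3, 184, -8, 28, -0.04],
    [-0.3, 184, -8, 28, -0.04]
  ]
}}

```text
clock: 17.55
ee_pos: [386.1, -110.2, 336.7]
eef_rot: [[-0.185, 0.982, 0.034], [0.983, 0.185, -0.002], [-0.008, 0.034, -0.999]]
ft_force: [-0.4, -0.3, -1.2]
finger_gap: 30.1
```

```bash
python3 go.py 445 -107 135 100
```

```text
grasp [ 391.4 -110.5  181.8] tilt [ 1.97 -0.09] t 17.55 p [ 386.1 -110.2  336.7] psi 100.7 gap 30.1 F [-0.4 -0.3 -1.2] j6 54.0
-> [445.0, -107.0, 135.0, 100.0] d [-6.1 51.7 48.7] len 71.0 twist 0.012
```

Emit:
{"method": "carry_out", "body": {
  "targets": [
    [-0.3, -3, 26, 0, 0.01],
    [-0.3, -6, 52, 10, 0.01],
    [-0.3, -6, 52, 30, 0.01],
    [-0.3, -6, 52, 48, 0.01],
    [-0.3, -6, 52, 48, 0.01]
  ]
}}

```text
clock: 18.05
ee_pos: [438.9, -106.3, 288.1]
eef_rot: [[-0.176, 0.984, 0.029], [0.984, 0.176, 0.001], [-0.005, 0.029, -1.0]]
ft_force: [-1.3, -0.6, -0.6]
finger_gap: 29.8
```

```bash
python3 go.py 445 -107 135 100;python3 -c "
from h import *
im=grab_frame('side');cv2.imwrite('pics/s10.png',im);crop(im,220,130,130,120,6,'pics/s10c.png')"
```

```text
grasp [ 443.4 -106.2  133.1] tilt [1.68 0.04] t 18.05 p [ 438.9 -106.3  288.1] psi 100.1 gap 29.8 F [-1.3 -0.6 -0.6] j6 58.0
-> [445.0, -107.0, 135.0, 100.0] d [-1.1  1.4 -1.8] len 3.0 twist 0.003
```

View pics/s10c.png

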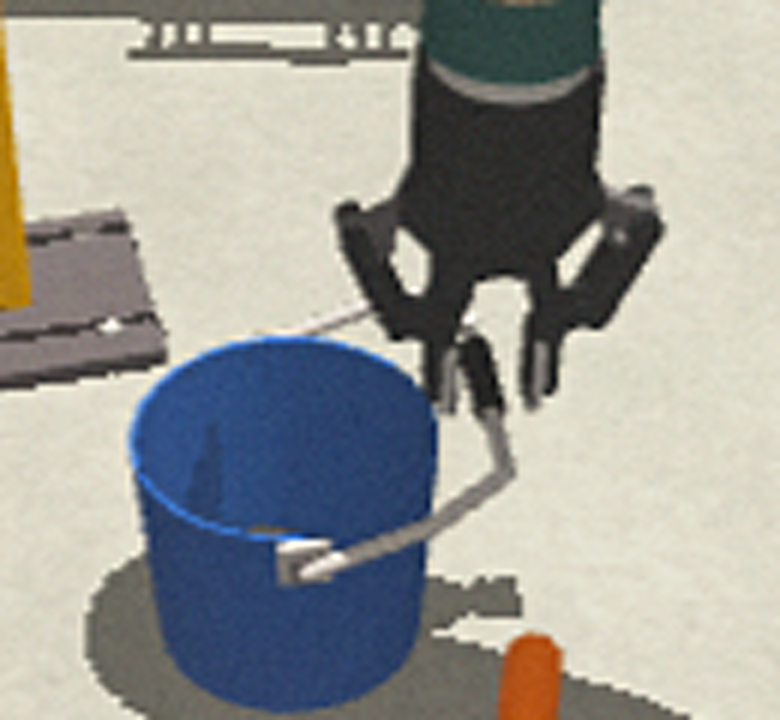

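Fingers straddle the sleeve at crop pixel (483,375). Closing gently, then following the arc.

Emit:
{"method": "carry_out", "body": {
  "targets": [
    [-1, 0, 0, 0, 0],
    [-1, 0, 0, 0, 0],
    [-1, 0, 0, 0, 0],
    [-1, 0, 0, 0, 0]
  ],
  "force": 20
}}

```text
clock: 18.5
ee_pos: [439.9, -106.8, 290.2]
eef_rot: [[-0.176, 0.984, 0.033], [0.984, 0.176, -0.001], [-0.007, 0.033, -0.999]]
ft_force: [1.8, 0.1, -0.8]
finger_gap: 13.1
```

Emit:
{"method": "carry_out", "body": {
  "targets": [
    [-1, 0, 2, -6, 0],
    [-1, 0, 5, -12, 0],
    [-1, 0, 8, -18, 0],
    [-1, 0, 12, -23, 0],
    [-1, 0, 12, -23, 0]
  ]
}}

```text
clock: 19.0
ee_pos: [451.3, -104.7, 314.5]
eef_rot: [[-0.176, 0.984, 0.034], [0.984, 0.176, -0.002], [-0.008, 0.033, -0.999]]
ft_force: [-3.8, -0.8, 0.8]
finger_gap: 13.1
```

```bash
python3 go.py 445 -107 135 100;python3 -c "
from h import *
im=grab_frame('side');cv2.imwrite('pics/s11.png',im);crop(im,220,130,130,120,6,'pics/s11c.png')"
```

```text
grasp [ 456.5 -105.   159.6] tilt [ 1.92 -0.1 ] t 19.0 p [ 451.3 -104.7  314.5] psi 100.1 gap 13.1 F [-3.8 -0.8  0.8] j6 59.0
-> [445.0, -107.0, 135.0, 100.0] d [  0.2 -12.4  24.2] len 27.0 twist 0.003
```

View pics/s11c.png

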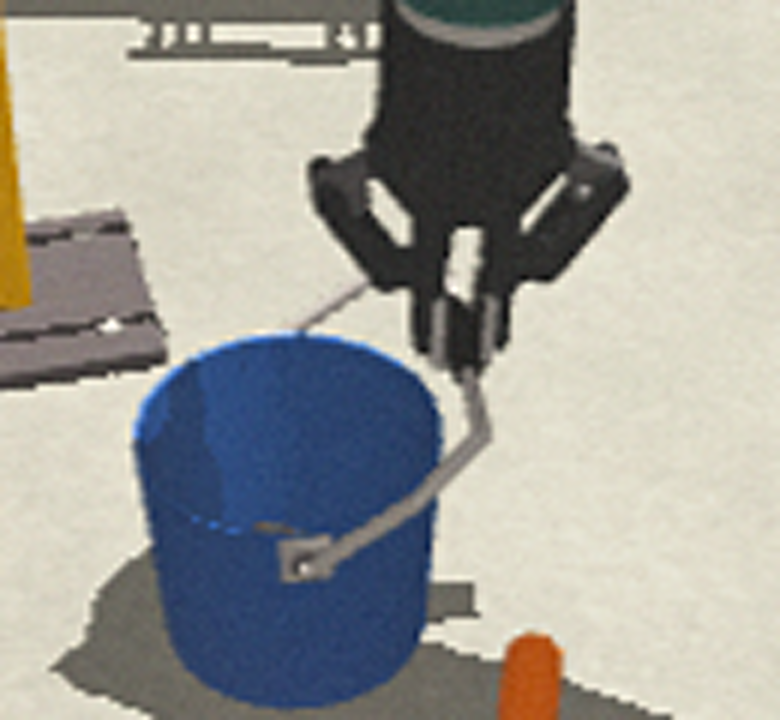

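Emit:
{"method": "carry_out", "body": {
  "targets": [
    [-1, 0, 4, -6, 0],
    [-1, 0, 9, -12, 0],
    [-1, 0, 15, -17, 0],
    [-1, 0, 20, -21, 0],
    [-1, 0, 20, -21, 0]
  ]
}}

```text
clock: 19.55
ee_pos: [470.8, -101.2, 336.6]
eef_rot: [[-0.177, 0.984, 0.034], [0.984, 0.177, -0.002], [-0.008, 0.033, -0.999]]
ft_force: [-2.2, -0.1, -0.8]
finger_gap: 13.2
```

```bash
python3 go.py 445 -107 135 100;python3 -c "
from h import *
im=grab_frame('side');cv2.imwrite('pics/s12.png',im);crop(im,220,130,130,120,6,'pics/s12c.png')"
```

```text
grasp [ 476.1 -101.5  181.7] tilt [ 1.95 -0.13] t 19.55 p [ 470.8 -101.2  336.6] psi 100.2 gap 13.2 F [-2.2 -0.1 -0.8] j6 60.0
-> [445.0, -107.0, 135.0, 100.0] d [  0.5 -33.1  45.7] len 56.0 twist 0.003
```

View pics/s12c.png

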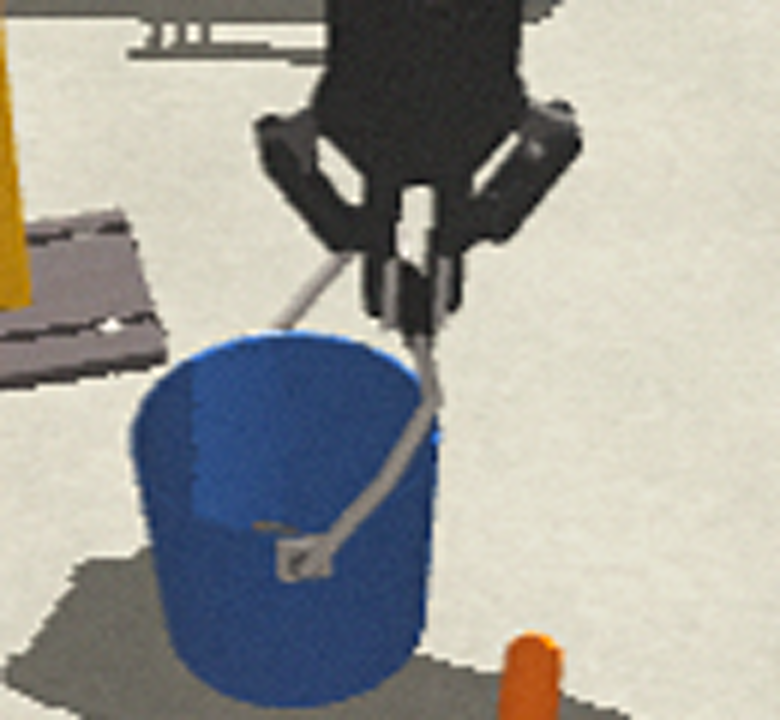

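Emit:
{"method": "carry_out", "body": {
  "targets": [
    [-1, 0, 7, -4, 0],
    [-1, 0, 14, -7, 0],
    [-1, 0, 21, -10, 0],
    [-1, 0, 28, -12, 0],
    [-1, 0, 34, -13, 0]
  ]
}}

```text
clock: 20.1
ee_pos: [504.5, -95.2, 351.6]
eef_rot: [[-0.176, 0.984, 0.035], [0.984, 0.177, -0.003], [-0.009, 0.034, -0.999]]
ft_force: [-3.4, -0.5, 5.3]
finger_gap: 13.1
```

Emit:
{"method": "carry_out", "body": {
  "targets": [
    [-1, 0, 4, -1, 0],
    [-1, 0, 7, -1, 0],
    [-1, 0, 7, -1, 0]
  ]
}}

```text
clock: 20.4
ee_pos: [512.1, -93.9, 353.0]
eef_rot: [[-0.177, 0.984, 0.037], [0.984, 0.177, -0.003], [-0.009, 0.036, -0.999]]
ft_force: [-2.5, -0.9, 2.8]
finger_gap: 12.7
```

```bash
python3 go.py 445 -107 135 100;python3 -c "
from h import *
im=grab_frame('side');cv2.imwrite('pics/s13.png',im);crop(im,220,130,130,120,6,'pics/s13c.png')
im=grab_frame('top');cv2.imwrite('pics/t13.png',im);crop(im,280,150,110,100,7,'pics/t13c.png')"
```

```text
grasp [517.8 -94.3 198.1] tilt [ 2.1  -0.15] t 20.4 p [512.1 -93.9 353. ] psi 100.2 gap 12.7 F [-2.5 -0.9  2.8] j6 62.0
-> [445.0, -107.0, 135.0, 100.0] d [  0.9 -76.1  60.4] len 97.0 twist 0.003
```

View pics/s13c.png

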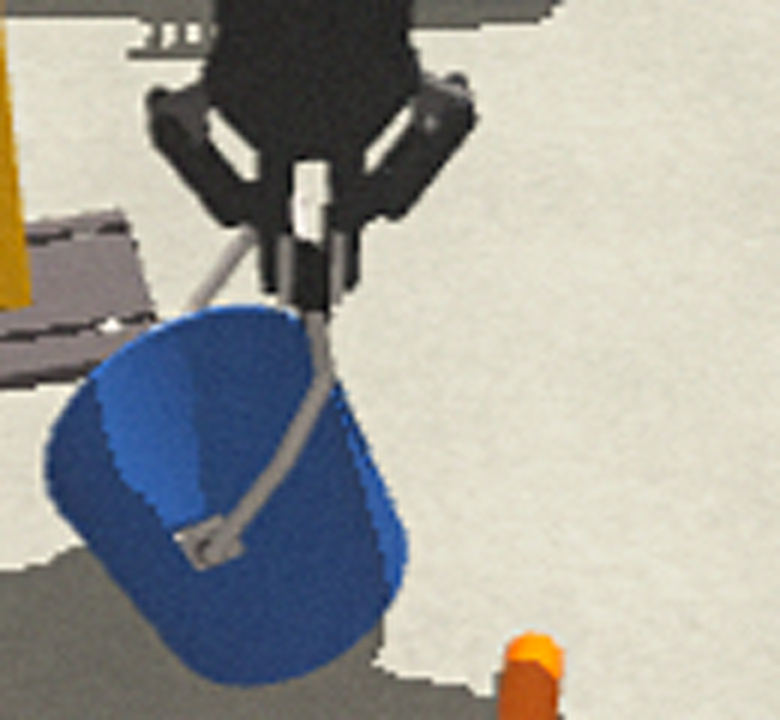

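View pics/t13c.png

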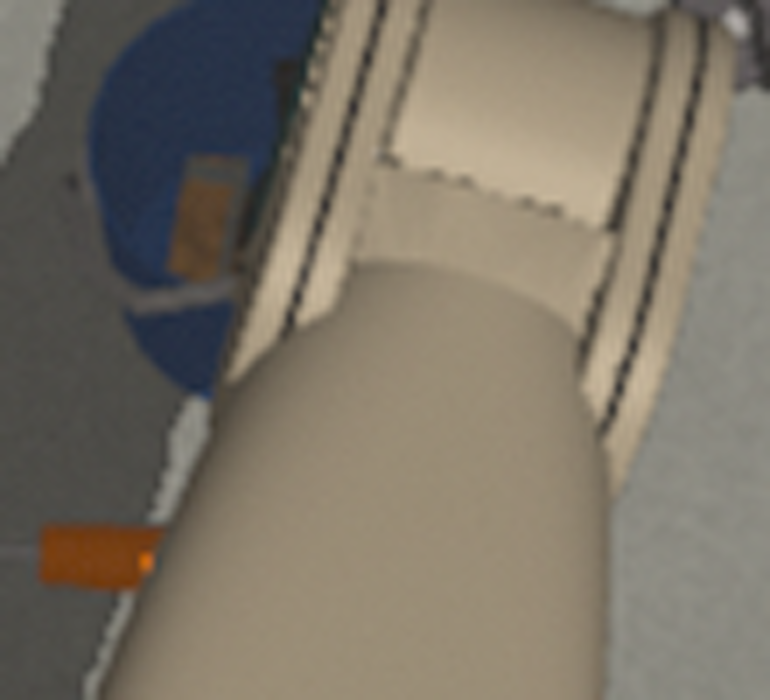

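The pail is tilting about 30° along with the bail, because the sleeve stuck in the grip. I'm reversing at once.

Emit:
{"method": "carry_out", "body": {
  "targets": [
    [-1, 0, -8, 1, 0],
    [-1, 0, -16, 3, 0],
    [-1, 0, -24, 6, 0],
    [-1, 0, -32, 10, 0],
    [-1, 0, -41, 14, 0]
  ]
}}

```text
clock: 21.0
ee_pos: [470.4, -101.1, 337.5]
eef_rot: [[-0.176, 0.984, 0.035], [0.984, 0.176, -0.002], [-0.008, 0.034, -0.999]]
ft_force: [0.1, 0.3, 2.8]
finger_gap: 12.7
```

Emit:
{"method": "carry_out", "body": {
  "targets": [
    [-1, 0, -1, 1, 0],
    [-1, 0, -1, 1, 0]
  ]
}}

```text
clock: 21.2
ee_pos: [469.1, -101.3, 336.7]
eef_rot: [[-0.176, 0.984, 0.037], [0.984, 0.176, -0.001], [-0.008, 0.036, -0.999]]
ft_force: [-1.5, 0.7, 4.0]
finger_gap: 12.8
```

```bash
python3 go.py 476 -101.5 181.7 100;python3 -c "
from h import *
im=grab_frame('side');cv2.imwrite('pics/s14.png',im);crop(im,220,130,130,120,6,'pics/s14c.png')"
```

```text
grasp [ 474.8 -101.5  181.8] tilt [ 2.1  -0.07] t 21.2 p [ 469.1 -101.3  336.7] psi 100.1 gap 12.8 F [-1.5  0.7  4. ] j6 60.0
-> [476.0, -101.5, 181.7, 100.0] d [-0.2  1.2  0.1] len 1.0 twist 0.002
```

View pics/s14c.png

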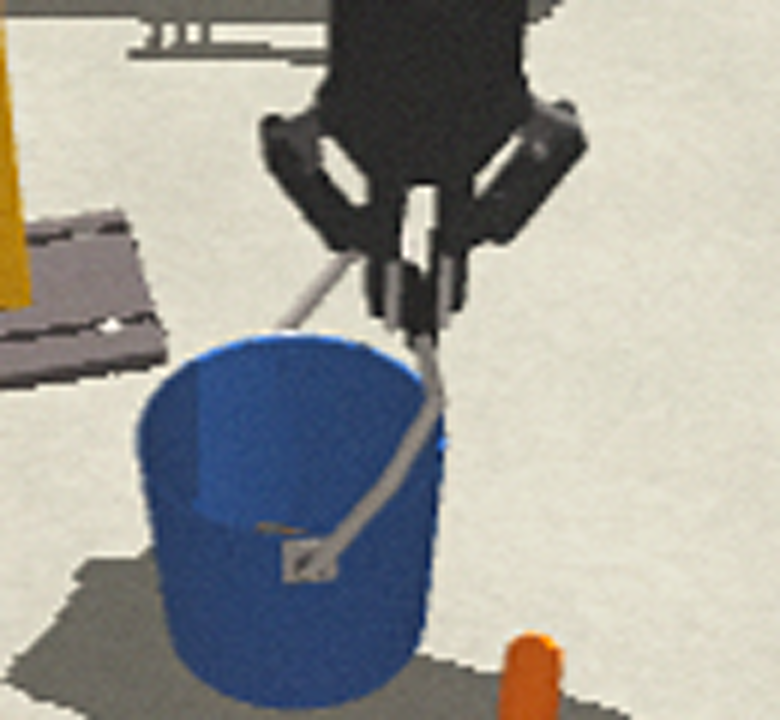

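The pail is back upright on its base with the bail at about 53°. I'll open the fingers to a loose cage and push the bar from behind instead.

Emit:
{"method": "carry_out", "body": {
  "targets": [
    [-0.5, 0, 0, 0, 0],
    [-0.5, 0, 0, 0, 0],
    [-0.5, 0, 0, 0, 0]
  ]
}}

```text
clock: 21.55
ee_pos: [469.5, -101.3, 336.4]
eef_rot: [[-0.176, 0.984, 0.036], [0.984, 0.176, -0.001], [-0.008, 0.035, -0.999]]
ft_force: [-0.6, -0.4, 0.9]
finger_gap: 21.4
```

```bash
python3 go.py 476 -101.5 181.7 100;python3 -c "
from h import *
im=grab_frame('side');cv2.imwrite('pics/s15.png',im);crop(im,220,130,130,120,6,'pics/s15c.png')
im=grab_frame('top');cv2.imwrite('pics/t15.png',im);crop(im,280,130,110,100,7,'pics/t15c.png')"
```

```text
grasp [ 475.1 -101.5  181.5] tilt [ 2.06 -0.07] t 21.55 p [ 469.5 -101.3  336.4] psi 100.1 gap 21.4 F [-0.6 -0.4  0.9] j6 60.0
-> [476.0, -101.5, 181.7, 100.0] d [-0.2  0.9 -0.1] len 1.0 twist 0.003
```

View pics/s15c.png

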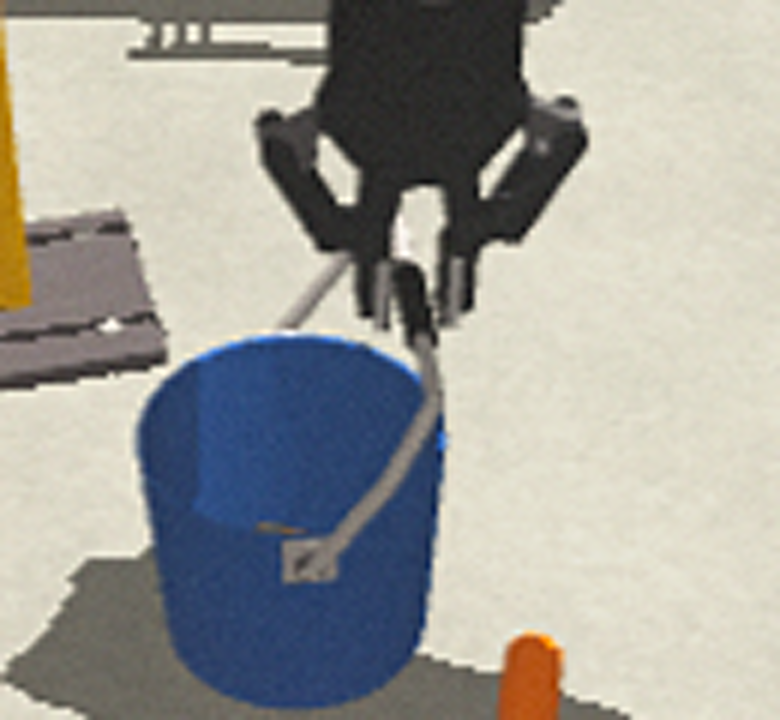

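View pics/t15c.png

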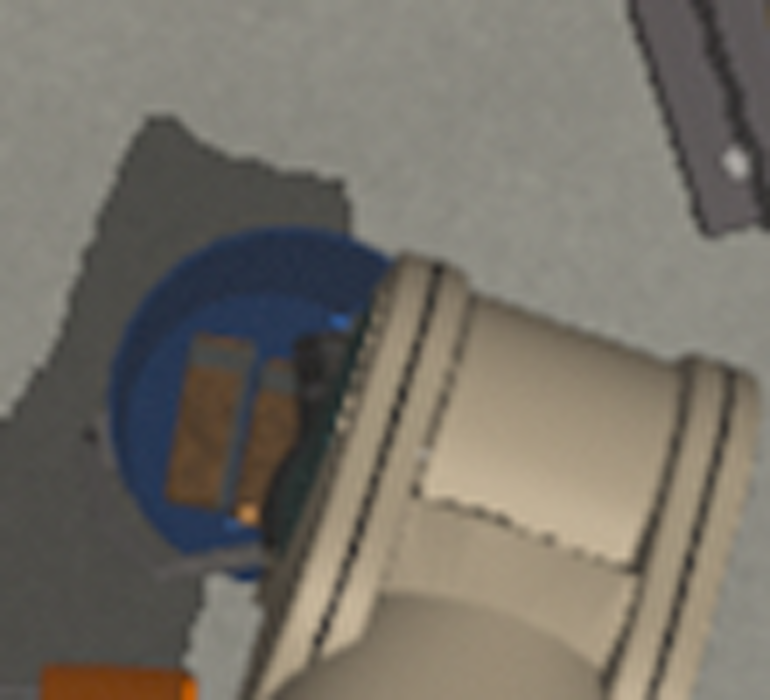

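The cage sits around the sleeve at crop (415,303) with the pail flat on the bench. Pushing in steps.

Emit:
{"method": "carry_out", "body": {
  "targets": [
    [-0.5, 0, 6, 0, 0],
    [-0.5, 0, 12, -1, 0],
    [-0.5, 0, 18, -2, 0],
    [-0.5, 0, 24, -3, 0],
    [-0.5, 0, 24, -3, 0]
  ]
}}

```text
clock: 22.15
ee_pos: [494.2, -97.0, 340.7]
eef_rot: [[-0.177, 0.984, 0.037], [0.984, 0.177, -0.001], [-0.008, 0.037, -0.999]]
ft_force: [0.1, 0.3, 0.8]
finger_gap: 21.3
```

```bash
python3 go.py 523 -93 190 100;python3 -c "
from h import *
im=grab_frame('side');cv2.imwrite('pics/s16.png',im);crop(im,220,130,130,120,6,'pics/s16c.png')"
```

```text
grasp [500.  -97.2 185.8] tilt [ 2.15 -0.08] t 22.15 p [494.2 -97.  340.7] psi 100.2 gap 21.3 F [0.1 0.3 0.8] j6 61.0
-> [523.0, -93.0, 190.0, 100.0] d [ 0.  23.5 -3.3] len 24.0 twist 0.003
```

View pics/s16c.png

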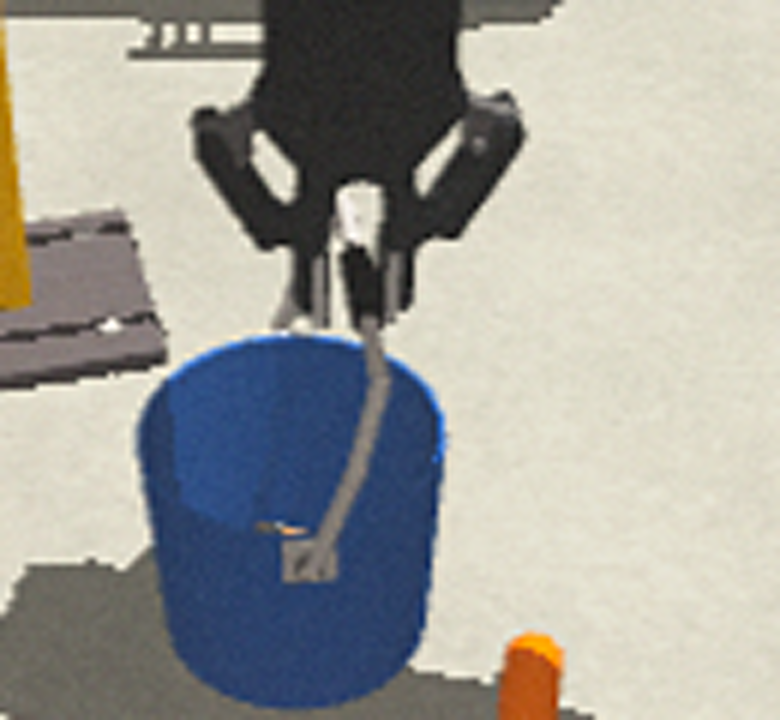

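Emit:
{"method": "carry_out", "body": {
  "targets": [
    [-0.5, 0, 6, 0, 0],
    [-0.5, 0, 12, 0, 0],
    [-0.5, 0, 18, 0, 0],
    [-0.5, 0, 24, 0, 0],
    [-0.5, 0, 24, 0, 0]
  ]
}}

```text
clock: 22.7
ee_pos: [518.3, -92.7, 341.5]
eef_rot: [[-0.177, 0.983, 0.038], [0.984, 0.177, -0.001], [-0.008, 0.037, -0.999]]
ft_force: [-0.7, -0.2, -0.8]
finger_gap: 21.5
```

```bash
python3 go.py 523 -92 190 100;python3 -c "
from h import *
a=np.radians(10);Y=np.array([-np.sin(a),np.cos(a),0])
for c in((523,-92,0),(528,-91,0)):
  c=np.array(c,float)
  for k,z in((77,98),(60,188),(22,188),(-22,188)):
    p=proj('side',c+k*Y+[0,0,z]);print(k,z,((p-[220,130])*6).round(0))
im=grab_frame('side');cv2.imwrite('pics/s17.png',im);crop(im,220,130,130,120,6,'pics/s17c.png')"
```

```text
grasp [524.1 -92.9 186.6] tilt [ 2.16 -0.07] t 22.7 p [518.3 -92.7 341.5] psi 100.2 gap 21.5 F [-0.7 -0.2 -0.8] j6 62.0
-> [523.0, -92.0, 190.0, 100.0] d [ 1.  -0.8 -3.5] len 4.0 twist 0.003
77 98 [317. 570.]
60 188 [308. 373.]
22 188 [298. 313.]
-22 188 [286. 247.]
77 98 [305. 571.]
60 188 [295. 375.]
22 188 [285. 314.]
-22 188 [274. 248.]
```

View pics/s17c.png

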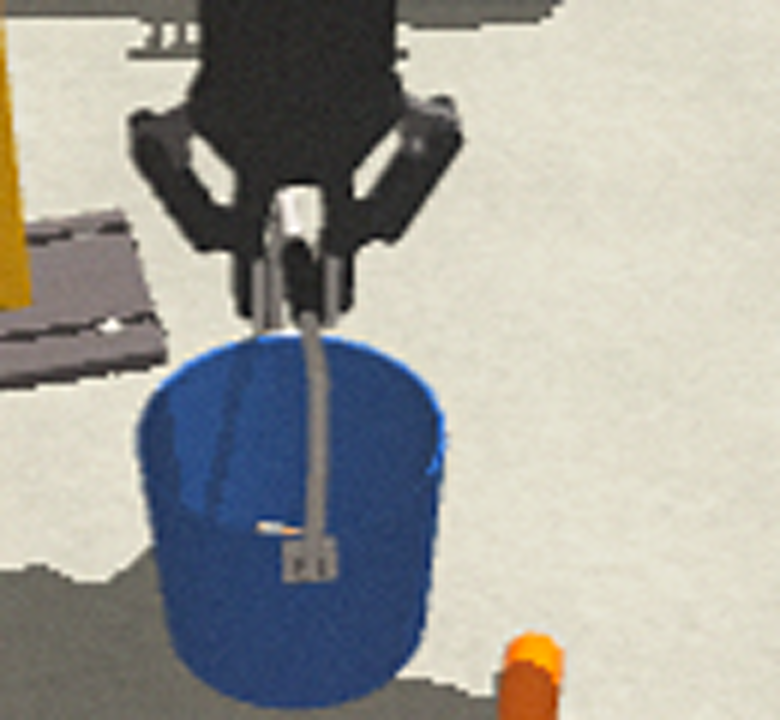

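The bar's corner at (317,375) is about 10 px right of where upright should be, so it needs roughly 4 mm more.

Emit:
{"method": "carry_out", "body": {
  "targets": [
    [-0.5, 0, 2, 0, 0],
    [-0.5, 0, 4, 0, 0],
    [-0.5, 0, 4, 0, 0]
  ]
}}

```text
clock: 23.05
ee_pos: [521.9, -92.0, 341.5]
eef_rot: [[-0.177, 0.983, 0.037], [0.984, 0.177, -0.001], [-0.008, 0.036, -0.999]]
ft_force: [0.2, 0.2, -0.0]
finger_gap: 21.2
```

Emit:
{"method": "carry_out", "body": {
  "targets": [
    [-0.4, 0, -3, 0, 0],
    [-0.3, 0, -3, -40, 0],
    [-0.3, 0, -3, -85, 0],
    [-0.3, 0, -3, -130, 0],
    [-0.3, 0, -3, -130, 0]
  ]
}}

```text
clock: 23.55
ee_pos: [515.5, -92.9, 479.0]
eef_rot: [[-0.177, 0.983, 0.05], [0.984, 0.177, -0.005], [-0.014, 0.049, -0.999]]
ft_force: [0.8, 0.2, 1.1]
finger_gap: 30.0
```

```bash
python3 go.py 430 -300 320 100;python3 -c "
from h import *
im=grab_frame('side');cv2.imwrite('pics/s18.png',im);crop(im,220,130,130,120,6,'pics/s18c.png')"
```

```text
grasp [523.3 -93.7 324.2] tilt [ 2.89 -0.3 ] t 23.55 p [515.5 -92.9 479. ] psi 100.2 gap 30.0 F [0.8 0.2 1.1] j6 62.0
-> [430.0, -300.0, 320.0, 100.0] d [-186.5 -128.5    0.6] len 226.0 twist 0.003
```

View pics/s18c.png

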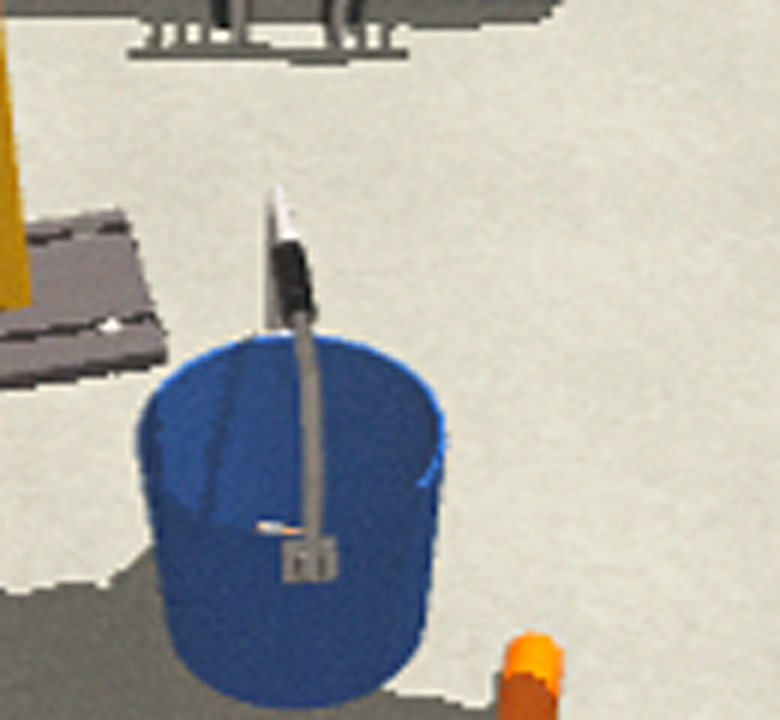

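The bail stands by itself, close to upright. I'll move away for a clear measurement.

Emit:
{"method": "carry_out", "body": {
  "targets": [
    [-0.3, -37, -26, 10, 0],
    [-0.3, -74, -52, 20, 0],
    [-0.3, -111, -78, 30, 0],
    [-0.3, -148, -104, 40, 0],
    [-0.3, -186, -128, 50, 0]
  ]
}}

```text
clock: 24.1
ee_pos: [422.6, -299.5, 420.4]
eef_rot: [[-0.177, 0.983, 0.044], [0.984, 0.177, -0.002], [-0.01, 0.043, -0.999]]
ft_force: [0.9, -1.2, 0.1]
finger_gap: 29.9
```

Emit:
{"method": "carry_out", "body": {
  "targets": [
    [-0.3, 0, 0, 10, 0],
    [-0.3, 0, 0, 20, 0],
    [-0.3, 0, 0, 20, 0]
  ]
}}

```text
clock: 24.4
ee_pos: [422.8, -298.3, 397.7]
eef_rot: [[-0.177, 0.983, 0.04], [0.984, 0.177, 0.002], [-0.006, 0.04, -0.999]]
ft_force: [-0.1, 1.2, -0.7]
finger_gap: 29.8
```

```bash
python3 go.py 430 -300 320 100;python3 -c "
from h import *
im=grab_frame('side');cv2.imwrite('pics/s19.png',im);crop(im,220,130,130,120,6,'pics/s19c.png')
im=grab_frame('top');cv2.imwrite('pics/t19.png',im);crop(im,280,130,110,100,7,'pics/t19c.png')"
```

```text
grasp [ 429.  -298.   242.8] tilt [2.32 0.1 ] t 24.4 p [ 422.8 -298.3  397.7] psi 100.2 gap 29.8 F [-0.1  1.2 -0.7] j6 37.0
-> [430.0, -300.0, 320.0, 100.0] d [ -2.6   3.7 -77.1] len 77.0 twist 0.004
```

View pics/t19c.png

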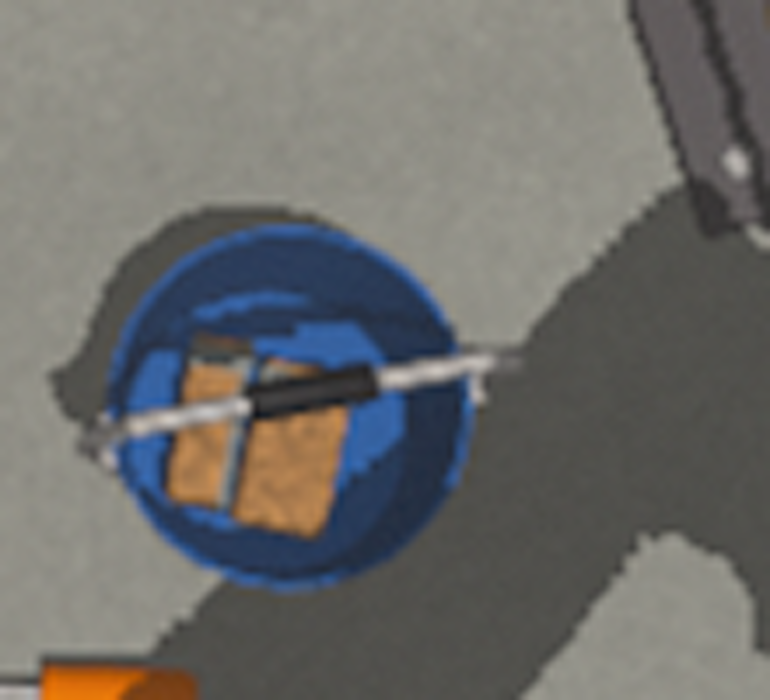

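View pics/s19c.png

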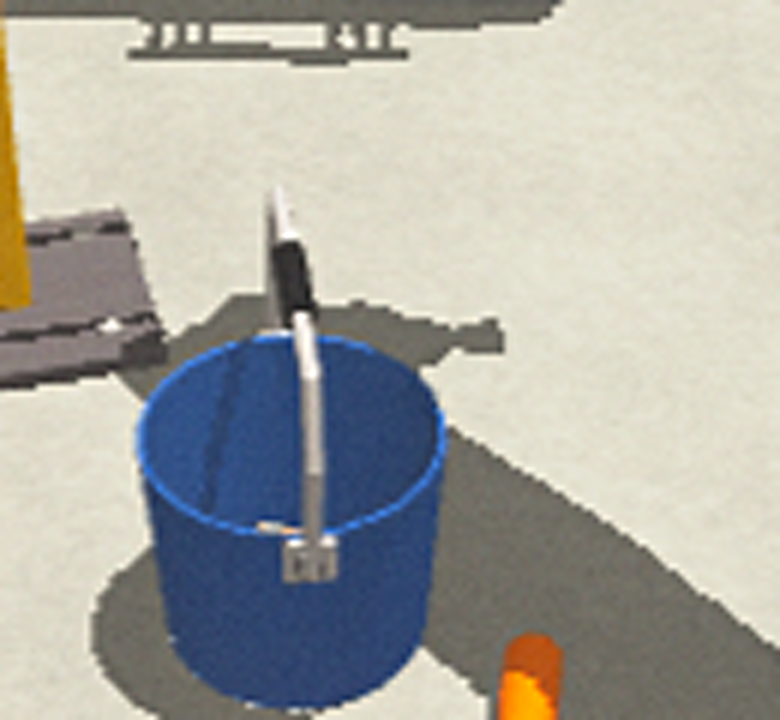

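View pics/t19.png

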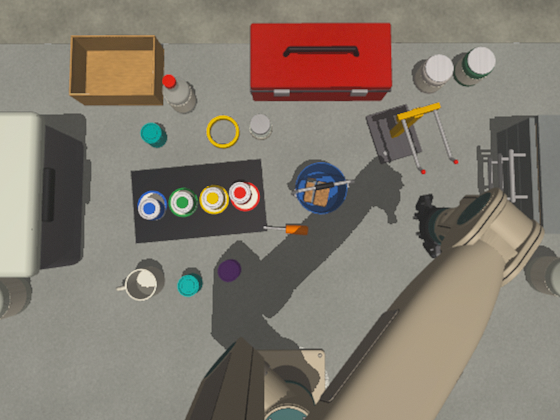

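Run:
```python
from h import *
c=plane('top',(280+290/7,130+408/7),110);g,e=tri((220+293/6,130+278/6),(280+313/7,130+392/7));g2=plane('top',(280+313/7,130+392/7),188)
print(c,g,e,g2)
ends=[plane('top',(280+x/7,130+y/7),188) for x,y in((250,404),(378,380))];print(ends,np.degrees(np.arctan2(*(ends[0]-ends[1])[1::-1]))-90)
ee=[plane('top',(280+x/7,130+y/7),98) for x,y in((95,447),(490,378))];print('ears',ee,np.mean(ee,0),np.degrees(np.arctan2(*(ee[0]-ee[1])[1::-1]))-90)
```

```text
[524.24071954 -91.62703354 110.        ] [522.26486491 -92.50064374 188.41330779] 0.5727376735372606 [522.0193807 -92.5401483 188.       ]
[array([518.00125363, -71.29546145, 188.        ]), array([ 526.03889524, -114.47262338,  188.        ])] 10.545187762522517
ears [array([511.31208352, -21.68801959,  98.        ]), array([ 536.24529167, -165.61126679,   98.        ])] [523.77868759 -93.64964319  98.        ] 9.828350923219105
```

Upright is confirmed: the bar is at (522,-92.5,188), 2 mm from directly above the pail centre, about 88.6°. Next I'll grip the sleeve.

```bash
python3 go.py 522 -92.5 243 100.3
```

```text
grasp [ 430.4 -298.5  245. ] tilt [ 2.48 -0.06] t 24.5 p [ 423.7 -298.3  399.9] psi 100.3 gap 30.0 F [0.7 0.7 0.8] j6 37.0
-> [522.0, -92.5, 243.0, 100.3] d [186.3 126.8   5.8] len 225.0 twist -0.0
```

Emit:
{"method": "carry_out", "body": {
  "targets": [
    [-0.3, 37, 25, 1, 0],
    [-0.3, 74, 50, 2, 0],
    [-0.3, 111, 75, 3, 0],
    [-0.3, 148, 100, 4, 0],
    [-0.3, 186, 127, 5, 0]
  ]
}}

```text
clock: 25.0
ee_pos: [516.2, -89.6, 399.8]
eef_rot: [[-0.181, 0.983, 0.045], [0.984, 0.181, -0.002], [-0.01, 0.044, -0.999]]
ft_force: [1.0, -0.7, 0.1]
finger_gap: 29.8
```

Emit:
{"method": "carry_out", "body": {
  "targets": [
    [-0.3, 0, 0, 0, 0],
    [-0.3, 0, 0, 0, 0]
  ]
}}

```text
clock: 25.2
ee_pos: [516.8, -87.4, 400.6]
eef_rot: [[-0.185, 0.982, 0.047], [0.983, 0.186, -0.002], [-0.011, 0.045, -0.999]]
ft_force: [-0.6, -0.4, -0.2]
finger_gap: 29.9
```

```bash
python3 go.py 522 -92.5 192 100.3
```

```text
grasp [524.  -87.7 245.8] tilt [ 2.68 -0.12] t 25.2 p [516.8 -87.4 400.6] psi 100.7 gap 29.9 F [-0.6 -0.4 -0.2] j6 62.0
-> [522.0, -92.5, 192.0, 100.3] d [-3.7 -5.3 53.7] len 54.0 twist 0.007
```

Emit:
{"method": "carry_out", "body": {
  "targets": [
    [-0.3, -4, -5, 5, 0.01],
    [-0.3, -4, -5, 25, 0.01],
    [-0.3, -4, -5, 45, 0.01],
    [-0.3, -4, -5, 54, 0.01],
    [-0.3, -4, -5, 54, 0.01]
  ]
}}

```text
clock: 25.7
ee_pos: [513.9, -93.2, 344.9]
eef_rot: [[-0.174, 0.984, 0.043], [0.985, 0.174, -0.001], [-0.009, 0.042, -0.999]]
ft_force: [-0.7, 0.1, 0.3]
finger_gap: 29.8
```

```bash
python3 go.py 522 -92.5 192 100.3;python3 -c "
from h import *
im=grab_frame('side');cv2.imwrite('pics/s20.png',im);crop(im,220,130,130,120,6,'pics/s20c.png')"
```

```text
grasp [520.6 -93.4 190. ] tilt [ 2.47 -0.07] t 25.7 p [513.9 -93.2 344.9] psi 100.0 gap 29.8 F [-0.7  0.1  0.3] j6 62.0
-> [522.0, -92.5, 192.0, 100.3] d [ 0.6  1.7 -1.9] len 3.0 twist -0.005
```

View pics/s20c.png

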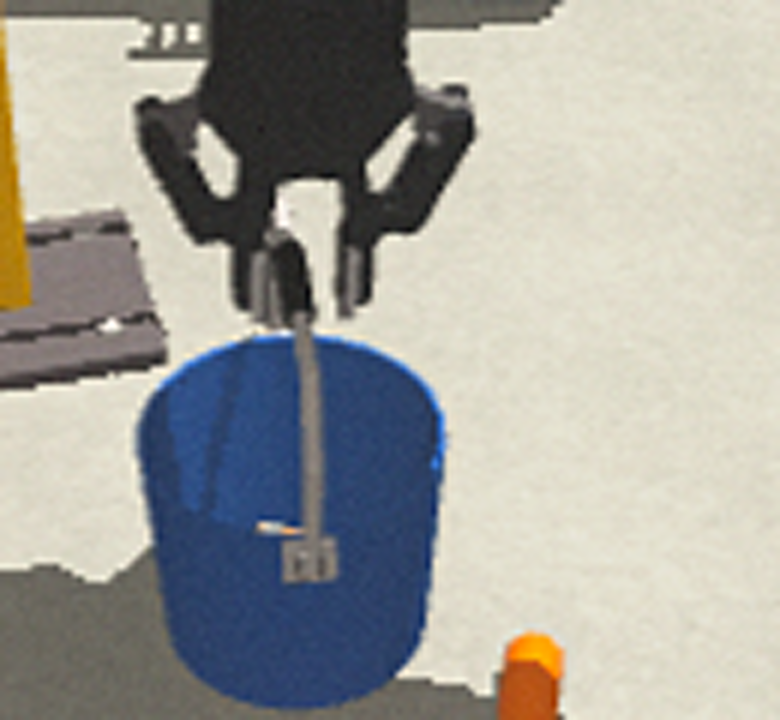

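Emit:
{"method": "carry_out", "body": {
  "targets": [
    [-0.3, 0, 3, 0, 0],
    [-0.3, 0, 4, 0, 0],
    [-1, 0, 4, 0, 0],
    [-1, 0, 4, 0, 0],
    [-1, 0, 4, 0, 0]
  ],
  "force": 60
}}

```text
clock: 26.25
ee_pos: [518.9, -92.6, 347.3]
eef_rot: [[-0.174, 0.984, 0.047], [0.985, 0.174, -0.003], [-0.011, 0.046, -0.999]]
ft_force: [0.0, -1.8, 4.3]
finger_gap: 11.6
```

Emit:
{"method": "carry_out", "body": {
  "targets": [
    [-1, 0, 0, 0, 0],
    [-1, 0, 0, 0, 0]
  ]
}}

```text
clock: 26.45
ee_pos: [518.9, -92.6, 347.3]
eef_rot: [[-0.174, 0.984, 0.047], [0.985, 0.175, -0.003], [-0.011, 0.046, -0.999]]
ft_force: [-0.2, -0.9, 1.3]
finger_gap: 12.1
```

Emit:
{"method": "carry_out", "body": {
  "targets": [
    [-1, 0, 0, -10, 0],
    [-1, 0, 0, -20, 0],
    [-1, 0, 0, -30, 0],
    [-1, 0, 0, -40, 0],
    [-1, 0, 0, -40, 0]
  ]
}}

```text
clock: 26.95
ee_pos: [517.7, -92.6, 389.4]
eef_rot: [[-0.174, 0.983, 0.051], [0.985, 0.175, -0.004], [-0.013, 0.049, -0.999]]
ft_force: [1.0, -0.2, -5.3]
finger_gap: 11.5
```

```bash
python3 go.py 522 -92.5 192 100.3;python3 -c "
from h import *
im=grab_frame('side');cv2.imwrite('pics/s21.png',im);crop(im,220,100,130,130,6,'pics/s21c.png')"
```

```text
grasp [525.5 -93.2 234.6] tilt [ 2.91 -0.22] t 26.95 p [517.7 -92.6 389.4] psi 100.0 gap 11.5 F [ 1.  -0.2 -5.3] j6 63.0
-> [522.0, -92.5, 192.0, 100.3] d [ 1.9 -5.5 42.4] len 43.0 twist -0.005
```

View pics/s21c.png

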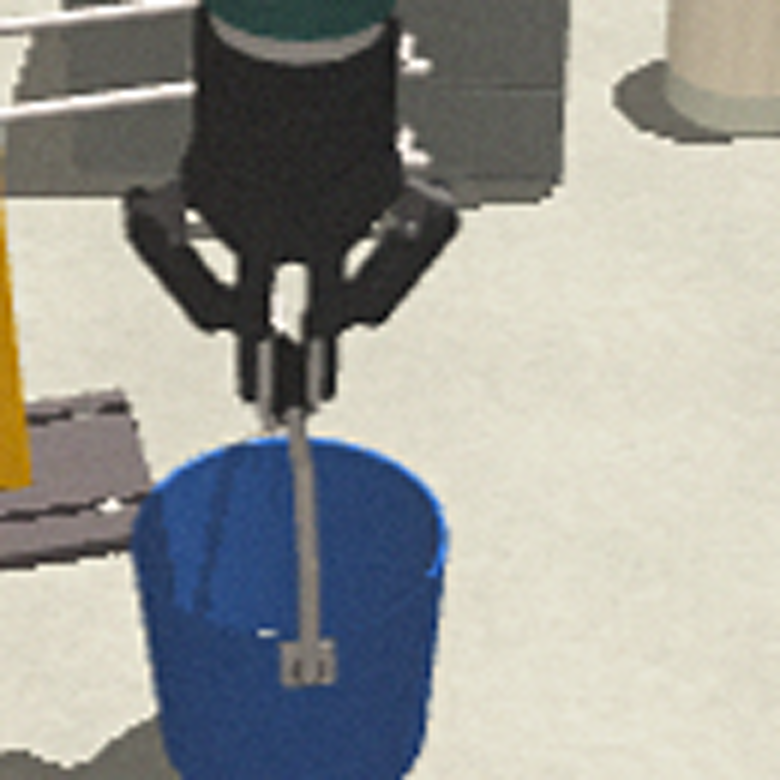

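The pail is lifted with 5.3 N of load, matching its weight with two blocks, and it hangs upright. Carrying it round to the front of the hook.

```bash
python3 go.py 500 -180 289 103 490 -360 289 107
```

```text
grasp [525.2 -93.2 233.7] tilt [ 2.85 -0.21] t 27.0 p [517.5 -92.6 388.5] psi 100.0 gap 11.9 F [ 0.3 -0.2 -5.5] j6 63.0
-> [500.0, -180.0, 289.0, 103.0] d [-81.8 -37.3 -56.1] len 106.0 twist -0.052
-> [490.0, -360.0, 289.0, 107.0] d [-257.3  -78.5  -56. ] len 275.0 twist -0.122
```

Emit:
{"method": "carry_out", "body": {
  "targets": [
    [-1, -8, -8, -20, 0],
    [-1, -25, -18, -40, -0.01],
    [-1, -48, -27, -56, -0.03],
    [-1, -72, -34, -56, -0.04],
    [-1, -97, -40, -56, -0.05]
  ]
}}

```text
clock: 27.5
ee_pos: [492.0, -195.7, 444.2]
eef_rot: [[-0.224, 0.973, 0.05], [0.974, 0.224, -0.004], [-0.015, 0.048, -0.999]]
ft_force: [0.5, 1.1, -5.1]
finger_gap: 12.3
```

```bash
python3 go.py 490 -360 289 107
```

```text
grasp [ 499.8 -196.3  289.4] tilt [ 2.89 -0.24] t 27.5 p [ 492.  -195.7  444.2] psi 102.9 gap 12.3 F [ 0.5  1.1 -5.1] j6 48.0
-> [490.0, -360.0, 289.0, 107.0] d [-157.3  -46.3    0.6] len 164.0 twist -0.071
```

Emit:
{"method": "carry_out", "body": {
  "targets": [
    [-1, -40, -12, 0, -0.02],
    [-1, -80, -24, 0, -0.04],
    [-1, -118, -36, 0, -0.06],
    [-1, -157, -46, 0, -0.07],
    [-1, -157, -46, 0, -0.07]
  ]
}}

```text
clock: 28.0
ee_pos: [482.1, -364.0, 443.5]
eef_rot: [[-0.287, 0.957, 0.05], [0.958, 0.287, -0.009], [-0.023, 0.045, -0.999]]
ft_force: [0.7, -2.0, -5.7]
finger_gap: 11.9
```

```bash
python3 go.py 602 -326 289 107; python3 -c "
from h import *
im=grab_frame('side');cv2.imwrite('pics/s22.png',im);crop(im,190,20,160,150,5,'pics/s22c.png')
im=grab_frame('top');cv2.imwrite('pics/t22.png',im);crop(im,350,80,150,140,5,'pics/t22c.png')"
```

```text
grasp [ 489.8 -365.4  288.7] tilt [ 2.86 -0.52] t 28.0 p [ 482.1 -364.   443.5] psi 106.7 gap 11.9 F [ 0.7 -2.  -5.7] j6 30.0
-> [602.0, -326.0, 289.0, 107.0] d [  5.6 118.7   4.9] len 119.0 twist -0.006
```

View pics/s22c.png

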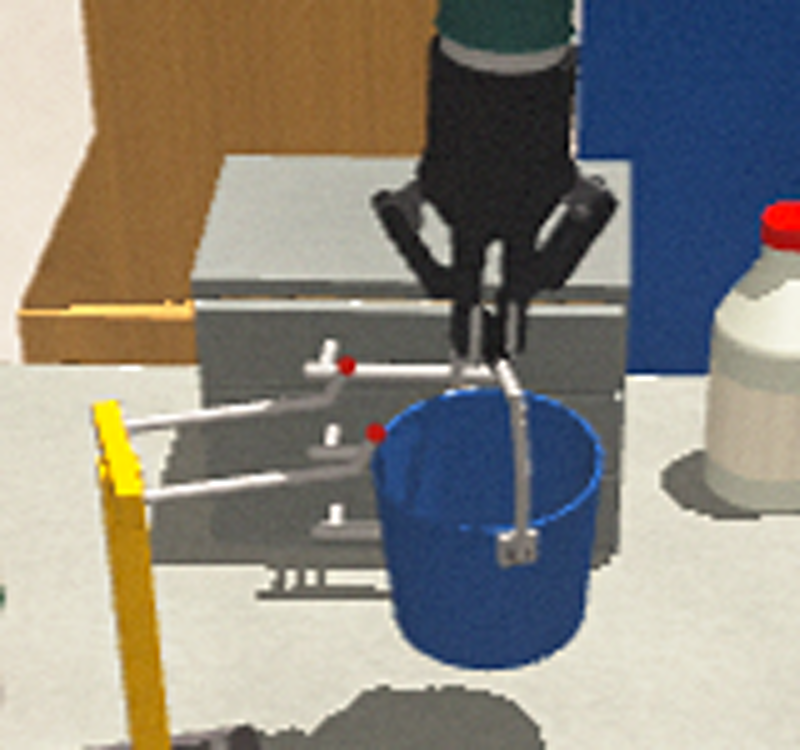

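View pics/t22c.png

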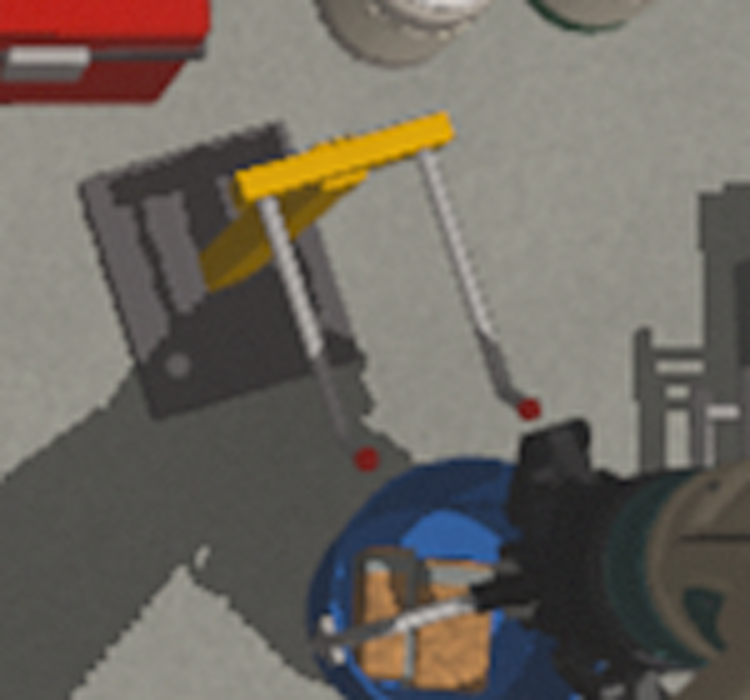

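The pail is in front of the prongs, with the tips at (345,365) and (375,433) in the side crop, and the bar sits above tip height. Moving in level.

Emit:
{"method": "carry_out", "body": {
  "targets": [
    [-1, 1, 24, 1, 0],
    [-1, 2, 48, 2, 0],
    [-1, 3, 72, 3, 0],
    [-1, 5, 96, 4, 0],
    [-1, 6, 118, 5, 0]
  ]
}}

```text
clock: 28.6
ee_pos: [594.2, -318.2, 443.3]
eef_rot: [[-0.291, 0.956, 0.049], [0.957, 0.291, -0.001], [-0.015, 0.046, -0.999]]
ft_force: [1.0, -0.0, -4.1]
finger_gap: 12.0
```

Emit:
{"method": "carry_out", "body": {
  "targets": [
    [-1, 0, 0, 0, 0],
    [-1, 0, 0, 0, 0]
  ]
}}

```text
clock: 28.8
ee_pos: [594.5, -316.5, 442.5]
eef_rot: [[-0.293, 0.955, 0.047], [0.956, 0.293, 0.001], [-0.013, 0.045, -0.999]]
ft_force: [-0.5, -0.3, -5.1]
finger_gap: 11.8
```

```bash
python3 go.py 602 -326 260 107; python3 -c "
from h import *
im=grab_frame('side');cv2.imwrite('pics/s23.png',im);crop(im,190,20,160,150,5,'pics/s23c.png')
im=grab_frame('top');cv2.imwrite('pics/t23.png',im);crop(im,350,80,150,140,5,'pics/t23c.png')"
```

```text
grasp [ 601.7 -316.3  287.7] tilt [2.69 0.06] t 28.8 p [ 594.5 -316.5  442.5] psi 107.0 gap 11.8 F [-0.5 -0.3 -5.1] j6 39.0
-> [602.0, -326.0, 260.0, 107.0] d [-9.  -3.9 27.6] len 29.0 twist 0.001
```

View pics/s23c.png

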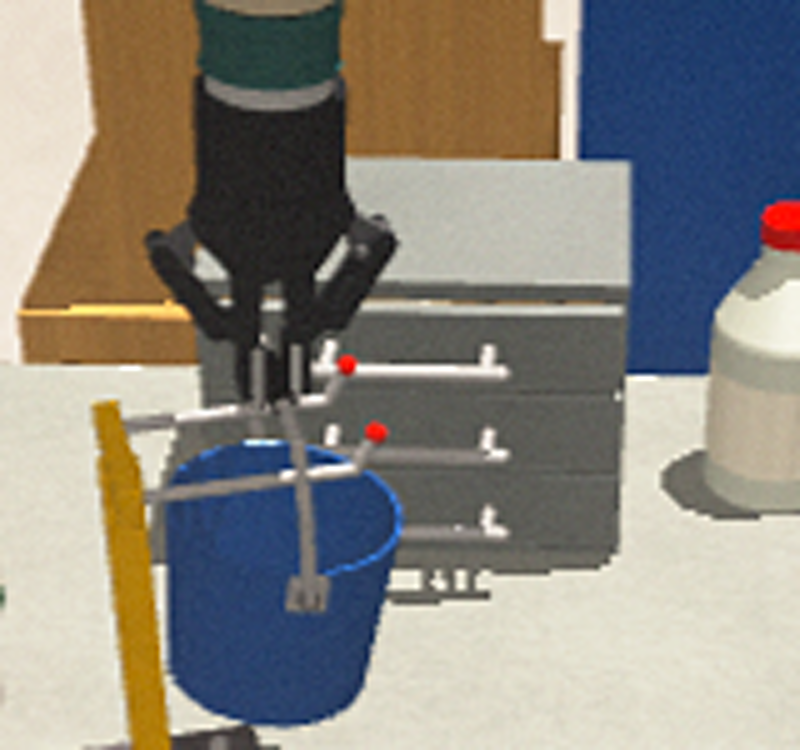

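View pics/t23c.png

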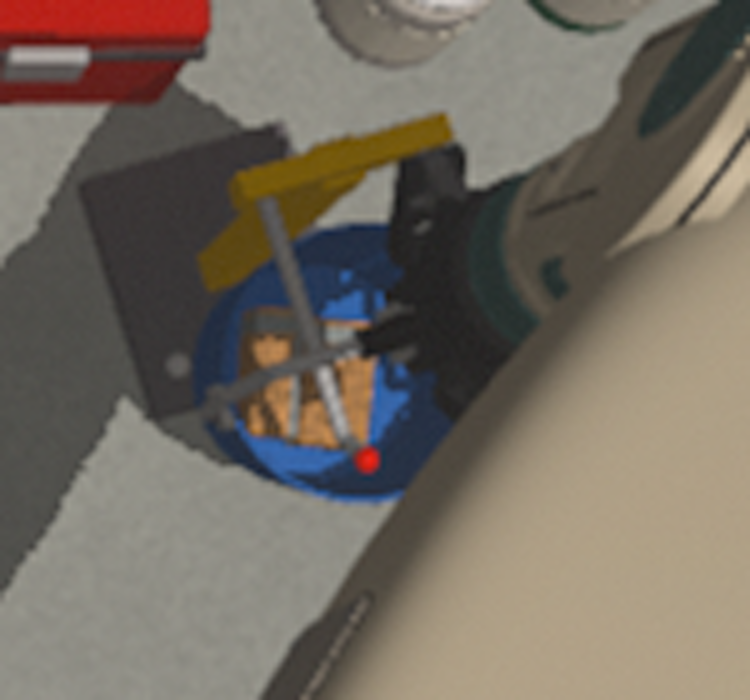

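It's now over the prongs, about 9 mm off centre along the bar. I'll correct that and lower.

Emit:
{"method": "carry_out", "body": {
  "targets": [
    [-1, -5, -3, 0, 0],
    [-1, -9, -6, 6, 0],
    [-1, -9, -6, 14, 0],
    [-1, -9, -6, 22, 0],
    [-1, -9, -6, 22, 0]
  ]
}}

```text
clock: 29.4
ee_pos: [590.7, -327.8, 418.1]
eef_rot: [[-0.291, 0.956, 0.043], [0.957, 0.291, 0.002], [-0.01, 0.042, -0.999]]
ft_force: [0.2, 0.6, -4.6]
finger_gap: 11.9
```

```bash
python3 go.py 598.5 -327.3 252 107; python3 -c "
from h import *
im=grab_frame('side');cv2.imwrite('pics/s24.png',im);crop(im,190,20,160,150,5,'pics/s24c.png')"
```

```text
grasp [ 597.4 -327.4  263.3] tilt [2.47 0.12] t 29.4 p [ 590.7 -327.8  418.1] psi 106.9 gap 11.9 F [ 0.2  0.6 -4.6] j6 38.0
-> [598.5, -327.3, 252.0, 107.0] d [-0.1  0.6 11.3] len 11.0 twist -0.002
```

View pics/s24c.png

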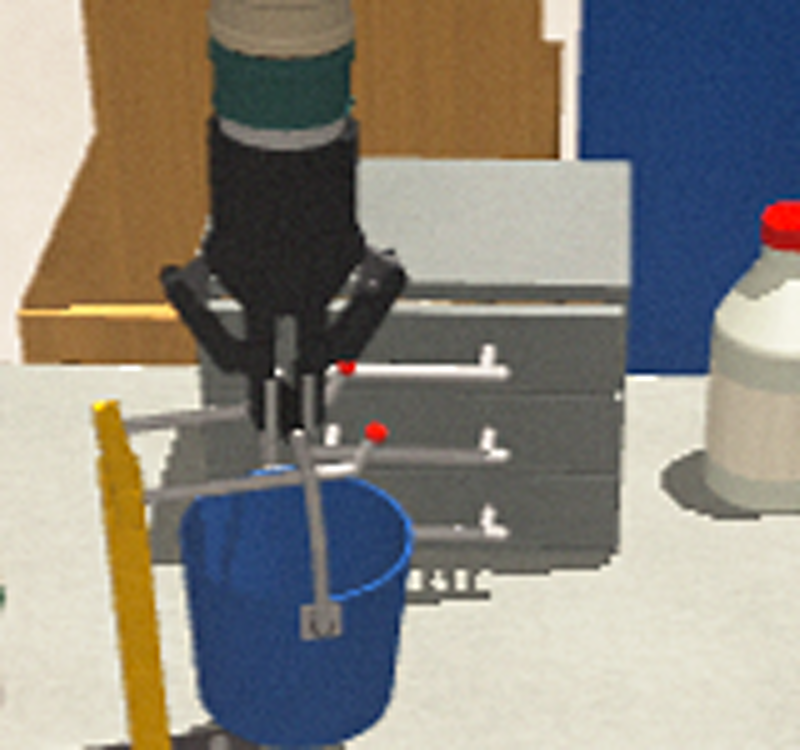

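Clear of the post. I'll lower the remaining ~12 mm in small steps while watching the load.

Emit:
{"method": "carry_out", "body": {
  "targets": [
    [-1, 0, 0, 3, 0],
    [-1, 0, 0, 6, 0],
    [-1, 0, 0, 9, 0],
    [-1, 0, 0, 9, 0],
    [-1, 0, 0, 9, 0]
  ]
}}

```text
clock: 29.95
ee_pos: [591.4, -327.7, 410.1]
eef_rot: [[-0.291, 0.956, 0.044], [0.957, 0.291, 0.001], [-0.012, 0.043, -0.999]]
ft_force: [-0.3, -0.2, -5.6]
finger_gap: 11.8
```

```bash
python3 go.py 598.5 -327.3 252 107
```

```text
grasp [ 598.2 -327.5  255.2] tilt [2.53 0.08] t 29.95 p [ 591.4 -327.7  410.1] psi 106.9 gap 11.8 F [-0.3 -0.2 -5.6] j6 38.0
-> [598.5, -327.3, 252.0, 107.0] d [0.1 0.2 3.2] len 3.0 twist -0.001
```

Emit:
{"method": "carry_out", "body": {
  "targets": [
    [-1, 0, 0, 2, 0],
    [-1, 0, 0, 4, 0],
    [-1, 0, 0, 4, 0]
  ]
}}

```text
clock: 30.25
ee_pos: [591.6, -327.8, 407.8]
eef_rot: [[-0.291, 0.956, 0.046], [0.957, 0.291, 0.0], [-0.013, 0.044, -0.999]]
ft_force: [-2.3, 0.4, 4.0]
finger_gap: 11.9
```

Emit:
{"method": "carry_out", "body": {
  "targets": [
    [-1, 0, 0, 2, 0],
    [-1, 0, 0, 3, 0],
    [-1, 0, 0, 3, 0]
  ]
}}

```text
clock: 30.55
ee_pos: [591.6, -327.8, 407.1]
eef_rot: [[-0.291, 0.955, 0.047], [0.957, 0.292, -0.001], [-0.014, 0.045, -0.999]]
ft_force: [-4.1, 1.8, 8.4]
finger_gap: 11.7
```

```bash
python3 go.py 598.5 -327.3 252 107; python3 -c "
from h import *
im=grab_frame('side');cv2.imwrite('pics/s25.png',im);crop(im,190,50,130,120,6,'pics/s25c.png')"
```

```text
grasp [ 598.9 -327.9  252.3] tilt [ 2.7  -0.04] t 30.55 p [ 591.6 -327.8  407.1] psi 106.9 gap 11.7 F [-4.1  1.8  8.4] j6 38.0
-> [598.5, -327.3, 252.0, 107.0] d [ 0.7 -0.2  0.3] len 1.0 twist -0.001
```

View pics/s25c.png

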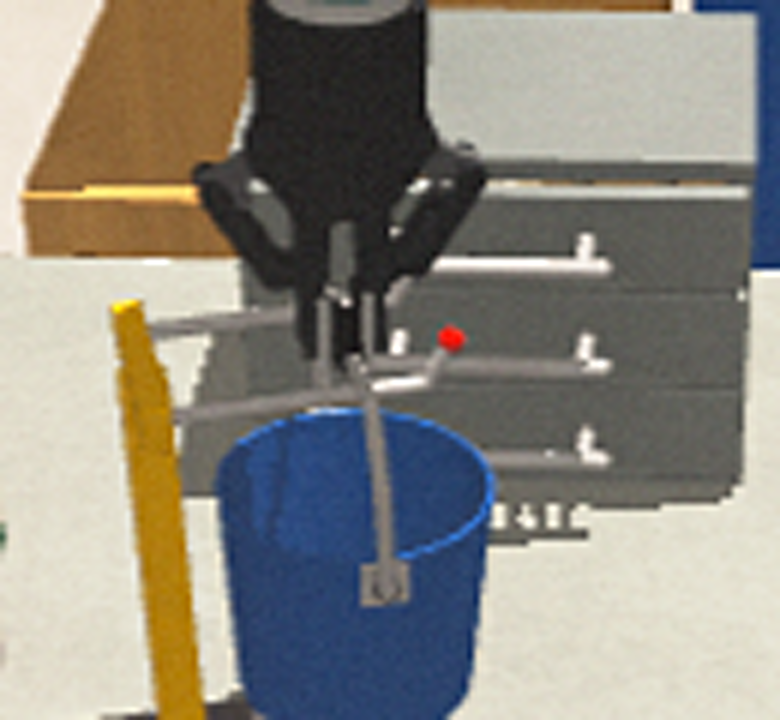

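The load reversed at the predicted height (bar about 248 mm), so the bar rests on both prongs. Opening.

Emit:
{"method": "carry_out", "body": {
  "targets": [
    [-0.6, 0, 0, -1, 0],
    [-0.4, 0, 0, -1, 0],
    [-0.3, 0, 0, -1, 0],
    [-0.3, 0, 0, -1, 0],
    [-0.3, 0, 0, -1, 0]
  ]
}}

```text
clock: 31.1
ee_pos: [591.6, -327.8, 407.7]
eef_rot: [[-0.291, 0.955, 0.047], [0.957, 0.292, -0.001], [-0.014, 0.045, -0.999]]
ft_force: [0.5, -0.6, -0.1]
finger_gap: 29.7
```

```bash
python3 go.py 598.5 -327.3 252 107; python3 -c "
from h import *
im=grab_frame('side');cv2.imwrite('pics/s26.png',im);crop(im,190,50,130,120,6,'pics/s26c.png')"
```

```text
grasp [ 598.9 -327.8  252.9] tilt [ 2.68 -0.03] t 31.1 p [ 591.6 -327.8  407.7] psi 106.9 gap 29.7 F [ 0.5 -0.6 -0.1] j6 38.0
-> [598.5, -327.3, 252.0, 107.0] d [ 0.6 -0.2  0.8] len 1.0 twist -0.001
```

View pics/s26c.png

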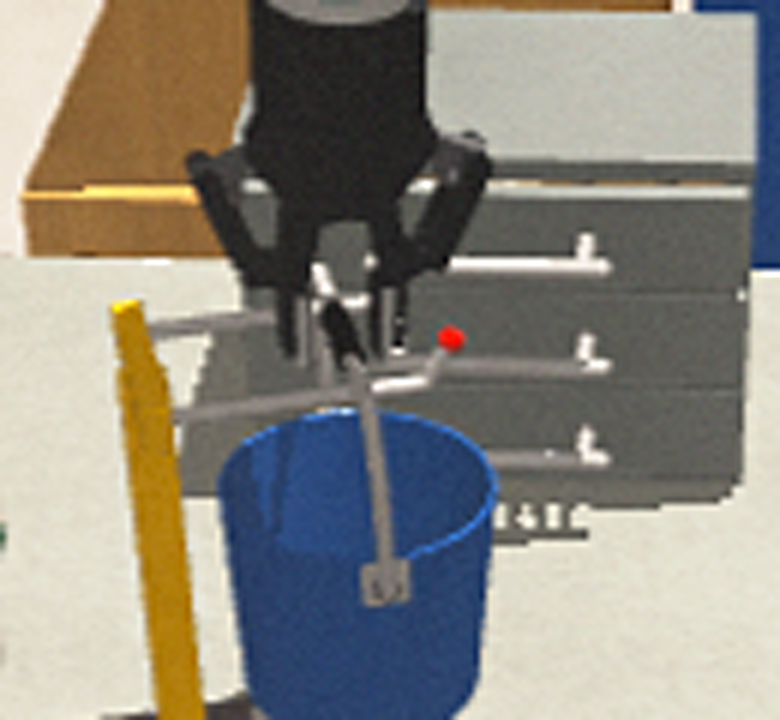

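Emit:
{"method": "carry_out", "body": {
  "targets": [
    [-0.3, 0, 1, -20, 0],
    [-0.3, 0, 2, -50, 0],
    [-0.3, 0, 3, -90, 0],
    [-0.3, 0, 3, -110, 0],
    [-0.3, 0, 3, -110, 0]
  ]
}}

```text
clock: 31.65
ee_pos: [589.8, -327.1, 522.5]
eef_rot: [[-0.291, 0.955, 0.054], [0.956, 0.292, -0.005], [-0.021, 0.05, -0.999]]
ft_force: [-0.5, -0.4, 0.0]
finger_gap: 29.7
```

```bash
python3 go.py 470 -250 370 100 491 353 200 5
```

```text
grasp [ 598.1 -327.9  367.7] tilt [ 3.07 -0.3 ] t 31.65 p [ 589.8 -327.1  522.5] psi 106.9 gap 29.7 F [-0.5 -0.4  0. ] j6 38.0
-> [470.0, -250.0, 370.0, 100.0] d [111.8 -99.5  -9.5] len 150.0 twist 0.121
-> [491.0, 353.0, 200.0, 5.0] d [685.9  88.1 158.2] len 709.0 twist 1.779
```

Emit:
{"method": "carry_out", "body": {
  "targets": [
    [0.2, 30, -28, 0, 0.03],
    [0.2, 60, -56, 0, 0.06],
    [0.2, 90, -84, 5, 0.1],
    [0.2, 125, -105, 10, 0.13],
    [0.2, 165, -115, 20, 0.17]
  ]
}}

```text
clock: 32.15
ee_pos: [431.1, -202.4, 491.9]
eef_rot: [[-0.122, 0.991, 0.052], [0.992, 0.122, -0.005], [-0.011, 0.051, -0.999]]
ft_force: [0.1, 1.5, 0.0]
finger_gap: 51.2
```

```bash
python3 go.py 420 -50 300 95.3
```

```text
grasp [ 439.2 -203.1  337.1] tilt [ 3.   -0.28] t 32.15 p [ 431.1 -202.4  491.9] psi 97.0 gap 51.2 F [0.1 1.5 0. ] j6 50.0
-> [420.0, -50.0, 300.0, 95.3] d [154.8  -2.2  35.3] len 159.0 twist 0.03
```

Emit:
{"method": "carry_out", "body": {
  "targets": [
    [0.6, 31, 0, 7, 0.01],
    [0.6, 62, -1, 14, 0.02],
    [0.6, 93, -1, 21, 0.03],
    [0.6, 124, -2, 28, 0.03],
    [0.6, 155, -2, 35, 0.03]
  ]
}}

```text
clock: 32.65
ee_pos: [411.1, -47.7, 453.2]
eef_rot: [[-0.092, 0.995, 0.05], [0.996, 0.092, -0.004], [-0.009, 0.05, -0.999]]
ft_force: [-0.9, 0.2, -0.4]
finger_gap: 68.1
```

```bash
cat > tins.py <<'E'
from rings import *
import sys
def tins(tag):
    im=grab_frame('top');cv2.imwrite(f'pics/t{tag}.png',im);si=grab_frame('side');cv2.imwrite(f'pics/s{tag}.png',si)
    v=np.array([502.03,237.21,.0931]);u=np.array([-np.sin(v[2]),np.cos(v[2])])
    try: print('ringfit',rings(im))
    except Exception as e: print(e)
    out={}
    for i,c in enumerate(HUE):
        s=v[:2]+u*85*(i-1.5)
        for n,I in(('top',im),('side',si)):
            best=[]
            for ce,st,_ in comps(mask(I,c),40):
                fill=st[4]/(st[2]*st[3]);q=plane(n,ce,69)[:2]
                if fill>.6 and max(st[2:4])<20 and np.linalg.norm(q-s)<80: best.append(q.round(1))
            print(c,n,'spot',s.round(1),'tin',best,[np.linalg.norm(b-s).round(1) for b in best])
if __name__=='__main__': tins(sys.argv[1])
E
python3 tins.py 30; python3 go.py 420 -50 300 95.3
```

```text
ringfit (array([5.02070155e+02, 2.37224643e+02, 9.31864094e-02, 3.79855599e+01]), np.float64(1.4886420999083008), {'red': 143, 'yellow': 196, 'green': 94, 'blue': 109})
red top spot [513.9 110.3] tin [array([518.1, 118.6])] [np.float64(9.3)]
red side spot [513.9 110.3] tin [array([518.4, 121.7])] [np.float64(12.3)]
yellow top spot [506.  194.9] tin [array([504. , 189.8])] [np.float64(5.5)]
yellow side spot [506.  194.9] tin [array([504.3, 192.6])] [np.float64(2.8)]
green top spot [498.1 279.5] tin [array([492.9, 267.8])] [np.float64(12.8)]
green side spot [498.1 279.5] tin [array([493.2, 271. ])] [np.float64(9.8)]
blue top spot [490.2 364.2] tin [array([477.3, 353.6])] [np.float64(16.7)]
blue side spot [490.2 364.2] tin [array([477.7, 356.3])] [np.float64(14.7)]
grasp [417.7 -46.7 297.5] tilt [ 2.73 -0.13] t 32.75 p [410.3 -46.3 452.3] psi 95.5 gap 68.4 F [ 1.  -0.4  0.1] j6 69.0
-> [420.0, -50.0, 300.0, 95.3] d [-3.6  2.1 -2.4] len 5.0 twist 0.004
```

View pics/t30.png

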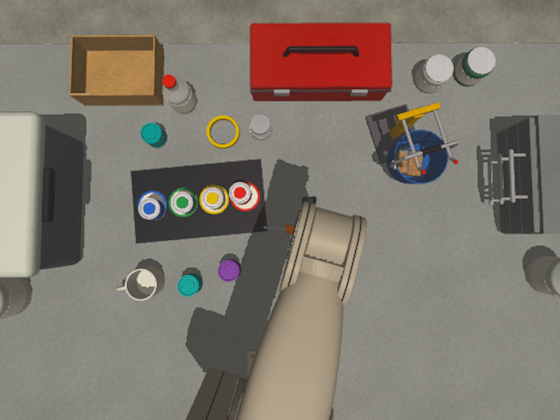

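View pics/s30.png

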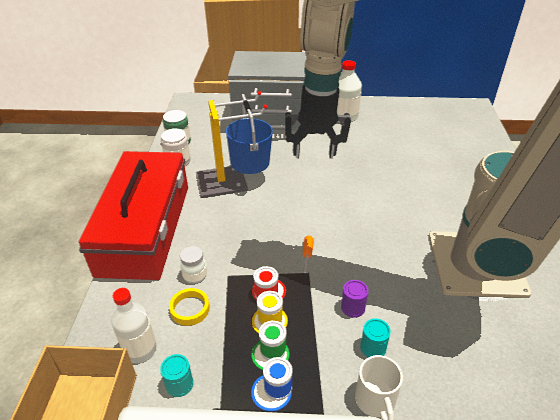

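The top view shows the pail hanging across both prongs with the two blocks inside. The tins are undisturbed: red at (240,193), yellow (212,198), green (182,202), blue (149,208). Blue and green need moving and red is marginal. Heading to blue first.

Emit:
{"method": "carry_out", "body": {
  "targets": [
    [0.9, 48, 5, 10, 0],
    [0.9, 96, 10, 20, 0],
    [0.9, 144, 15, 30, 0],
    [0.9, 192, 20, 40, 0],
    [0.9, 240, 25, 50, 0]
  ]
}}

```text
clock: 33.25
ee_pos: [414.2, 196.2, 400.8]
eef_rot: [[-0.096, 0.994, 0.048], [0.995, 0.096, -0.003], [-0.007, 0.047, -0.999]]
ft_force: [1.0, 0.9, 0.0]
finger_gap: 81.1
```

```bash
python3 go.py 477.4 355 150 95.3
```

```text
grasp [421.6 195.8 245.9] tilt [ 2.72 -0.17] t 33.25 p [414.2 196.2 400.8] psi 95.5 gap 81.1 F [1.  0.9 0. ] j6 102.0
-> [477.4, 355.0, 150.0, 95.3] d [153.9  66.2  98. ] len 194.0 twist 0.003
```

Emit:
{"method": "carry_out", "body": {
  "targets": [
    [0.9, 38, 16, 20, 0],
    [0.9, 76, 32, 40, 0],
    [0.9, 115, 49, 60, 0],
    [0.9, 154, 66, 80, 0],
    [0.9, 154, 66, 80, 0]
  ]
}}

```text
clock: 33.75
ee_pos: [469.7, 358.3, 317.9]
eef_rot: [[-0.099, 0.994, 0.043], [0.995, 0.099, -0.004], [-0.009, 0.043, -0.999]]
ft_force: [-0.7, -0.3, -0.8]
finger_gap: 80.9
```

```bash
python3 go.py 477.4 354.5 48 95.3
```

```text
grasp [476.5 357.6 163. ] tilt [ 2.48 -0.25] t 33.75 p [469.7 358.3 317.9] psi 95.7 gap 80.9 F [-0.7 -0.3 -0.8] j6 116.0
-> [477.4, 354.5, 48.0, 95.3] d [ -2.2  -4.3 115. ] len 115.0 twist 0.006
```

Emit:
{"method": "carry_out", "body": {
  "targets": [
    [0.9, -2, -4, 25, 0.006],
    [0.9, -2, -4, 55, 0.006],
    [0.9, -2, -4, 85, 0.006],
    [0.9, -2, -4, 108, 0.006],
    [0.9, -2, -4, 113, 0.006]
  ]
}}

```text
clock: 34.25
ee_pos: [469.4, 353.3, 201.3]
eef_rot: [[-0.092, 0.995, 0.037], [0.996, 0.092, -0.009], [-0.012, 0.036, -0.999]]
ft_force: [-0.2, -1.0, -0.2]
finger_gap: 80.9
```

```bash
python3 go.py 477.4 354.5 48 95.3;python3 -c "
from h import *
im=grab_frame('side');cv2.imwrite('pics/s31.png',im);crop(im,210,280,130,130,6,'pics/s31c.png')"
```

```text
grasp [475.2 352.   46.4] tilt [ 2.14 -0.49] t 34.25 p [469.4 353.3 201.3] psi 95.3 gap 80.9 F [-0.2 -1.  -0.2] j6 116.0
-> [477.4, 354.5, 48.0, 95.3] d [ 2.3  2.5 -1.6] len 4.0 twist -0.001
```

View pics/s31c.png

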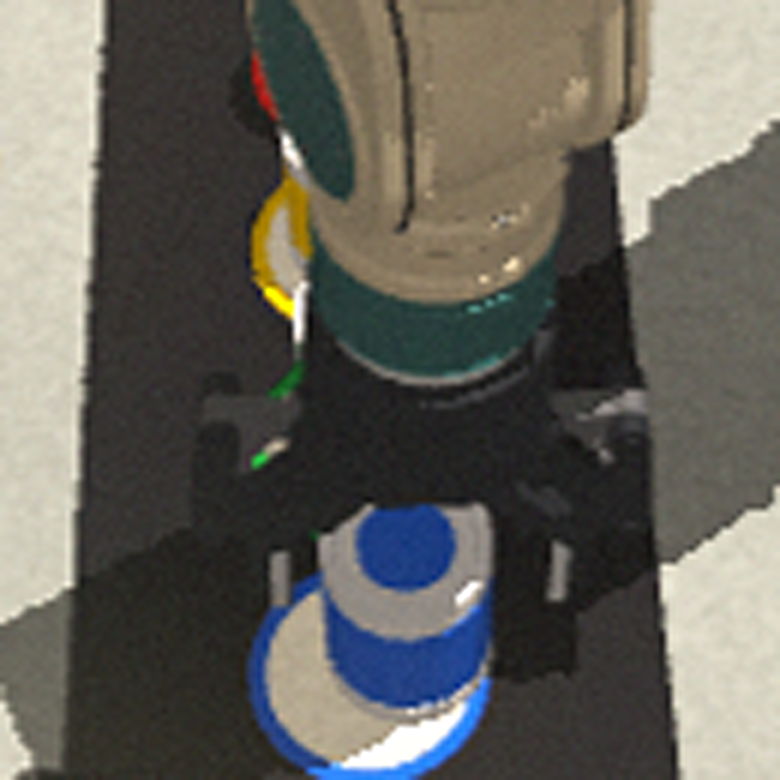

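The blue tin sits between the fingers at crop (408,590). Gripping lightly, then sliding it.

Emit:
{"method": "carry_out", "body": {
  "targets": [
    [0.2, 0, 0, 0, 0],
    [0.2, 0, 0, 0, 0],
    [0.2, 0, 0, 0, 0],
    [0.2, 0, 0, 0, 0]
  ],
  "force": 20
}}

```text
clock: 34.7
ee_pos: [470.6, 354.0, 203.5]
eef_rot: [[-0.092, 0.995, 0.041], [0.996, 0.092, -0.007], [-0.01, 0.04, -0.999]]
ft_force: [1.3, -0.6, 2.6]
finger_gap: 55.2
```

```bash
python3 go.py 477.4 354.5 48 95.3;python3 -c "
from h import *
im=grab_frame('side');cv2.imwrite('pics/s32.png',im);crop(im,210,280,130,130,6,'pics/s32c.png')"
```

```text
grasp [477.  353.   48.7] tilt [ 2.36 -0.38] t 34.7 p [470.6 354.  203.5] psi 95.3 gap 55.2 F [ 1.3 -0.6  2.6] j6 116.0
-> [477.4, 354.5, 48.0, 95.3] d [1.4 0.5 0.7] len 2.0 twist -0.001
```

View pics/s32c.png

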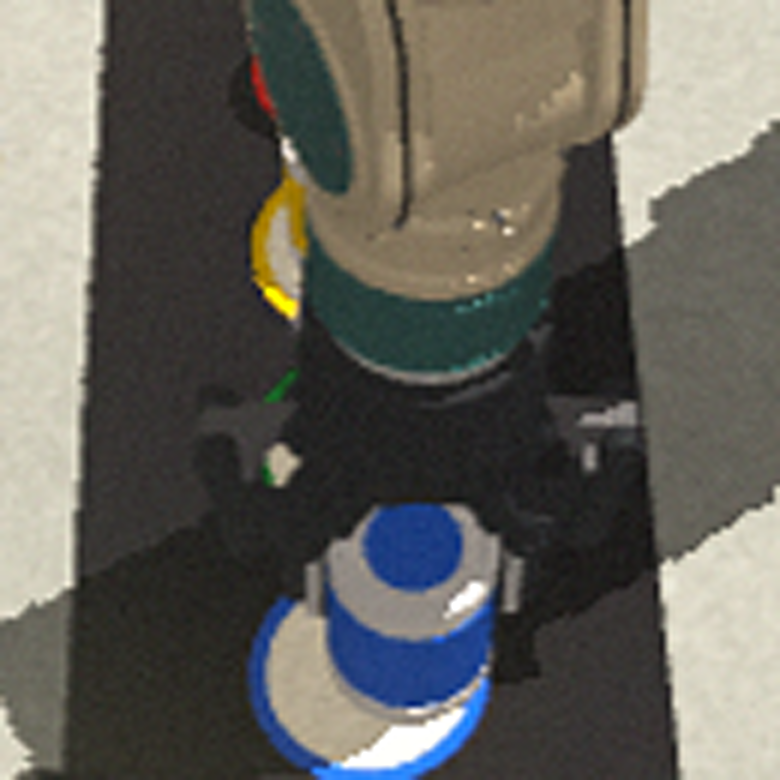

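Emit:
{"method": "carry_out", "body": {
  "targets": [
    [0.2, 3, 4, -1, 0],
    [0.2, 6, 9, -1, 0],
    [0.2, 9, 14, -1, 0],
    [0.2, 9, 14, -1, 0],
    [0.2, 9, 14, 0, 0]
  ]
}}

```text
clock: 35.25
ee_pos: [483.7, 364.4, 203.7]
eef_rot: [[-0.092, 0.995, 0.041], [0.996, 0.092, -0.007], [-0.011, 0.04, -0.999]]
ft_force: [0.6, 0.1, -2.4]
finger_gap: 55.0
```

```bash
python3 go.py 489.8 363.6 48 95.3
```

```text
grasp [490.1 363.4  48.8] tilt [ 2.34 -0.4 ] t 35.25 p [483.7 364.4 203.7] psi 95.3 gap 55.0 F [ 0.6  0.1 -2.4] j6 116.0
-> [489.8, 363.6, 48.0, 95.3] d [ 0.3 -0.3  0.8] len 1.0 twist -0.0
```

Emit:
{"method": "carry_out", "body": {
  "targets": [
    [0.2, 0, 0, 2, 0],
    [0.4, 0, 0, 2, 0],
    [0.8, 0, 0, 2, 0],
    [0.9, 0, 0, 2, 0],
    [0.9, 0, 0, 2, 0]
  ]
}}

```text
clock: 35.75
ee_pos: [483.7, 364.3, 201.5]
eef_rot: [[-0.092, 0.995, 0.041], [0.996, 0.092, -0.007], [-0.011, 0.04, -0.999]]
ft_force: [-0.5, 0.3, 0.4]
finger_gap: 81.3
```

Emit:
{"method": "carry_out", "body": {
  "targets": [
    [0.9, 0, 0, -30, 0],
    [0.9, 0, 0, -70, 0],
    [0.9, 0, 0, -90, 0],
    [0.9, 0, 0, -90, 0]
  ]
}}

```text
clock: 36.15
ee_pos: [481.5, 366.0, 295.5]
eef_rot: [[-0.092, 0.995, 0.047], [0.996, 0.092, -0.003], [-0.007, 0.047, -0.999]]
ft_force: [-0.3, 0.4, 0.3]
finger_gap: 81.0
```

```bash
python3 go.py 492.9 268.5 130 95.3;python3 -c "
from h import *
im=grab_frame('side');cv2.imwrite('pics/s33.png',im);crop(im,210,280,130,130,6,'pics/s33c.png')"
```

```text
grasp [488.9 365.6 140.7] tilt [ 2.7  -0.17] t 36.15 p [481.5 366.  295.5] psi 95.3 gap 81.0 F [-0.3  0.4  0.3] j6 116.0
-> [492.9, 268.5, 130.0, 95.3] d [-96.9  -5.4  11.2] len 98.0 twist -0.0
```

View pics/s33c.png

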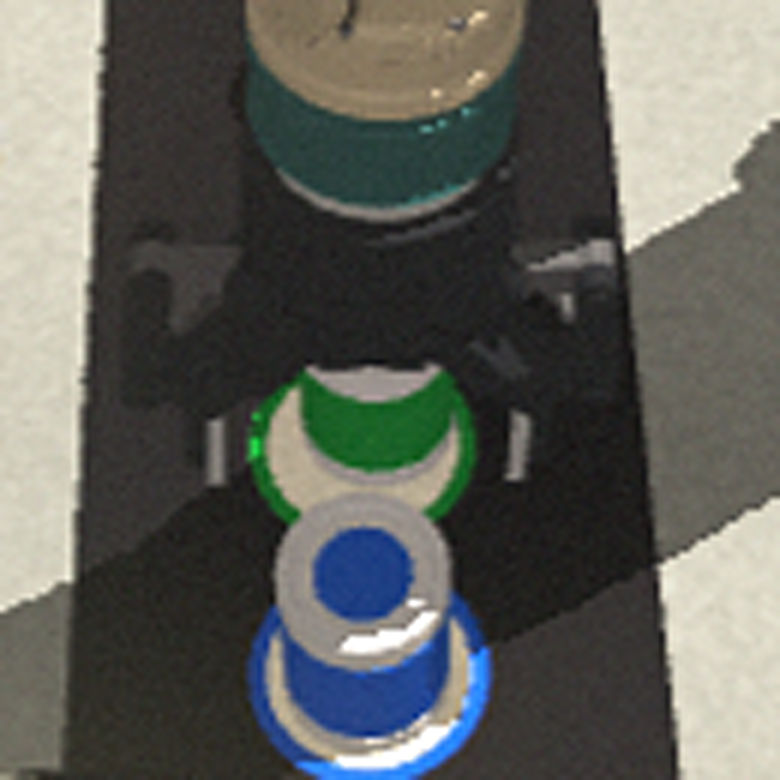

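Blue is now centred in its ring. Green next.

Emit:
{"method": "carry_out", "body": {
  "targets": [
    [0.9, -32, -2, 0, 0],
    [0.9, -64, -4, 0, 0],
    [0.9, -97, -5, 0, 0],
    [0.9, -97, -5, 0, 0],
    [0.9, -97, -5, 0, 0]
  ]
}}

```text
clock: 36.7
ee_pos: [484.1, 267.7, 292.4]
eef_rot: [[-0.091, 0.995, 0.041], [0.996, 0.091, -0.006], [-0.009, 0.041, -0.999]]
ft_force: [0.3, 0.3, 0.3]
finger_gap: 81.2
```

```bash
python3 go.py 492.9 268.5 48 95.3
```

```text
grasp [490.6 266.8 137.5] tilt [ 2.37 -0.32] t 36.7 p [484.1 267.7 292.4] psi 95.2 gap 81.2 F [0.3 0.3 0.3] j6 107.0
-> [492.9, 268.5, 48.0, 95.3] d [ 2.3 -1.1 89.5] len 90.0 twist -0.002
```

Emit:
{"method": "carry_out", "body": {
  "targets": [
    [0.9, 2, -1, 25, 0],
    [0.9, 2, -1, 55, 0],
    [0.9, 2, -1, 80, 0],
    [0.9, 2, -1, 88, 0],
    [0.9, 2, -1, 88, 0]
  ]
}}

```text
clock: 37.2
ee_pos: [485.6, 269.5, 202.6]
eef_rot: [[-0.092, 0.995, 0.038], [0.996, 0.092, -0.007], [-0.01, 0.037, -0.999]]
ft_force: [0.2, -0.6, 0.0]
finger_gap: 81.3
```

Emit:
{"method": "carry_out", "body": {
  "targets": [
    [0.2, 0, 0, 0, 0],
    [0.2, 0, 0, 0, 0],
    [0.2, 0, 0, 0, 0],
    [0.2, 0, 0, 0, 0]
  ],
  "force": 20
}}

```text
clock: 37.6
ee_pos: [486.5, 270.0, 204.1]
eef_rot: [[-0.092, 0.995, 0.041], [0.996, 0.092, -0.005], [-0.009, 0.04, -0.999]]
ft_force: [0.7, -0.3, 3.7]
finger_gap: 55.5
```

```bash
python3 go.py 498.1 279.5 48 95.3
```

```text
grasp [492.8 269.2  49.2] tilt [ 2.32 -0.29] t 37.6 p [486.5 270.  204.1] psi 95.3 gap 55.5 F [ 0.7 -0.3  3.7] j6 107.0
-> [498.1, 279.5, 48.0, 95.3] d [9.8 6.2 1.3] len 12.0 twist -0.001
```

Emit:
{"method": "carry_out", "body": {
  "targets": [
    [0.2, 4, 2, 0, 0],
    [0.2, 8, 4, 0, 0],
    [0.2, 11, 6, 0, 0],
    [0.2, 11, 6, 0, 0],
    [0.2, 11, 6, 1, 0]
  ]
}}

```text
clock: 38.1
ee_pos: [491.6, 281.7, 203.9]
eef_rot: [[-0.092, 0.995, 0.04], [0.996, 0.092, -0.005], [-0.008, 0.04, -0.999]]
ft_force: [-4.5, -1.4, 11.8]
finger_gap: 55.7
```

Emit:
{"method": "carry_out", "body": {
  "targets": [
    [0.4, 0, 0, 1, 0],
    [0.8, 0, 0, 1, 0],
    [0.9, 0, 0, 1, 0],
    [0.9, 0, 0, 1, 0]
  ]
}}

```text
clock: 38.5
ee_pos: [491.6, 281.7, 202.7]
eef_rot: [[-0.092, 0.995, 0.04], [0.996, 0.092, -0.005], [-0.008, 0.039, -0.999]]
ft_force: [0.2, -0.2, 0.6]
finger_gap: 81.4
```

Emit:
{"method": "carry_out", "body": {
  "targets": [
    [0.9, 0, 0, -30, 0],
    [0.9, 0, 0, -70, 0],
    [0.9, 0, 0, -90, 0],
    [0.9, 0, 0, -90, 0]
  ]
}}

```text
clock: 38.9
ee_pos: [489.7, 282.9, 296.6]
eef_rot: [[-0.092, 0.995, 0.047], [0.996, 0.092, -0.001], [-0.006, 0.047, -0.999]]
ft_force: [0.7, 0.8, 0.4]
finger_gap: 81.0
```

```bash
python3 tins.py 34;python3 go.py 518 119 130 95.3
```

```text
ringfit (array([5.02259042e+02, 2.36937514e+02, 9.09609330e-02, 3.77530507e+01]), np.float64(1.4298352856532688), {'red': 144, 'yellow': 172, 'green': 5, 'blue': 0})
red top spot [513.9 110.3] tin [array([518.1, 118.6])] [np.float64(9.3)]
red side spot [513.9 110.3] tin [] []
yellow top spot [506.  194.9] tin [array([504. , 189.9])] [np.float64(5.4)]
yellow side spot [506.  194.9] tin [array([503.7, 200.5])] [np.float64(6.1)]
green top spot [498.1 279.5] tin [] []
green side spot [498.1 279.5] tin [array([498.3, 282.7])] [np.float64(3.2)]
blue top spot [490.2 364.2] tin [] []
blue side spot [490.2 364.2] tin [array([490.5, 367.1])] [np.float64(3.0)]
grasp [494.3 281.5 137.9] tilt [ 2.33 -0.25] t 39.0 p [488.  282.1 292.8] psi 95.3 gap 80.9 F [ 0.2 -0.1 -1.5] j6 108.0
-> [518.0, 119.0, 130.0, 95.3] d [-163.9    8.3    9.6] len 164.0 twist -0.0
```

View pics/s34.png

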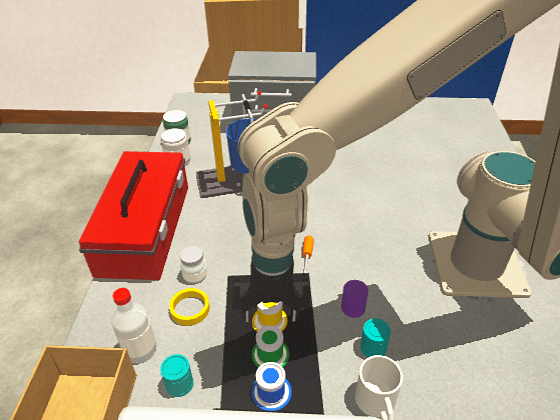

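Green and blue are in place; the side readings are about 3 mm off in y, which equals the known offset between the two views. Now red.

Emit:
{"method": "carry_out", "body": {
  "targets": [
    [0.9, -41, 2, 0, 0],
    [0.9, -82, 4, 0, 0],
    [0.9, -123, 6, 0, 0],
    [0.9, -164, 8, 0, 0],
    [0.9, -164, 8, 0, 0]
  ]
}}

```text
clock: 39.5
ee_pos: [510.7, 115.9, 292.5]
eef_rot: [[-0.086, 0.996, 0.037], [0.996, 0.086, -0.006], [-0.01, 0.037, -0.999]]
ft_force: [0.4, 0.9, -0.1]
finger_gap: 81.2
```

```bash
python3 go.py 518 119 48 95.3
```

```text
grasp [516.5 114.9 137.6] tilt [ 2.14 -0.37] t 39.5 p [510.7 115.9 292.5] psi 94.9 gap 81.2 F [ 0.4  0.9 -0.1] j6 91.0
-> [518.0, 119.0, 48.0, 95.3] d [ 4.9 -1.4 89.5] len 90.0 twist -0.006
```

Emit:
{"method": "carry_out", "body": {
  "targets": [
    [0.9, 5, -1, 25, 0],
    [0.9, 5, -1, 55, 0],
    [0.9, 5, -1, 80, 0],
    [0.9, 5, -1, 88, 0],
    [0.9, 5, -1, 88, 0]
  ]
}}

```text
clock: 40.0
ee_pos: [510.9, 120.5, 202.1]
eef_rot: [[-0.087, 0.996, 0.032], [0.996, 0.087, -0.007], [-0.01, 0.031, -0.999]]
ft_force: [-0.7, 0.8, -0.5]
finger_gap: 80.9
```

Emit:
{"method": "carry_out", "body": {
  "targets": [
    [0.2, 0, 0, 0, 0],
    [0.2, 0, 0, 0, 0],
    [0.2, 0, 0, 0, 0],
    [0.2, 0, 0, 0, 0]
  ],
  "force": 20
}}

```text
clock: 40.4
ee_pos: [511.6, 120.7, 203.3]
eef_rot: [[-0.087, 0.996, 0.034], [0.996, 0.087, -0.006], [-0.009, 0.034, -0.999]]
ft_force: [-0.7, 0.4, 2.0]
finger_gap: 55.8
```

```bash
python3 go.py 513.9 110.8 48 95.3
```

```text
grasp [517.  119.7  48.4] tilt [ 1.97 -0.36] t 40.4 p [511.6 120.7 203.3] psi 95.0 gap 55.8 F [-0.7  0.4  2. ] j6 91.0
-> [513.9, 110.8, 48.0, 95.3] d [-8.6 -3.8  0.3] len 9.0 twist -0.006
```

Emit:
{"method": "carry_out", "body": {
  "targets": [
    [0.2, -3, -1, 0, 0],
    [0.2, -6, -3, 0, 0],
    [0.2, -8, -4, 0, 0],
    [0.2, -8, -4, 0, 0],
    [0.2, -8, -4, 1, 0]
  ]
}}

```text
clock: 40.9
ee_pos: [508.3, 112.1, 203.1]
eef_rot: [[-0.087, 0.996, 0.034], [0.996, 0.087, -0.007], [-0.01, 0.033, -0.999]]
ft_force: [-3.8, -1.4, 14.7]
finger_gap: 55.4
```

Emit:
{"method": "carry_out", "body": {
  "targets": [
    [0.4, 0, 0, 1, 0],
    [0.8, 0, 0, 1, 0],
    [0.9, 0, 0, 1, 0],
    [0.9, 0, 0, 1, 0]
  ]
}}

```text
clock: 41.3
ee_pos: [508.3, 112.1, 201.9]
eef_rot: [[-0.087, 0.996, 0.033], [0.996, 0.087, -0.007], [-0.01, 0.033, -0.999]]
ft_force: [-0.9, -0.3, -0.2]
finger_gap: 81.0
```

Emit:
{"method": "carry_out", "body": {
  "targets": [
    [0.9, 0, 0, -30, 0],
    [0.9, 0, 0, -70, 0],
    [0.9, 0, 0, -110, 0],
    [0.9, 0, 0, -130, 0]
  ]
}}

```text
clock: 41.7
ee_pos: [505.0, 113.2, 335.4]
eef_rot: [[-0.087, 0.995, 0.039], [0.996, 0.087, -0.006], [-0.01, 0.038, -0.999]]
ft_force: [1.4, -0.2, -0.5]
finger_gap: 81.1
```

```bash
python3 go.py 430 -120 200 95.3
```

```text
grasp [511.  112.2 180.6] tilt [ 2.22 -0.37] t 41.7 p [505.  113.2 335.4] psi 95.0 gap 81.1 F [ 1.4 -0.2 -0.5] j6 91.0
-> [430.0, -120.0, 200.0, 95.3] d [-224.5 -100.   -21.1] len 247.0 twist -0.006
```

Emit:
{"method": "carry_out", "body": {
  "targets": [
    [0.9, -35, -20, -10, 0],
    [0.9, -80, -40, -20, 0],
    [0.9, -125, -60, -20, 0],
    [0.9, -170, -80, -20, 0],
    [0.9, -215, -100, -20, 0]
  ]
}}

```text
clock: 42.2
ee_pos: [422.3, -110.9, 353.9]
eef_rot: [[-0.087, 0.995, 0.04], [0.996, 0.088, -0.007], [-0.01, 0.039, -0.999]]
ft_force: [1.2, -0.9, -0.5]
finger_gap: 81.0
```

Emit:
{"method": "carry_out", "body": {
  "targets": [
    [0.9, 0, 0, 0, 0],
    [0.9, 0, 0, 0, 0]
  ]
}}

```text
clock: 42.4
ee_pos: [421.8, -112.1, 353.9]
eef_rot: [[-0.084, 0.996, 0.04], [0.996, 0.084, -0.007], [-0.01, 0.039, -0.999]]
ft_force: [0.4, -0.2, -0.2]
finger_gap: 81.2
```

```bash
python3 tins.py 40;python3 go.py; python3 -c "
from h import *
t=cv2.imread('pics/t40.png');s=cv2.imread('pics/s40.png')
crop(t,350,80,150,140,5,'pics/t40c.png');crop(s,190,50,130,120,6,'pics/s40c.png');crop(t,125,150,150,100,5,'pics/t40d.png')"
```

```text
ringfit (array([5.02145641e+02, 2.37337531e+02, 9.21261910e-02, 3.80392047e+01]), np.float64(1.478814496389198), {'red': 170, 'yellow': 199, 'green': 79, 'blue': 122})
red top spot [513.9 110.3] tin [array([513.7, 109.8])] [np.float64(0.5)]
red side spot [513.9 110.3] tin [array([514.6, 112.4])] [np.float64(2.3)]
yellow top spot [506.  194.9] tin [array([504. , 189.8])] [np.float64(5.5)]
yellow side spot [506.  194.9] tin [array([504.3, 192.6])] [np.float64(2.8)]
green top spot [498.1 279.5] tin [array([498.5, 280.2])] [np.float64(0.8)]
green side spot [498.1 279.5] tin [array([498.3, 282.8])] [np.float64(3.3)]
blue top spot [490.2 364.2] tin [array([490.3, 364.4])] [np.float64(0.3)]
blue side spot [490.2 364.2] tin [array([490.5, 367.1])] [np.float64(3.0)]
grasp [ 428.5 -111.4  198.9] tilt [ 2.27 -0.36] t 42.5 p [ 422.4 -110.5  353.8] psi 95.0 gap 81.4 F [-0.5 -0.5  0.7] j6 62.0
```

View pics/t40.png

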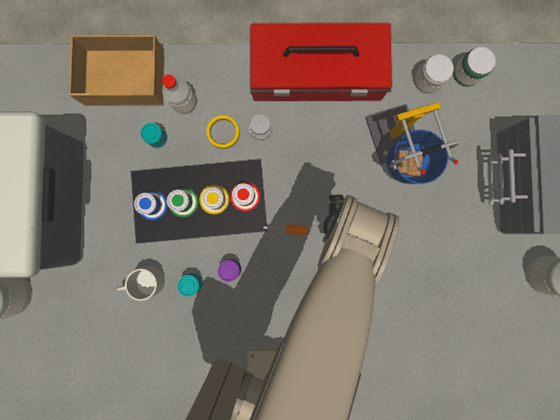

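View pics/t40c.png

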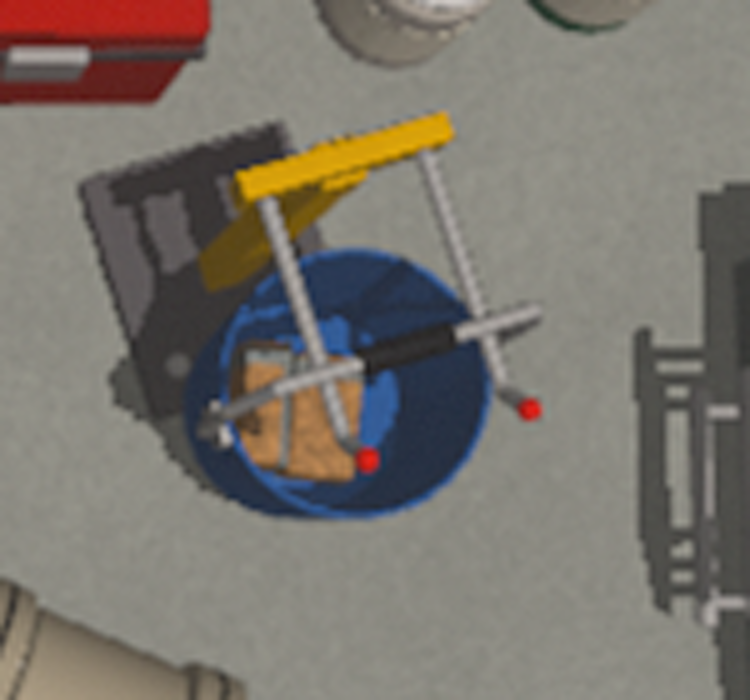

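View pics/s40c.png

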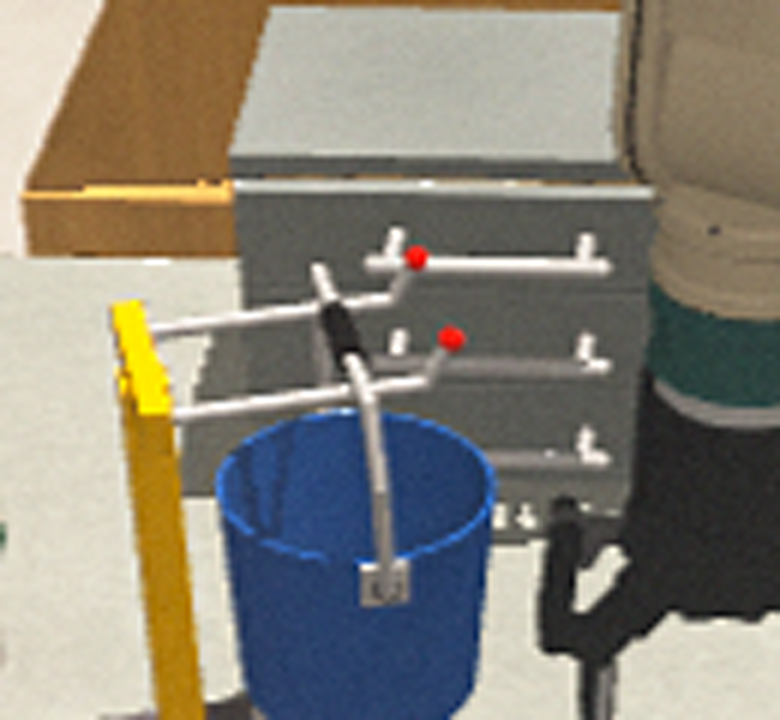

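View pics/t40d.png

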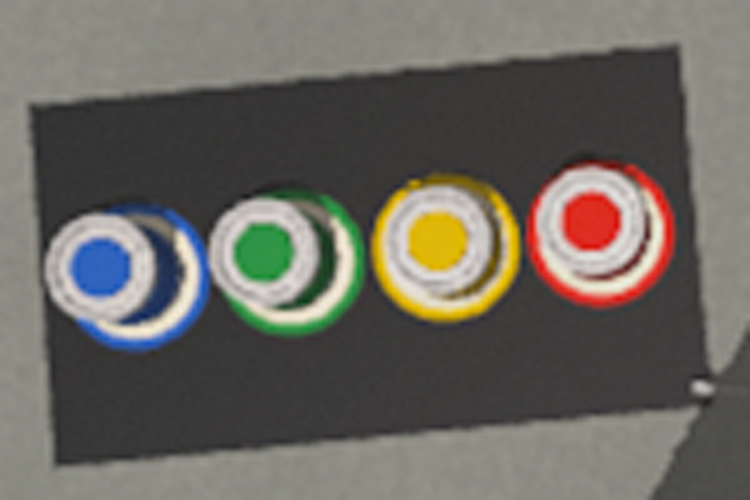

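The final views agree. The bar crosses both prongs between their bends and the crossbar, with the sleeve between the prongs. Both blocks are in the pail. All four tins are upright within 0.3–5.5 mm of their ring centres (the limit is 12 mm). Jar, tape and screwdriver look unmoved. Handing in.

```bash
python3 -c "
from workcell import close_job
print(close_job())"
```

```text
the job is handed in; nothing more can be done
None
```

I handed the job in at about 42.5 s. The pail hangs by its bail across both prongs with the blocks inside, and every tin stands in its own circle.

- **Blocks:** both cork blocks I could find are in the pail. No third block showed in any view.
- **Bail:** it stood by itself at about 88–89° with the pail on the bench before I lifted it.
- **Pail tilt during the swing:** gripping the sleeve made the pail lean about 30° at one moment. I put it straight back on its base and finished by pushing the bar instead. Nothing spilled and it never went over, but a strict reading of "never tip the pail over" might count it.
- **Pail position:** during the swing the pail slid about 10 mm on the bench. It now hangs roughly 15 mm nearer the tips than the nominal hook point, to keep its rim clear of the post.
- **Tins:** I moved blue, green and red. The top camera puts them 0.3, 0.8 and 0.5 mm from their circle centres. I left yellow as it was at 5.5 mm; up to 12 mm is still wholly inside the outer edge.
- **Camera disagreement:** the side camera reads all the tins about 2–3 mm further in y than the top camera, close to the stated 2 mm calibration error. All tins are within the limit on either reading.
- **Tool angle:** the tool drifted 2–3° off vertical during the run; I allowed for that in the moves.
- **Bystanders and knocks:** I saw no knocked tin or block in my checks. The jar, tape roll and screwdriver look unmoved in the last top picture.

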